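# Hang the sample caddy on the bench rail

## Robot

A 7-joint arm with a two-finger parallel gripper is mounted at the origin on the work surface. World frame = base frame: x ahead of the robot, y to its left, z up, the work surface at z = 0. Lengths are in mm, angles in rad, forces in N, time in s.
With the tool pointing down it reaches from about 375 to 925 mm from the base axis. Payload 3.1 kg.
Tool frame: the origin (TCP) lies at the very end of the fingers, on their centre line; the grasp point (between the pads) lies 19 mm behind it (ctrl.hold_point_z is the distance from the TCP to the grasp point, in mm); z points along the fingers, y is the direction in which the jaws open and shut (so a half turn about z gives the same grasp; the last joint's range is limited). The gripper opens to 85 mm and grips with 20 to 120 N. Pads are 22 mm wide; open, the fingers measure 114 mm over their backs; the gripper's body (76 mm by 85 mm) begins 54 mm behind the grasp point. The pads swing forward as they close: fully open they stand 13 mm farther back than shut.
Start: joints at [1.157, 0.383, 0.044, 1.598, -0.018, 1.161, -0.05], TCP at [201.895, -617.852, 206.469] pointing down, gripper open.
Joint ranges: [-2.61, 2.61], [-0.41, 2.15], [-1.48, 1.57], [0, 2.5], [-1.57, 4.71], [0.05, 1.97], [-2.85, 2.85]. Speed limits (rad/s): [2.79, 2.79, 3.14, 3.14, 3.14, 3.14, 3.14].

## Interface

Orientations are given as a unit quaternion [x, y, z, w].
In Python, from bench import ctrl gives the robot as it stands. The module is installed in compiled form; this text tells all that it offers.
- The arm moves only by the tool carry_out, never from a script. Its argument "deltas" is a list that holds one entry, the list of rows, each a list of 7 numbers: the finger opening in cm, from 0 to 8.54, then the shift along the tool's x, y, z in cm, then the turn, a rotation vector about the tool's x, y, z in rad. In form: [[[grip, tx, ty, tz, ax, ay, az], ...]]. A call has exactly 5 rows; each row shifts and turns the pose as measured when the row begins, along the tool's axes as they then stand; what a row does not reach is not made up. A row lasts 1/12 s, in which the tool goes at most 41.7 mm and 7.16 degrees, less where a joint would pass 70% of its speed; a pose out of reach is approached as far as the arm can. A call is refused whole if a number of a shift passes 4.17 or a number of a turn 0.125, either way. A call with a gripper value outside its range is refused whole. The fingers move at their own pace and stop on an object; the grip force is fixed at half the most. Time passes only in rows, so rows that do not move let the fingers close, or fill a call up. It gives the time, the measured TCP pose, the force and the opening at its end, in the units of the state.
- ctrl.observe(): the state, without advancing time (a new reading comes with each control period).
- ctrl.camera(name): name is "side" or "top" or "wrist"; returns a dict with "frame" (480x640x3 uint8, red, green, blue), "fx", "fy", "cx", "cy" (pixels), "rvec" (rotation vector, rad) and "tvec" (3), from world to camera coordinates, as OpenCV has them. Camera axes: x right, y down, z forward; pixel columns grow to the right and rows downward; lengths in mm; the calibration is good to about 2 mm. A picture is of the moment at which its call begins. There is no depth.
- ctrl.finish_job(): hands the job in, once; it reports no verdict.
The state is a dict: "time": time; "joint_pos": joint angles; "qvel": joint speeds; "joint_efforts": joint torques, N m; "tool_pos": TCP position; "tool_rot": TCP orientation; "force": force on the tool from outside, world axes, zero at the start; "ft_torque": the same for the moment, N m; "opening": finger opening in mm.
Only numpy, scipy, OpenCV 4.12 (cv2) and the standard library are available. Lean on these libraries where they do the work, as an engineer would, in place of code of your own. Each camera call takes 0.05 s, during which the arm holds its last target.

## Task

Hook the S-hook over the rail and slide it gently along the sleeve until it drops into the groove beside the stop collar, and let go of it there. Then hang the sample caddy by its bail bar, near the bar's middle, in the hook's lower curl, so that it ends hanging free, level and still. Don't force anything, don't tip the caddy, and leave the other glassware and bottles where they are.

Things in the scene. Friction and masses are not known exactly. Their poses are not given: they have to be found in the camera images.
- hook: S-hook, 7 mm steel rod with a flat tab on top, 0.09 kg, 150 mm tall. Origin: lowest point of the S, which lies in its x-z plane, z up. Curls: half circles, 40 mm across (rod centre line), centres at x 0, z 23.5 and 83.5 mm. Straight shank from (x -20, z 83.5) to (20, 23.5). Upper curl: arch, free tip at (20, 83.5). Lower curl: cup, free tip at (-20, 23.5).
- hook_grip (a point): Grasp point, centre of the hook's lifting tab: plate 8 mm thick (y), 20 wide (x), from 26 mm below to 20 mm above this point. Axes as the hook. At the start the hook stands upright in a snug pocket, 32 mm deep, of a fixed wooden block 90 x 60 x 42 mm high: lift it straight up.
- hook_crown (a point): Underside of the rod at the top of the upper arch, which rests on the rail; 100 mm above the hook's lowest point, 30.5 mm below hook_grip. Axes as the hook. The rail must enter the arch from the hook's +x side and below, moving parallel to the shank (5 mm to spare each side), until it is under the arch.
- hook_cradle (a point): Where the axis of the caddy's bar lies when the bar rests in the bottom of the lower cup: 10.5 mm above the hook's lowest point, 89.5 mm below hook_crown. Axes as the hook. The bar enters from the hook's -x side, over the tip (17 mm higher than this point, rod top), then goes down. The hook swings freely on the rail.
- rail: Fixed stand: level steel rod, 8 mm diameter, along its y, on two posts 340 mm apart (feet 48 mm, end clamps 22 mm). Origin on the table under the rod's middle; x points away from the robot. A grey sleeve, 16 mm diameter, covers the rod from -100 to +90 mm (or farther) but for one groove 13 mm wide, the bare rod. It does not yield to a push.
- rail_mid (a point): Middle of the rod, on its axis, 255 mm up; axes as the stand. Hook_crown is 8 mm above it riding on the sleeve, 4 mm in the groove. The groove's place is NOT measured: its centre is within 30 mm of the middle, either way. Its +y wall is a steel stop collar, 21 mm diameter, 10 mm long: a hook slid along the sleeve towards +y meets it when over the groove.
- caddy: Sample caddy: open aluminium tray 150 (x) x 84 (y) x 50 mm high with a few low vials, a bail bar over it and a carrying plate at each end; about 0.25 to 0.42 kg. Origin: centre of its underside, z up. The same either way round. It starts standing on the table.
- caddy_center (a point): Caddy's centre, 25 mm above its underside, same axes. At x = -79 and +79 mm stand white carrying plates, 8 mm thick (x), 40 wide (y), tops 59 mm above this point, 34 mm above the tray's rim. Grasp one across its thickness, about 45 mm above this point.
- caddy_bar (a point): Middle of the caddy's bail bar: steel rod 7 mm in diameter along the caddy's y, 69 mm clear between its two upright legs, 103 mm above caddy_center. The plates' tops are 44 mm below it. Axes as the caddy. When hung from the seated hook the caddy's underside is about 40 mm above the table.
- reagent_center (a point): Bystander: white bottle with blue cap, 60 mm diameter, 130 mm tall; point at half height.
- flask_center (a point): Bystander: conical glass flask, 76 mm diameter, 110 mm tall; point at about half height.
- dish_center (a point): Bystander: white dish, 90 mm diameter, 22 mm tall; point at half height.
Not all that is in view belongs to the job. There is more than one size of the caddy; the one meant has the size given above.

How it is judged (in metres and radians):
On the way:
1. the S-hook hangs in the groove of the rail, let go by the fingers, and the caddy is not yet moved to it (x of hook_crown in the frame of rail_mid between -0.014 and 0.014 m and y of hook_crown in the frame of rail_mid between -0.06 and 0.06 m and z of hook_crown in the frame of rail_mid between 0 and 0.0072 m and angle between hook's own z axis and vertical below 0.25 rad and contact force between the fingers and hook below 0.1 N and distance between caddy_bar and hook_cradle above 0.05 m), for 0.2 s.
At the end, for the whole second after the job is handed in: Hook upright within 0.25 rad in the groove: crown under 7.2 mm above the rod's axis, within 14 mm of it sideways and 60 mm of the rod's middle. Middle of the caddy's bar within 18 mm of hook_cradle, caddy level within 0.25 rad, both under 0.05 m/s (x of hook_crown in the frame of rail_mid between -0.014 and 0.014 m and y of hook_crown in the frame of rail_mid between -0.06 and 0.06 m and z of hook_crown in the frame of rail_mid between 0 and 0.0072 m and angle between each of hook, caddy_center's own z axis and vertical below 0.25 rad and distance between caddy_bar and hook_cradle below 0.018 m and linear speed of each of caddy, hook below 0.05 m/s); the robot touches nothing.
It fails at once if the hook is forced against the rail, sleeve or collar (over 25 N) (contact force between hook and rail above 25 N).
It fails at once if the caddy is forced against the hook (over 25 N) (contact force between caddy and hook above 25 N).
It fails at once if the caddy is tipped (over 0.6 rad) (angle between caddy_center's own z axis and vertical above 0.6 rad).
It fails at once if the bottle, flask or dish is disturbed (moved over 30 mm) (distance of any of reagent_center, flask_center, dish_center from where it was at the start of the episode above 0.03 m).
It also fails if it takes over 72 s, if anything falls off the work surface, if the arm or the gripper's body presses on something with over 40 N, if the wrist force passes 120 N, or if a joint passes its speed limit or range.

## Working session

There is one attempt and no reset: what is moved stays moved. The work goes in short steps, Python scripts to look and compute and a tool call to move; the robot and the scene stay as the last step left them, time stands still between calls to the robot, and variables do not carry over. Pictures are saved under pics/ and viewed, and the job is handed in when it is done.

Besides the shell and the picture viewer there is one more tool, called after "Request:" as name([rows], argument=value, ...), one row to a line, values as JSON. carry_out: Moves the arm, as the interface text tells. Its arguments: {"type":"object","properties":{"deltas":{"type":"array"}},"required":["deltas"]}

```bash
ls; mkdir -p pics
python3 - <<'E'
from bench import ctrl
import cv2
s=ctrl.observe()
for k,v in s.items(): print(k,v)
print(ctrl.hold_point_z)
for n in ["side","top","wrist"]:
    c=ctrl.camera(n); cv2.imwrite(f"pics/{n}0.png",c["frame"][:,:,::-1])
    print(n,{k:v for k,v in c.items() if k!="frame"})
E
```

```text
pics
time 0.0
joint_pos [ 1.15721604  0.38389451  0.04379399  1.59962536 -0.01790387  1.16121452
 -0.04990979]
qvel [-4.84011135e-04  1.01121089e-03 -6.72544422e-04  1.89282783e-03
  3.24269117e-05  9.86044183e-04  3.45044502e-04]
joint_efforts [-4.33656669e-04 -4.33460498e+01  1.02434356e+00 -2.49512726e+01
  1.06217232e-02  1.14002029e-02  8.49762841e-06]
tool_pos [ 201.55154478 -616.86070647  205.02439912]
tool_rot [ 9.87552062e-01  1.57286475e-01 -2.81122547e-04 -1.34591434e-03]
force [ 0.16220385  0.38342272 -0.62109435]
ft_torque [-0.0334194  -0.03048821  0.00430164]
opening 85.64065103569894
18.700000000000003
side {'fx': 619.4822963592919, 'fy': 619.4822963592919, 'cx': 319.1755506188719, 'cy': 244.01916324438295, 'rvec': array([ 0.84377973, -2.55603217,  1.11046783]), 'tvec': array([ 425.32833302,  359.90859828, 1187.70162974])}
top {'fx': 617.8488793896862, 'fy': 617.8488793896862, 'cx': 325.5185022157905, 'cy': 235.0185592858879, 'rvec': array([ 2.13286593, -2.16985652,  0.13627892]), 'tvec': array([ -27.16151727,  532.15685028, 1354.22526906])}
wrist {'fx': 393.53313110332437, 'fy': 393.53313110332437, 'cx': 319.3989514544696, 'cy': 229.57199099704778, 'rvec': array([-2.33049279,  1.69027209,  0.26770696]), 'tvec': array([-647.78810985,  -38.75109117,  379.3219902 ])}
```

View pics/side0.png

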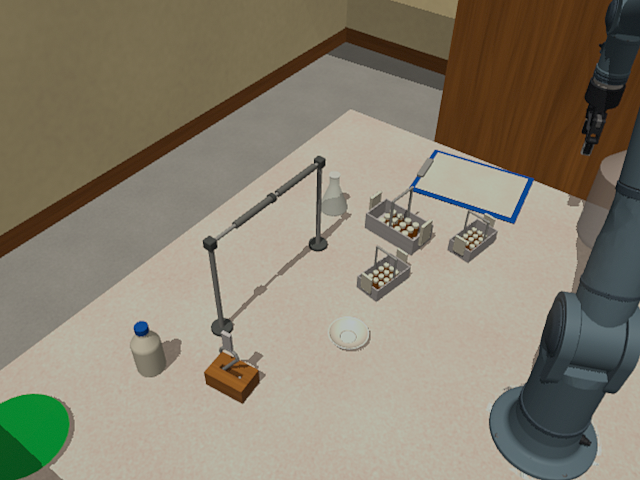

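View pics/top0.png

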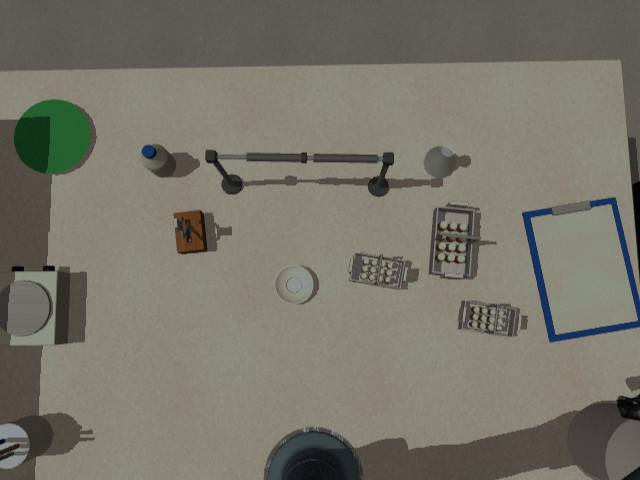

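View pics/wrist0.png

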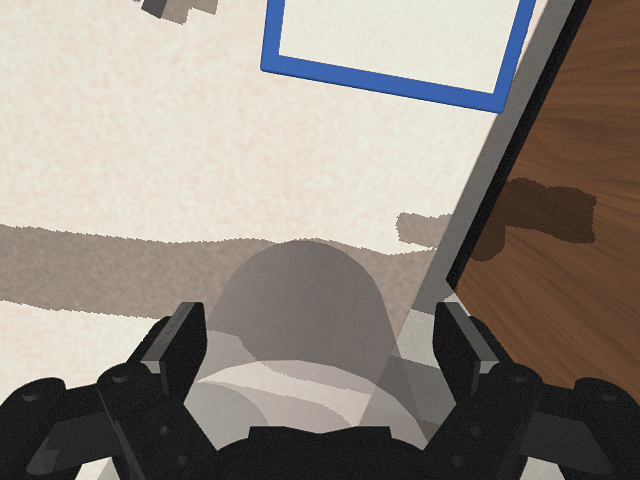

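```bash
cat > h.py <<'E'
import numpy as np, cv2
from scipy.spatial.transform import Rotation as R
from scipy.optimize import least_squares
def ctrl_():
    from bench import ctrl
    return ctrl
class Cam:
    def __init__(s,c):
        s.K=np.array([[c["fx"],0,c["cx"]],[0,c["fy"],c["cy"]],[0,0,1]]);s.rv=np.array(c["rvec"]);s.tv=np.array(c["tvec"]);s.R=cv2.Rodrigues(s.rv)[0];s.f=c.get("frame")
    def proj(s,p): return cv2.projectPoints(np.atleast_2d(np.asarray(p,float)),s.rv,s.tv,s.K,None)[0][:,0]
    def ray(s,uv):
        d=s.R.T@np.linalg.inv(s.K)@np.array([uv[0],uv[1],1.]);return -s.R.T@s.tv,d
    def onz(s,uv,z):
        o,d=s.ray(uv);return o+d*(z-o[2])/d[2]
def tri(cs,uvs):
    A=[];b=[]
    for c,uv in zip(cs,uvs):
        o,d=c.ray(uv);d=d/np.linalg.norm(d);P=np.eye(3)-np.outer(d,d);A.append(P);b.append(P@o)
    x=np.linalg.lstsq(np.vstack(A),np.hstack(b),rcond=None)[0];return x,[c.proj(x)[0]-np.array(u) for c,u in zip(cs,uvs)]
def cam(n):return Cam(ctrl_().camera(n))
def crop(f,x0,y0,x1,y1,k,name):
    im=cv2.resize(f[y0:y1,x0:x1,::-1],None,fx=k,fy=k,interpolation=cv2.INTER_CUBIC);cv2.imwrite("pics/"+name,im)
E
python3 - <<'E'
from h import *
import pickle
S=cam("side");T=cam("top")
pickle.dump((S,T),open("st0.pkl","wb"))
crop(S.f,190,140,350,260,5,"s_rail.png")
crop(S.f,190,280,350,400,5,"s_hook.png")
crop(S.f,340,150,500,270,5,"s_cad.png")
crop(T.f,130,130,290,250,5,"t_hook.png")
crop(T.f,340,190,500,310,5,"t_cad.png")
crop(T.f,200,130,400,210,4,"t_rail.png")
E
```

```text
(no output)
```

View pics/s_rail.png

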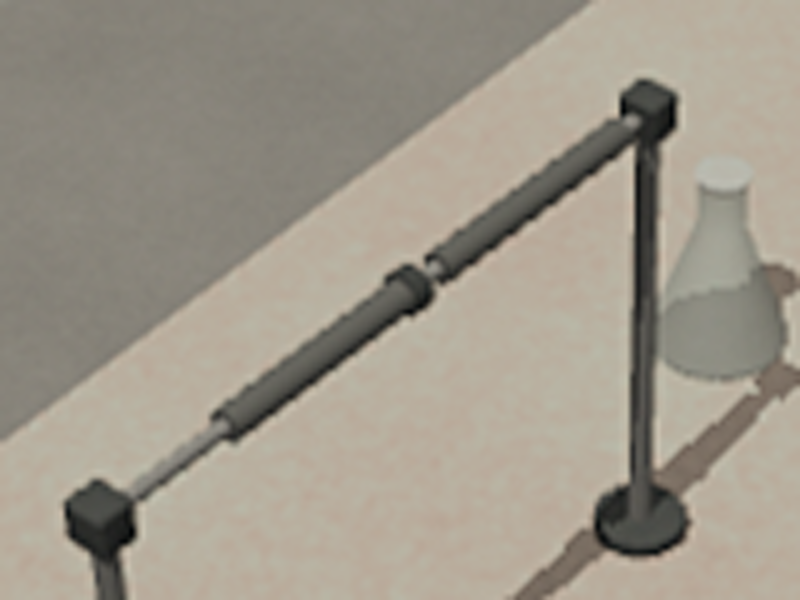

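View pics/s_hook.png

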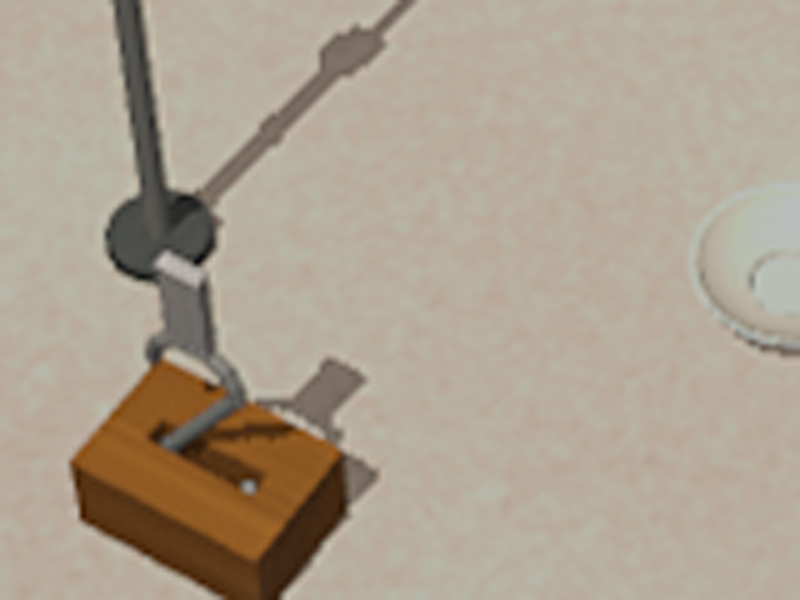

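View pics/s_cad.png

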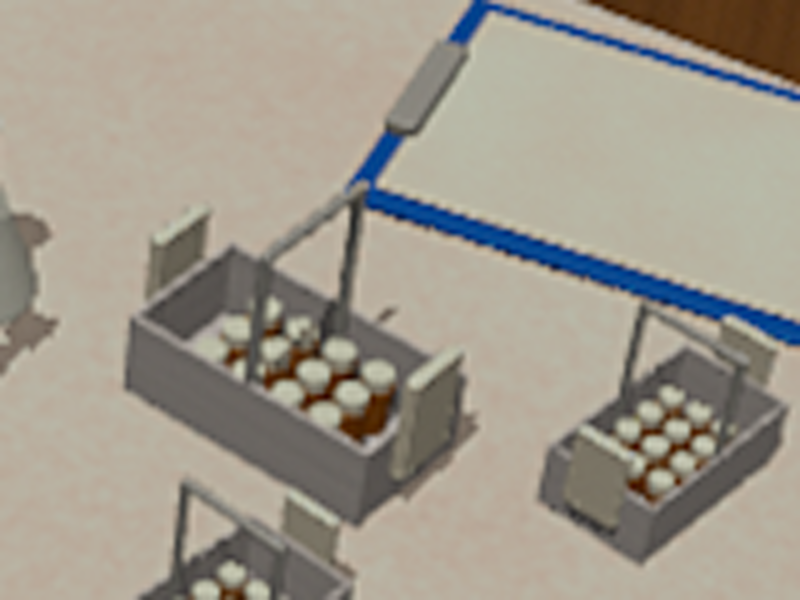

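View pics/t_hook.png

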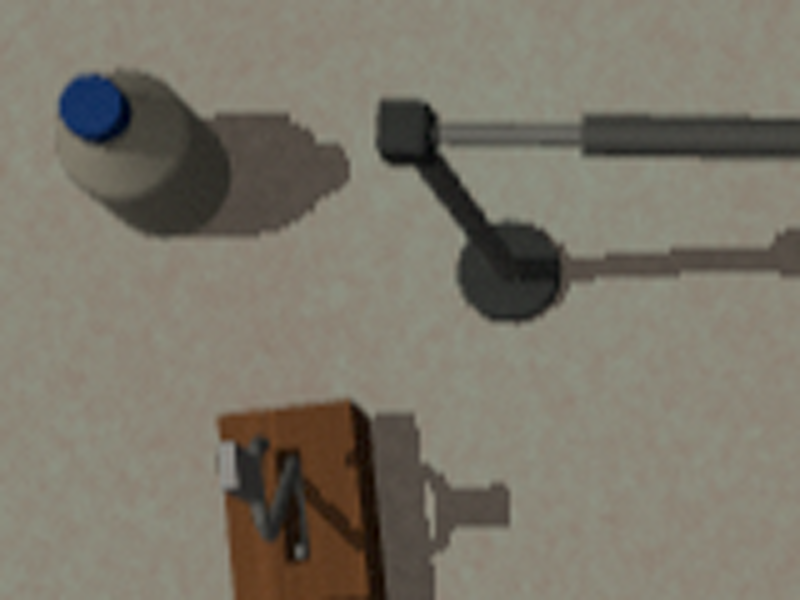

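View pics/t_cad.png

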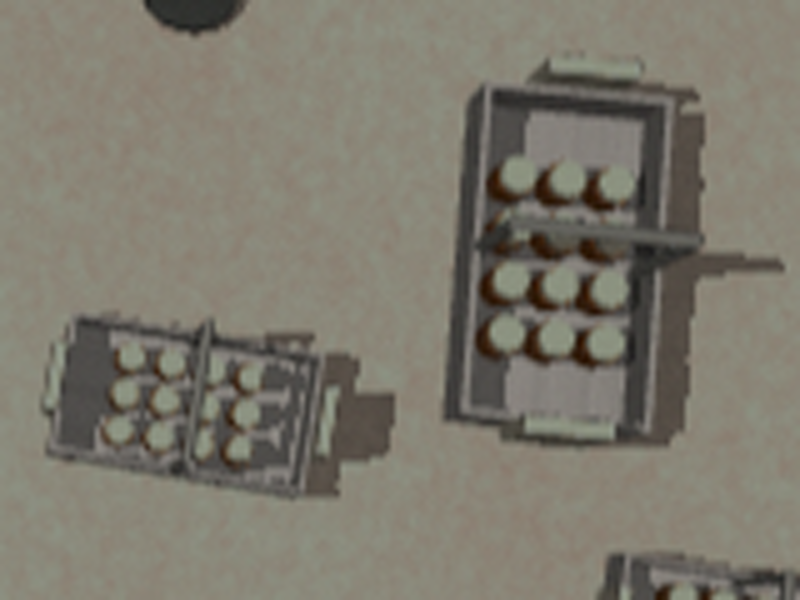

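View pics/t_rail.png

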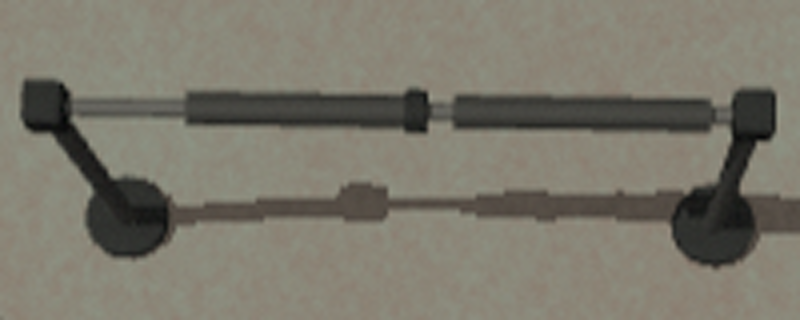

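```bash
cat > fit.py <<'E'
from h import *
import pickle
S,T=pickle.load(open("st0.pkl","rb"))
s=lambda x,y,ox,oy,k:(x/k+ox,y/k+oy)
def fit(obs,x0):
    def res(p):
        r=R.from_euler('z',p[2]);o=[]
        for c,q,uv in obs:o.append(c.proj(r.apply(q)+[p[0],p[1],0])[0]-uv)
        return np.ravel(o)
    q=least_squares(res,x0,loss='soft_l1');return q.x,res(q.x).reshape(-1,2)
sr=lambda x,y:s(x,y,190,140,5);tr=lambda x,y:s(x,y,200,130,4);sh=lambda x,y:s(x,y,190,280,5);tc=lambda x,y:s(x,y,340,190,5);sc=lambda x,y:s(x,y,340,150,5);th=lambda x,y:s(x,y,130,130,5)
if __name__=="__main__":
    rail=[(S,[0,170,255],sr(100,520)),(S,[0,-170,255],sr(649,110)),(T,[0,170,255],tr(46,105)),(T,[0,-170,255],tr(754,113)),
     (T,[0,170,3],tr(128,217)),(T,[0,-170,3],tr(714,224)),(S,[0,170,3],sh(161,237)),(S,[0,-170,3],sr(641,521))]
    p,r=fit(rail,[600,0,0]);print("rail",p,"\n",r.round(1))
    rp=p
    # groove y
    for c,uv in((T,tr(441,111)),(S,sr(435,268))):
        best=min(np.arange(-60,60,.5),key=lambda y:np.linalg.norm(c.proj(R.from_euler('z',p[2]).apply([0,y,255])+[p[0],p[1],0])[0]-uv));print("groove y",best)
    cad=[(T,[75,42,50],tc(487,87)),(T,[75,-42,50],tc(673,100)),(T,[-75,-42,50],tc(652,430)),(T,[-75,42,50],tc(450,416)),
      (T,[79,0,84],tc(597,67)),(T,[-79,0,84],tc(570,425)),(S,[0,35,128],sc(262,258)),(S,[0,-35,128],sc(362,187)),(S,[-75,42,50],sc(362,458)),(S,[75,42,50],sc(133,322))]
    p,r=fit(cad,[450,-300,0]);print("cad",p,"\n",r.round(1))
    # hook block: corners 90(x?)x60x42
    for n,uv in dict(dish=(295,285),reag=(150,152),flask=(441,161),scad=(378,270),scad2=(488,318)).items():print(n,T.onz(uv,20).round())
    print("bottle cap",T.onz((149,151),130))
    # hook
    t,e=tri([S,T],[sh(183,262),th(228,465)]);print("tab top",t,e)
    for nm,uv in dict(tip=th(300,552),slotfar=th(290,455),blk1=th(219,418),blk2=th(352,402)).items():print(nm,T.onz(uv,42))
    print("tip from side", S.onz(sh(248,486),27).round(1),"topview",T.onz(th(300,552),27).round(1))
E
python3 fit.py
```

```text
rail [ 6.53542377e+02  9.29640939e+00 -3.09418267e-02] 
 [[ 0.2 -0.4]
 [-0.3  0.1]
 [ 0.2  0.2]
 [ 0.1  0.4]
 [ 0.1 -0. ]
 [-0.2  0.1]
 [-0.2 -0. ]
 [-0.5  0.1]]
groove y -19.5
groove y -25.5
cad [ 5.10828157e+02 -3.19416847e+02 -1.21949418e-01] 
 [[-0.3 -1.3]
 [ 0.1 -0. ]
 [-0.7  0.8]
 [ 1.6 -0.4]
 [-0.2  0.1]
 [-0.5  0.6]
 [ 1.5 -0.5]
 [-0.9  0.8]
 [ 1.  -0.4]
 [-0.8 -1.3]]
dish [421.  34.  20.]
reag [735. 367.  20.]
flask [ 701. -305.   20.]
scad [ 452. -153.   20.]
scad2 [ 341. -395.   20.]
bottle cap [706.56089208 337.07789456 130.        ]
tab top [544.95313348 269.78169671 162.55760492] [array([-0.01704494, -0.00446368]), array([0.0083229 , 0.01360288])]
tip [523.85461067 266.96242824  42.        ]
slotfar [567.85162609 271.98153755  42.        ]
blk1 [585.26906408 304.17615994  42.        ]
blk2 [591.50533137 244.3338397   42.        ]
tip from side [530.  264.8  27. ] topview [525.8 270.3  27. ]
```

```bash
cat >> h.py <<'E'
def down(yaw):  # tool x at yaw in world, z down
    return R.from_euler('z',yaw)*R.from_euler('x',np.pi)
def plan(p,yaw,grip,vmax=36,n=5,rotmax=.11,tilt=None):
    st=ctrl_().observe();P=np.array(st["tool_pos"]);Q=R.from_quat(st["tool_rot"]);G=down(yaw) if tilt is None else tilt
    p=np.array(p,float);rows=[]
    for i in range(n):
        d=p-P;L=np.linalg.norm(d);d=d*min(1,vmax/max(L,1e-9))
        rv=(Q.inv()*G).as_rotvec();a=np.linalg.norm(rv);rv=rv*min(1,rotmax/max(a,1e-9))
        t=Q.inv().apply(d)/10
        rows.append([grip]+[round(float(v),2) for v in t]+[round(float(v),3) for v in rv])
        P=P+d;Q=Q*R.from_rotvec(rv)
    print("t %.2f pos %s yaw %.3f zt %s F %s M %s open %.1f"%(st["time"],np.round(st["tool_pos"],1),np.arctan2(*R.from_quat(st["tool_rot"]).as_matrix()[[1,0],0]),np.round(R.from_quat(st["tool_rot"]).as_matrix()[:,2],3),np.round(st["force"],1),np.round(st["ft_torque"],2),st["opening"]))
    print(str([rows]).replace("-0.0,","0,").replace(" ",""), "left",np.round(p-P,1))
E
python3 -c "
from h import *
plan([545,269.8,230],.104,4,vmax=40)
plan([400,-150,260],.104,4,vmax=40)
S=ctrl_().observe()['joint_pos'];print(S.round(2))
c=cam('wrist');print((-c.R.T@c.tv).round(), c.R[2])"
```

```text
t 0.25 pos [ 201.7 -617.4  205.8] yaw 0.316 zt [-0.     0.001 -1.   ] F [-1.  -0.1  0.2] M [ 0.05  0.04 -0.02] open 85.3
[[[4,2.53,-3.1,-0.1,-0.001,0.0,0.11],[4,2.17,-3.36,-0.1,-0.001,0.0,0.102],[4,1.82,-3.56,-0.1,0,0.0,0.0],[4,1.82,-3.56,-0.1,0,0.0,0.0],[4,1.82,-3.56,-0.1,0,0.0,0.0]]] left [271.1 700.7  19.1]
t 0.25 pos [ 201.7 -617.4  205.8] yaw 0.316 zt [-0.     0.001 -1.   ] F [-1.  -0.1  0.2] M [ 0.05  0.04 -0.02] open 85.3
[[[4,2.61,-3.0,-0.42,-0.001,0.0,0.11],[4,2.27,-3.27,-0.42,-0.001,0.0,0.102],[4,1.92,-3.48,-0.42,0,0.0,0.0],[4,1.92,-3.48,-0.42,0,0.0,0.0],[4,1.92,-3.48,-0.42,0,0.0,0.0]]] left [120.6 284.3  33. ]
[ 1.16  0.38  0.04  1.6  -0.02  1.16 -0.05]
[ 277. -592.  372.] [-0.2913126  -0.09403199 -0.95199525]
```

Request:
carry_out([
  [[4,2.6,-3.0,-0.4,0,0,0.11],[4,2.2,-3.3,-0.4,0,0,0.1],[4,1.9,-3.5,-0.4,0,0,0],[4,1.9,-3.5,-0.4,0,0,0],[4,1.9,-3.5,-0.4,0,0,0]],
])

```text
time: 0.72
tool_pos: [272.1, -437.8, 222.3]
tool_rot: [0.999, 0.037, -0.004, 0.001]
force: [2.4, -1.3, 0.0]
opening: 40.1
```

```bash
python3 -c "
from h import *
plan([545,269.8,230],.104,4,vmax=40)"
```

```text
t 0.72 pos [ 272.1 -437.8  222.3] yaw 0.074 zt [-0.007 -0.002 -1.   ] F [ 2.4 -1.3  0. ] M [-0.02 -0.08  0.  ] open 40.1
[[[4,1.71,-3.61,-0.06,0.002,0.007,-0.03],[4,1.82,-3.56,-0.04,0,0.0,0.0],[4,1.82,-3.56,-0.04,0,0.0,0.0],[4,1.82,-3.56,-0.04,0.0,0,0.0],[4,1.82,-3.56,-0.04,0,0.0,0.0]]] left [200.9 521.    5.6]
```

Request:
carry_out([
  [[4,1.8,-3.6,-0.3,0,0,0],[4,1.8,-3.6,-0.3,0,0,0],[4,1.8,-3.6,-0.3,0,0,0],[4,1.8,-3.6,-0.3,0,0,0],[4,1.8,-3.6,-0.3,0,0,0]],
])

```text
time: 1.13
tool_pos: [350.0, -244.6, 237.8]
tool_rot: [0.999, 0.036, -0.002, 0.003]
force: [1.3, -0.7, 0.2]
opening: 40.0
```

Request:
carry_out([
  [[4,1.8,-3.6,-0.2,0,0,0],[4,1.8,-3.6,-0.2,0,0,0],[4,1.8,-3.6,0,0,0,0],[4,1.8,-3.6,0,0,0,0],[4,1.8,-3.6,0,0,0,0]],
])

```text
time: 1.55
tool_pos: [428.2, -51.6, 243.1]
tool_rot: [0.999, 0.035, 0.001, 0.006]
force: [0.0, -0.3, 0.4]
opening: 40.2
```

```bash
python3 -c "
from h import *
plan([545,269.8,230],.104,4,vmax=40)"
```

```text
t 1.55 pos [428.2 -51.6 243.1] yaw 0.071 zt [ 0.002 -0.011 -1.   ] F [ 0.  -0.3  0.4] M [-0.06 -0.01 -0.02] open 40.2
[[[4,1.63,-3.65,0.11,0.011,-0.001,-0.033],[4,1.75,-3.59,0.15,0.0,0.0,-0.0],[4,1.75,-3.59,0.15,0.0,0.0,0.0],[4,1.75,-3.59,0.15,0.0,0.0,0.0],[4,1.75,-3.59,0.15,0.0,0.0,0.0]]] left [ 48.5 133.6  -5.4]
```

Request:
carry_out([
  [[4,1.7,-3.6,0,0.01,0,-0.03],[4,1.7,-3.6,0,0,0,0],[4,1.7,-3.6,0,0,0,0],[4,1.7,-3.6,0,0,0,0],[4,1.7,-3.6,0,0,0,0]],
])

```text
time: 1.97
tool_pos: [497.6, 144.1, 244.7]
tool_rot: [0.999, 0.05, 0.004, 0.002]
force: [1.1, -0.0, 0.3]
opening: 40.0
```

```bash
python3 -c "
from h import *
plan([545,269.8,230],.104,4,vmax=32)"
```

```text
t 1.97 pos [497.6 144.1 244.7] yaw 0.100 zt [ 0.008 -0.004 -1.   ] F [ 1.1 -0.   0.3] M [-0.02 -0.05 -0.05] open 40.0
[[[4,1.41,-2.85,0.35,0.004,-0.007,-0.004],[4,1.42,-2.84,0.35,0.0,0.0,0.0],[4,1.42,-2.84,0.35,0,0.0,0.0],[4,1.42,-2.84,0.35,0.0,0.0,0.0],[4,0.32,-0.64,0.08,0.0,0.0,0.0]]] left [0. 0. 0.]
```

Request:
carry_out([
  [[4,1.4,-2.8,0.3,0,-0.007,0],[4,1.4,-2.8,0.3,0,0,0],[4,1.4,-2.8,0.3,0,0,0],[4,1.2,-2.6,0.3,0,0,0],[4,0,0,0,0,0,0]],
])

```text
time: 2.38
tool_pos: [541.7, 275.9, 233.2]
tool_rot: [0.998, 0.055, 0.002, -0.002]
force: [0.1, 1.3, 0.6]
opening: 40.0
```

```bash
python3 -c "
from h import *
plan([545,269.8,185],.104,4,vmax=32)
c=cam('wrist');crop(c.f,0,0,640,480,1,'w1.png')
g=np.array([545,269.8,0]);r=R.from_euler('z',.104)
for q in [[-10,-4,160.5],[10,-4,160.5],[10,4,160.5],[-10,4,160.5],[-20,0,37]]: print(c.proj(g+r.apply(q)).round(1))
"
```

```text
t 2.38 pos [541.7 275.9 233.2] yaw 0.110 zt [ 0.004  0.005 -1.   ] F [0.1 1.3 0.6] M [0.08 0.03 0.  ] open 40.0
[[[4,0.16,0.44,3.17,-0.004,-0.004,0.006],[4,0.09,0.22,1.66,0.0,0.0,0.0],[4,0.0,0.0,0.0,0.0,0.0,0.0],[4,0.0,0.0,0.0,0.0,0.0,0.0],[4,0.0,0.0,0.0,0.0,0.0,0.0]]] left [0. 0. 0.]
[[337.5 243.9]]
[[338.1 214. ]]
[[325.4 213.9]]
[[325.1 243.8]]
[[327.9 210.1]]
```

View pics/w1.png

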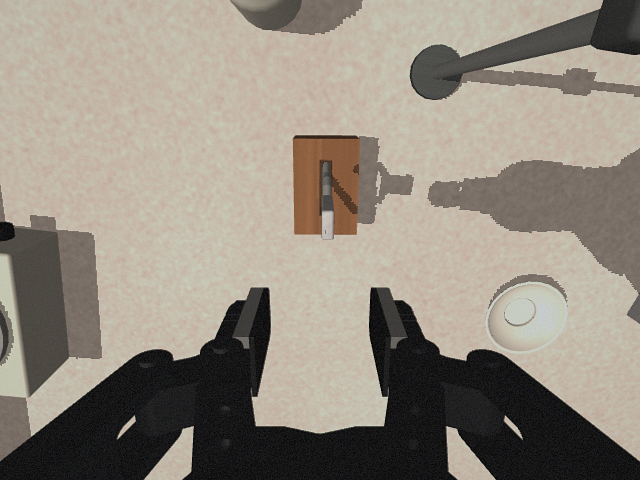

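Request:
carry_out([
  [[4,0.2,0.4,2,0,0,0.006],[4,0,0,1,0,0,0],[4,0,0,0,0,0,0],[4,0,0,0,0,0,0],[4,0,0,0,0,0,0]],
])

```text
time: 2.85
tool_pos: [544.7, 264.6, 202.8]
tool_rot: [0.999, 0.049, 0.002, 0.001]
force: [-0.5, -0.4, 0.4]
opening: 40.0
```

```bash
python3 -c "
from h import *
plan([546,271,185],.104,4,vmax=32)
c=cam('wrist');crop(c.f,240,120,400,240,5,'w2.png')
g=np.array([545,269.8,0]);r=R.from_euler('z',.104)
for q in [[-10,-4,160.5],[10,-4,160.5],[10,4,160.5],[-10,4,160.5],[0,0,160.5]]: print((c.proj(g+r.apply(q))-[240,120])*5)
"
```

```text
t 2.85 pos [544.7 264.6 202.8] yaw 0.099 zt [ 0.003 -0.003 -1.   ] F [-0.5 -0.4  0.4] M [-0.01 -0.05 -0.03] open 40.0
[[[4,0.19,-0.63,1.78,0.003,-0.003,-0.005],[4,0.0,0.0,0.0,0,0.0,-0.0],[4,0.0,0.0,0.0,0.0,0.0,0.0],[4,0.0,0.0,0.0,0.0,0.0,0.0],[4,0.0,0.0,0.0,0.0,0.0,0.0]]] left [0. 0. 0.]
[[394.68134422 722.64152761]]
[[393.62987317 556.62885662]]
[[321.91454708 557.07850155]]
[[324.8939649  723.08801422]]
[[358.79462589 640.99008882]]
```

View pics/w2.png

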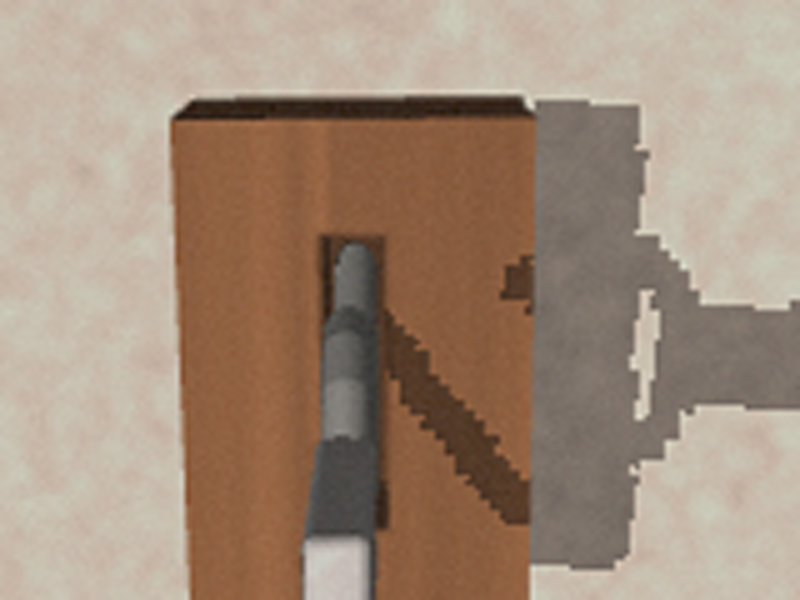

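Request:
carry_out([
  [[4,0.3,-0.7,1.5,0.003,0,0],[4,0,0,1,0,0,0],[4,0,0,0,0,0,0],[4,0,0,0,0,0,0],[4,0,0,0,0,0,0]],
])

```text
time: 3.32
tool_pos: [548.8, 271.5, 177.3]
tool_rot: [0.999, 0.048, 0.003, -0.0]
force: [0.3, -0.1, 0.2]
opening: 40.1
```

```bash
python3 -c "
from h import *
plan([547,272,126],.104,4,vmax=20)
c=cam('wrist');crop(c.f,240,120,400,240,5,'w3.png')
g=np.array([547,272,0]);r=R.from_euler('z',.104)
for q in [[10,-4,160.5],[10,4,160.5],[-10,4,160.5],[-10,-4,160.5],[0,0,160.5]]: print((c.proj(g+r.apply(q))-[240,120])*5)
"
```

```text
t 3.32 pos [548.8 271.5 177.3] yaw 0.096 zt [ 0.007  0.001 -1.   ] F [ 0.3 -0.1  0.2] M [-0.05  0.01 -0.  ] open 40.1
[[[4,-0.08,-0.02,2.0,0,-0.007,-0.008],[4,-0.07,-0.03,2.0,0,0.0,0.0],[4,-0.04,-0.01,1.13,0.0,0.0,0.0],[4,0.0,0.0,0.0,0.0,0.0,0.0],[4,0.0,0.0,0.0,0.0,0.0,0.0]]] left [0. 0. 0.]
[[439.69932603 660.11032426]]
[[359.42020915 660.70635451]]
[[362.07244394 843.14924446]]
[[439.97097213 842.58749886]]
[[400.29991269 753.01146727]]
```

View pics/w3.png

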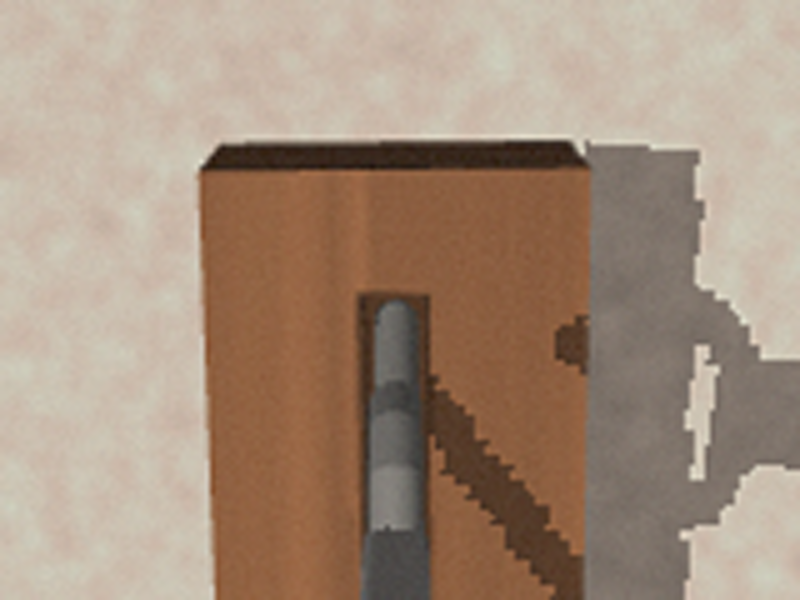

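Request:
carry_out([
  [[4,-0.1,0,2,0,-0.007,-0.008],[4,0,0,2,0,0,0],[4,0,0,0.7,0,0,0],[4,0,0,0.2,0,0,0],[4,0,0,0,0,0,0]],
])

```text
time: 3.78
tool_pos: [550.3, 273.4, 130.1]
tool_rot: [0.999, 0.052, 0.003, -0.001]
force: [-0.2, 0.2, -0.1]
opening: 40.3
```

```bash
python3 -c "
from h import *
plan([547,272,126],.104,4,vmax=20)
c=cam('wrist');crop(c.f,0,0,640,480,1,'w4.png')
"
```

```text
t 3.78 pos [550.3 273.4 130.1] yaw 0.105 zt [ 0.005  0.003 -1.   ] F [-0.2  0.2 -0.1] M [-0.    0.04  0.04] open 40.3
[[[4,-0.34,0.1,0.41,-0.002,-0.005,0.001],[4,0.0,0.0,0.0,0,0.0,0.0],[4,0.0,0.0,0.0,0,0.0,0.0],[4,0.0,0.0,0.0,0.0,0.0,0.0],[4,0.0,0.0,0.0,0.0,0.0,0.0]]] left [0. 0. 0.]
```

View pics/w4.png

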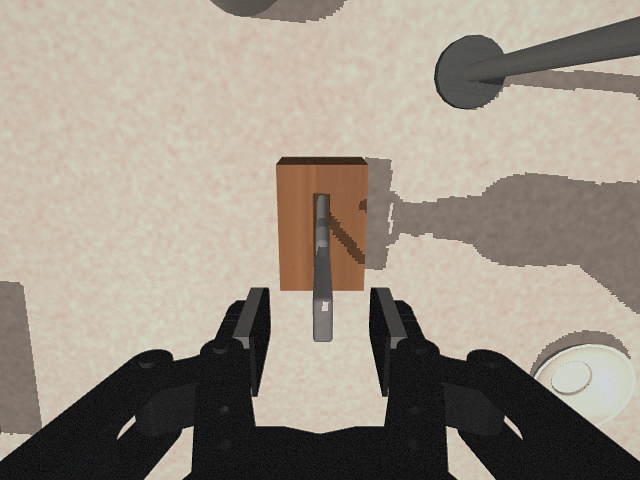

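Request:
carry_out([
  [[4,-0.3,0.1,0.4,0,-0.005,0],[2,0,0,0,0,0,0],[0,0,0,0,0,0,0],[0,0,0,0,0,0,0],[0,0,0,0,0,0,0]],
])

```text
time: 4.25
tool_pos: [549.5, 273.4, 130.0]
tool_rot: [0.999, 0.052, 0.003, -0.002]
force: [-1.1, -0.7, -0.7]
opening: 5.6
```

Request:
carry_out([
  [[0,0,0,0,0,0,0],[0,0,0,0,0,0,0],[0,0,0,0,0,0,0],[0,0,0,0,0,0,0],[0,0,0,0,0,0,0]],
])

```text
time: 4.67
tool_pos: [549.4, 273.2, 130.1]
tool_rot: [0.999, 0.052, 0.003, -0.002]
force: [-0.3, 0.4, -0.4]
opening: 5.3
```

```bash
python3 -c "
from h import *
plan([547,272,196],.104,0,vmax=14)
c=cam('wrist');crop(c.f,200,150,440,360,3,'w5.png')
"
```

```text
t 4.67 pos [549.4 273.2 130.1] yaw 0.105 zt [ 0.006  0.005 -1.   ] F [-0.3  0.4 -0.4] M [-0.03 -0.05 -0.03] open 5.3
[[[0,-0.05,0.01,-1.4,-0.004,-0.006,0.001],[0,-0.05,0.02,-1.4,0.0,0,-0.0],[0,-0.05,0.02,-1.4,0,0.0,0.0],[0,-0.05,0.02,-1.4,0.0,0.0,0.0],[0,-0.04,0.01,-1.0,0.0,0.0,0.0]]] left [0. 0. 0.]
```

View pics/w5.png

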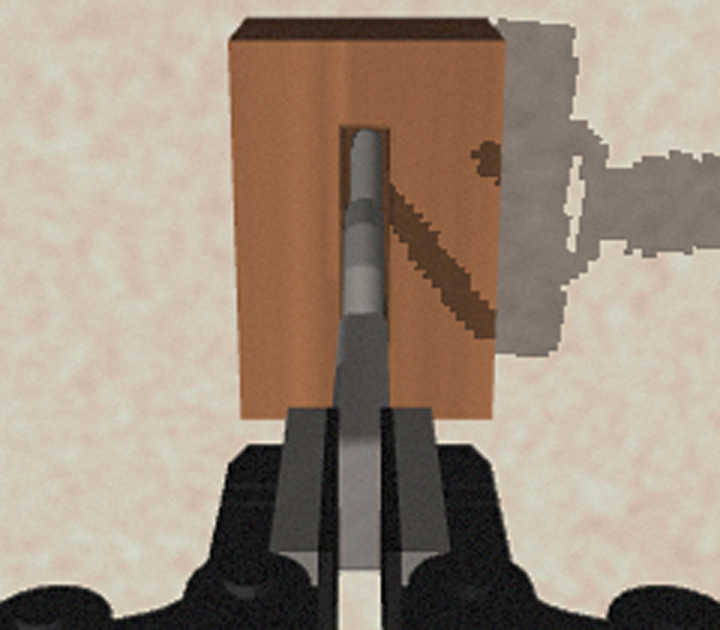

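Request:
carry_out([
  [[0,0,0,-0.5,0,0,0],[0,0,0,-0.5,0,0,0],[0,0,0,-0.8,0,0,0],[0,0,0,-0.8,0,0,0],[0,0,0,-1,0,0,0]],
])

```text
time: 5.13
tool_pos: [547.4, 272.0, 166.5]
tool_rot: [0.999, 0.053, 0.001, -0.001]
force: [0.2, -0.9, -1.7]
opening: 5.4
```

```bash
python3 -c "
from h import *
plan([547,272,196],.104,0,vmax=20)
c=cam('wrist');crop(c.f,200,150,440,360,3,'w6.png')
"
```

```text
t 5.13 pos [547.4 272.  166.5] yaw 0.105 zt [ 0.001  0.003 -1.   ] F [ 0.2 -0.9 -1.7] M [0.05 0.02 0.03] open 5.4
[[[0,-0.02,-0.01,-2.0,-0.003,-0.001,0.001],[0,-0.01,0,-0.95,0.0,0.0,0.0],[0,0.0,0.0,0.0,0,0,-0.0],[0,0.0,0.0,0.0,0.0,0.0,0.0],[0,0.0,0.0,0.0,0.0,0.0,0.0]]] left [0. 0. 0.]
```

View pics/w6.png

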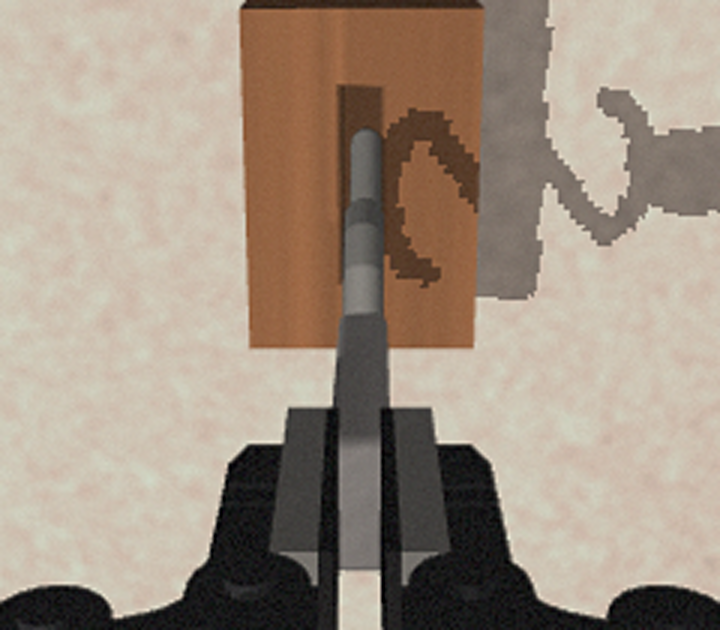

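```bash
python3 -c "
from h import *
st=ctrl_().observe();P=np.array(st['tool_pos']);Q=R.from_quat(st['tool_rot']);c=cam('wrist')
print(P,st['time'])
def hk(q,p):  # hook frame -> world: hook x=tool x, hook y=-tool y, z=-tool z ; p: dx,dy,dz of hook_grip rel grasp pt, pitch
    q=np.array(q,float)-[0,0,130.5]
    q=R.from_euler('zy',[p[4],p[3]]).apply(q)+[p[0],p[1],p[2]]
    t=np.array([q[0],-q[1],-q[2]-18.7])
    return c.proj(P+Q.apply(t))[0]
import sys
f=lambda x,y:np.array([200+x/3,150+y/3])
obs=[([10,0,150.5],f(362.5,440)),([-10,0,150.5],f(361,568))]
g=lambda p:np.ravel([hk(q,p)-u for q,u in obs])
s=least_squares(lambda p:np.r_[g([p[0],p[1],p[2],0,0])],[0,0,-8]);print(s.x,s.fun)
p=list(s.x)+[0,0]
for q in [[10,4,150.5],[10,-4,150.5],[10,0,104.5],[23.5,0,83.5],[20,0,80],[23.5,0,23.5],[0,0,107],[0,0,0]]:print(q,(hk(q,p)-[200,150])*3)
"
```

```text
[549.1562416  273.21123071 169.60913535] 5.1833
[ -6.05335179   0.4721295  -16.18891007] [-2.32981669e-01 -1.38378048e-04  2.41899870e-01  1.43482122e-04]
[10, 4, 150.5] [332.26325657 440.01437522]
[10, -4, 150.5] [391.33862506 439.98479462]
[10, 0, 104.5] [360.94814704 315.13080071]
[23.5, 0, 83.5] [360.68699589 205.9359443 ]
[20, 0, 80] [360.640103   218.50157907]
[23.5, 0, 23.5] [360.09801754 134.35913165]
[0, 0, 107] [360.96657747 374.29833697]
[0, 0, 0] [359.92463007 202.96818314]
```

```bash
cat > grip.py <<'E'
from h import *
def setup():
    st=ctrl_().observe();P=np.array(st['tool_pos']);Q=R.from_quat(st['tool_rot']);c=cam('wrist');return P,Q,c
def hkw(q,p,P,Q):
    q=np.atleast_2d(np.array(q,float))-[0,0,130.5]
    q=R.from_euler('y',p[3]).apply(q)+[p[0],p[1],p[2]]
    t=np.c_[q[:,0],-q[:,1],-q[:,2]-18.7]
    return P+Q.apply(t)
E
python3 -c "
from grip import *
P,Q,c=setup()
f=lambda x,y:np.array([200+x/3,150+y/3])
obs=[([10,0,150.5],f(362.5,438)),([-10,0,150.5],f(361,568)),([10,0,104.5],f(364,313)),([23.5,0,23.5],f(365,128))]
hk=lambda q,p:c.proj(hkw(q,p,P,Q))[0]
for fr in [lambda p:[*p,0],lambda p:[p[0],p[1],-8,0],lambda p:[p[0],p[1],-8,p[2]],lambda p:p]:
    n=4 if fr([0,0,1,2])==[0,0,1,2] else 3
    s=least_squares(lambda p:np.ravel([hk(q,fr(p))-u for q,u in obs]),[0,0,-8,0][:n]);print(fr(list(s.x)),(s.fun*3).round(1))
for t in [[11,2.7,0],[11,-2.7,0],[-11,2.7,0],[0,2.7,0],[11,2.7,-40]]: print(t,(c.proj(P+Q.apply(t))[0]-[200,150])*3)
"
```

```text
[np.float64(-4.185577365672425), np.float64(0.2557084315515786), np.float64(-13.209356397079503), 0] [ 1.1 -0.1  2.5  0.6 -1.6 -1.6 -3.9  1.4]
[np.float64(-1.6182476164918866), np.float64(0.28155189286820825), -8, 0] [ 1.1  0.8  2.5  6.3 -1.7 -4.6 -3.9 -4.7]
[np.float64(1.415640926263425), np.float64(0.5035514524059833), -8, np.float64(-8.585978293328447)] [  -1.3   87.8    0.  -162.1   -2.   102.3    1.4  -20.7]
[np.float64(-4.919187168410368), np.float64(0.24848985703641058), np.float64(-14.63092776218924), np.float64(-0.005791369110840497)] [ 1.1  0.8  2.5 -0.2 -1.6 -1.3 -3.9  0.7]
[11, 2.7, 0] [382.3483885  328.74371632]
[11, -2.7, 0] [346.76858875 328.76031221]
[-11, 2.7, 0] [381.52844985 458.49207027]
[0, 2.7, 0] [381.93086114 394.81388938]
[11, 2.7, -40] [388.95919083 455.43617225]
```

```bash
python3 -c "
from h import *
plan([560,240,300],-.031,0,vmax=36)"
```

```text
t 5.28 pos [548.8 273.  167.9] yaw 0.105 zt [ 0.005  0.005 -1.   ] F [ 1.   0.1 -2.1] M [-0.   -0.08 -0.01] open 5.5
[[[0,0.22,0.88,-3.48,-0.003,-0.004,0.11],[0,0.3,0.87,-3.48,-0.001,-0.001,0.026],[0,0.32,0.86,-3.48,0,0.0,-0.0],[0,0.26,0.68,-2.77,0,0.0,0.0],[0,0.0,0.0,0.0,0.0,0.0,0.0]]] left [0. 0. 0.]
```

Request:
carry_out([
  [[0,0.2,0.6,-2.5,0,0,0.03],[0,0.2,0.9,-3,0,0,0.03],[0,0.2,1,-3,0,0,0.03],[0,0.2,1.5,-3,0,0,0.03],[0,0.2,2,-3,0,0,0]],
])

```text
time: 5.7
tool_pos: [551.4, 214.1, 307.1]
tool_rot: [1.0, -0.004, -0.009, -0.0]
force: [0.0, -0.5, -1.0]
opening: 5.7
```

Request:
carry_out([
  [[0,0,2.8,-2,0,0,0],[0,0,3,-1,0,0,0],[0,0,3,0,0,0,0],[0,0,3,0,0,0,0],[0,0,3,0,0,0,0]],
])

```text
time: 6.12
tool_pos: [553.8, 68.4, 348.4]
tool_rot: [1.0, 0.002, 0.0, -0.003]
force: [0.4, -0.4, 0.3]
opening: 5.7
```

```bash
python3 -c "
from h import *
plan([575,-48.5,335],-.031,0,vmax=36)"
```

```text
t 6.12 pos [553.8  68.4 348.4] yaw 0.003 zt [ 0.     0.007 -1.   ] F [ 0.4 -0.4  0.3] M [ 0.04 -0.06 -0.02] open 5.7
[[[0,0.63,3.52,0.38,-0.007,0,0.034],[0,0.75,3.5,0.4,0.0,0.0,0.0],[0,0.75,3.5,0.4,0.0,0,-0.0],[0,0.24,1.12,0.13,0.0,0.0,0.0],[0,0.0,0.0,0.0,0.0,0.0,0.0]]] left [0. 0. 0.]
```

Request:
carry_out([
  [[0,0.5,3.2,0.3,-0.007,0,0.034],[0,0.5,3,0.3,0,0,0],[0,0.5,2.6,0.3,0,0,0],[0,0.4,1.6,0.2,0,0,0],[0,0,0,0,0,0,0]],
])

```text
time: 6.53
tool_pos: [569.0, -51.7, 336.6]
tool_rot: [1.0, -0.023, -0.0, 0.004]
force: [-0.6, -1.4, -1.4]
opening: 5.4
```

```bash
python3 -c "
from h import *
import pickle
plan([575,-48.5,335],-.031,0,vmax=36)
S=cam('side');T=cam('top');W=cam('wrist')
pickle.dump((S,T,W,ctrl_().observe()),open('st1.pkl','wb'))
crop(S.f,200,130,360,250,5,'s2.png');crop(T.f,240,120,400,240,5,'t2.png');crop(W.f,0,0,640,480,1,'w7.png')"
```

```text
t 6.53 pos [569.  -51.7 336.6] yaw -0.046 zt [-0.    -0.007 -1.   ] F [-0.6 -1.4 -1.4] M [-0.06 -0.01  0.02] open 5.4
[[[0,0.59,-0.34,0.16,0.007,0,-0.015],[0,0.0,0.0,0.0,0,0.0,-0.0],[0,0.0,0.0,0.0,0,0.0,0.0],[0,0.0,0.0,0.0,0.0,0.0,0.0],[0,0.0,0.0,0.0,0.0,0.0,0.0]]] left [0. 0. 0.]
```

View pics/s2.png

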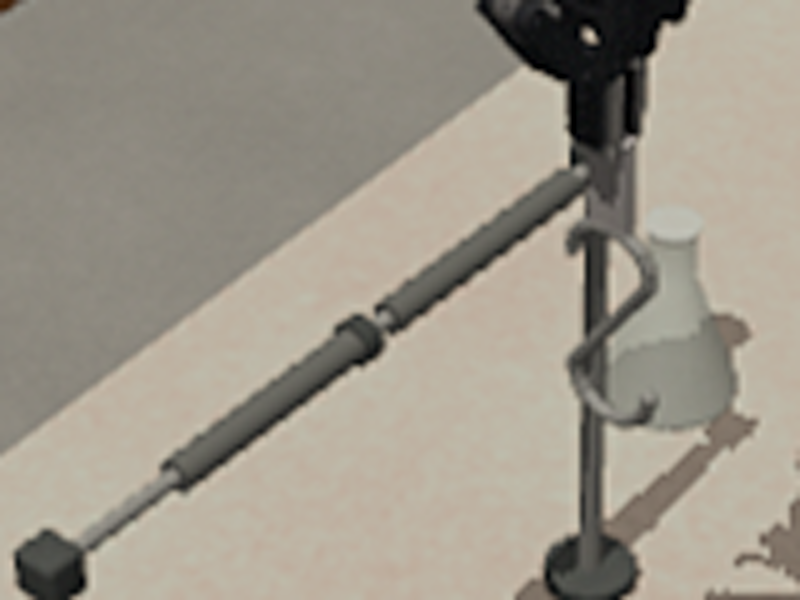

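View pics/t2.png

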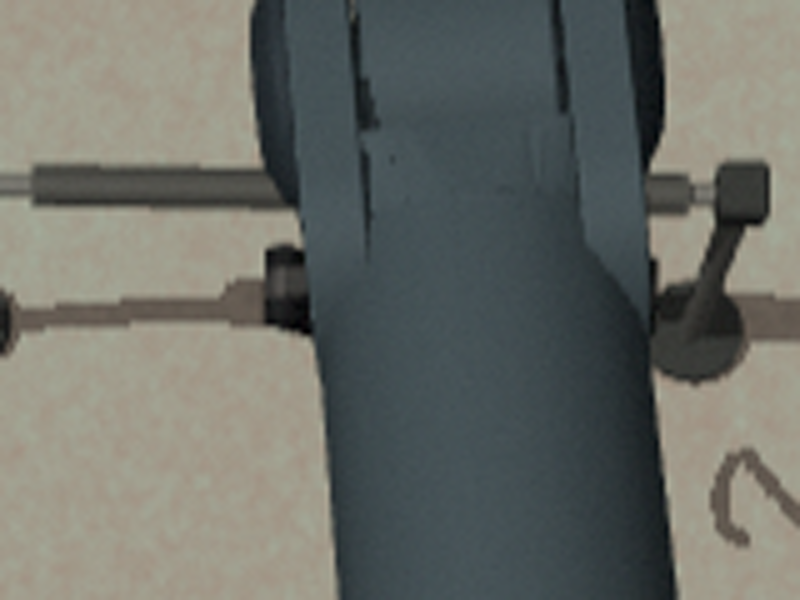

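View pics/w7.png

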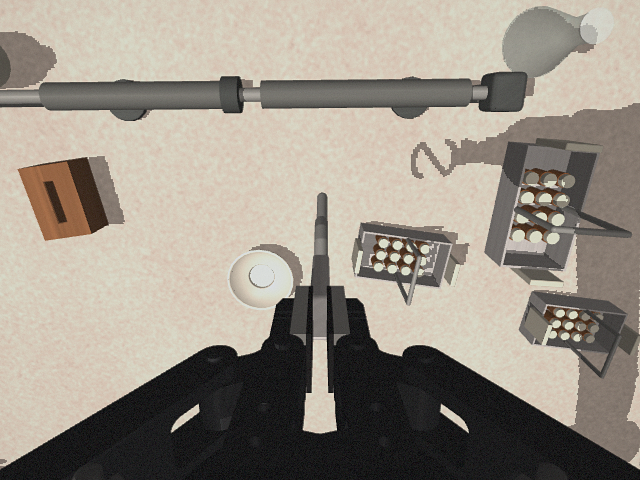

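```bash
python3 -c "
from h import *
import pickle
S,T,W,st=pickle.load(open('st1.pkl','rb'))
st=ctrl_().observe();P=np.array(st['tool_pos']);Q=R.from_quat(st['tool_rot']);print(P)
rp=np.array([653.5,9.3]);rr=R.from_euler('z',.031)
for n,uv in dict(g=(252,94.3),le=(40.5,96),re=(471,92),c1=(221,94.5),c2=(242,94.5),g2=(261,94.2)).items():
    w=W.onz(uv,255);print(n,w.round(1),'railframe',rr.apply(w-[*rp,255]).round(1))
from grip import hkw
for p in ([-2,0,-8.1,0],[-4,0,-13,0]):
    pts=[[0,0,107],[23.5,0,83.5],[-23.5,0,83.5],[0,0,0],[-20,0,27],[23.5,0,23.5],[10,0,104.5]]
    print(p);print((S.proj(hkw(pts,p,P,Q))-[200,130]).round(1)*5)
    print(W.proj(hkw(pts,p,P,Q)).round(1))
crop(W.f,200,60,300,130,8,'w7b.png')
crop(W.f,270,170,370,350,4,'w7c.png')
"
```

```text
[568.89364356 -43.98525989 337.50879312]
g [654.   -8.9 255. ] railframe [  1.1 -18.2  -0. ]
le [658.1 117.1 255. ] railframe [  1.3 107.9   0. ]
re [ 650.1 -139.6  255. ] railframe [   1.2 -148.9    0. ]
c1 [654.7   9.6 255. ] railframe [1.1 0.3 0. ]
c2 [654.2  -2.9 255. ] railframe [  1.  -12.2   0. ]
g2 [653.9 -14.3 255. ] railframe [  1.1 -23.5   0. ]
[-2, 0, -8.1, 0]
[[593.5 228.5]
 [547.  252.5]
 [639.  298.5]
 [589.5 432.5]
 [628.5 403. ]
 [546.  366.5]
 [573.5 224. ]]
[[316.7 274.1]
 [316.6 215.5]
 [317.1 294.8]
 [317.4 215.3]
 [317.4 253.1]
 [317.1 191.4]
 [316.6 253.4]]
[-4, 0, -13, 0]
[[597.5 240.5]
 [551.  264. ]
 [642.5 310. ]
 [593.  443. ]
 [632.  414. ]
 [550.  377.5]
 [577.5 235.5]]
[[316.7 273.7]
 [316.7 216.5]
 [317.2 294. ]
 [317.5 216.1]
 [317.5 253.2]
 [317.2 192.7]
 [316.6 253.5]]
```

View pics/w7b.png

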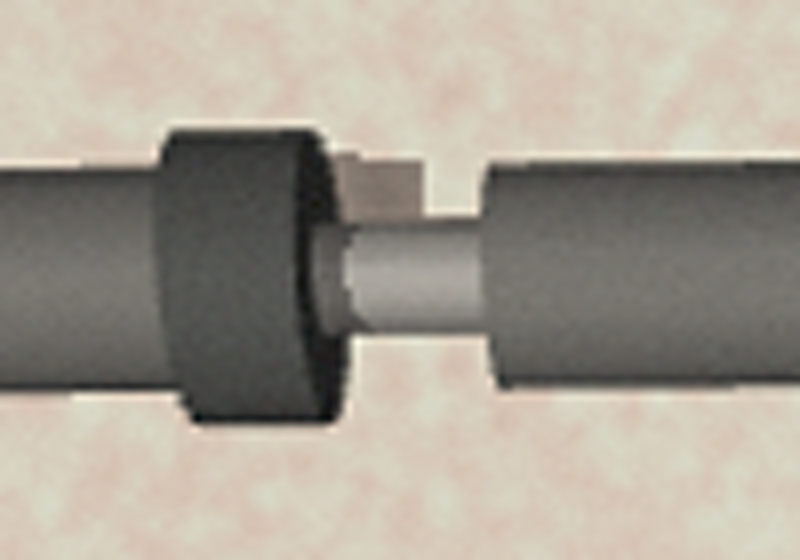

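View pics/w7c.png

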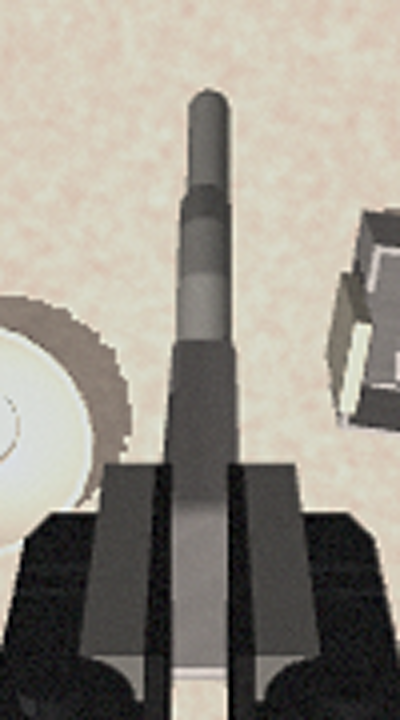

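Request:
carry_out([
  [[0,0.4,0,0,0.003,0,-0.008],[0,0,0,0,0,0,0],[0,0,0,0,0,0,0],[0,0,0,0,0,0,0],[0,0,0,0,0,0,0]],
])

```text
time: 7.1
tool_pos: [573.3, -32.6, 338.9]
tool_rot: [1.0, -0.005, 0.001, -0.002]
force: [-0.7, -0.6, -2.1]
opening: 5.3
```

```bash
python3 -c "
from h import *
from grip import hkw
import pickle
st=ctrl_().observe()
S=cam('side');W=cam('wrist')
st2=ctrl_().observe();print(st['tool_pos'],st2['tool_pos'])
P=np.array(st['tool_pos']);Q=R.from_quat(st['tool_rot'])
pickle.dump((S,W,st),open('st2.pkl','wb'))
f=S.f.copy()
k=6;im=cv2.resize(S.f[160:225,295:355,::-1],None,fx=9,fy=9,interpolation=cv2.INTER_CUBIC)
cv2.imwrite('pics/s3.png',im)
a=np.linspace(0,np.pi,15)
cl=[[20*np.cos(t),0,83.5+20*np.sin(t)] for t in a]+[[20*np.cos(t),0,23.5-20*np.sin(t)] for t in a]+[[x,y,z] for x in(-10,10) for y in(-4,4) for z in (104.5,150.5)]
for u in S.proj(hkw(cl,[-2,0,-8.1,0],P,Q)): cv2.circle(im,tuple(int(v) for v in (u-[295,160]+.5)*9),2,(0,0,255),-1)
cv2.imwrite('pics/s3o.png',im)
im=cv2.resize(W.f[170:350,270:370,::-1],None,fx=4,fy=4)
for u in W.proj(hkw(cl,[-2,0,-8.1,0],P,Q)): cv2.circle(im,tuple(int(v) for v in (u-[270,170]+.5)*4),2,(0,0,255),-1)
cv2.imwrite('pics/w8o.png',im)
"
```

```text
[573.27510258 -32.63113677 338.87566218] [573.26080575 -32.90833364 338.89459221]
```

View pics/s3o.png

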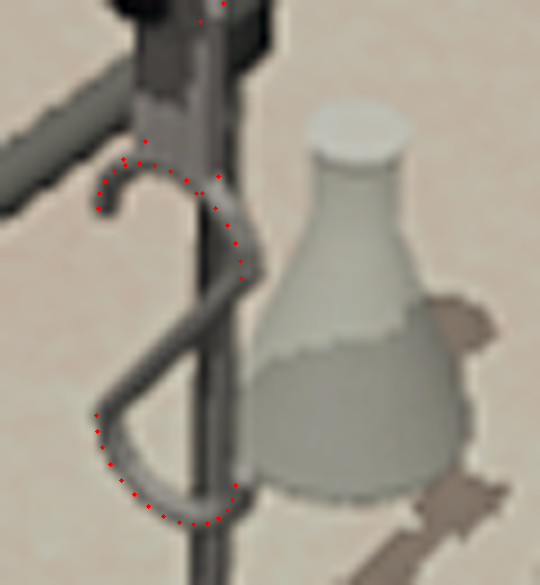

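View pics/w8o.png

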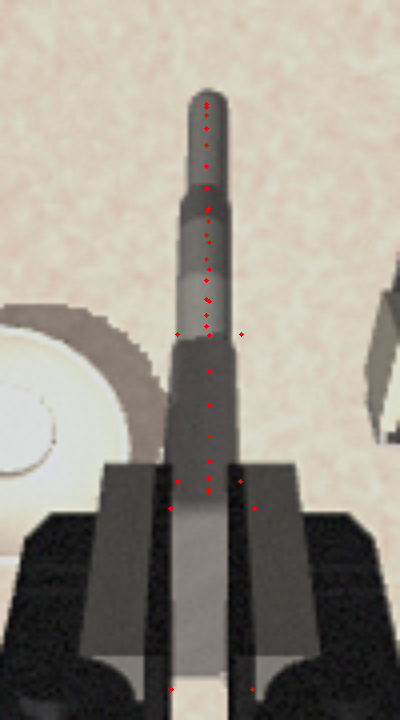

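```bash
python3 -c "
from h import *
plan([622,-48,341],-.031,0,vmax=12)"
```

```text
t 7.20 pos [573.3 -32.9 338.9] yaw -0.011 zt [ 0.003  0.004 -1.   ] F [ 0.3 -0.  -0.7] M [ 0.    0.02 -0.  ] open 5.5
[[[0,1.15,0.34,-0.05,-0.004,-0.003,0.02],[0,1.16,0.32,-0.05,0.0,0.0,-0.0],[0,1.16,0.32,-0.05,0.0,0,-0.0],[0,1.16,0.32,-0.05,0.0,0.0,0.0],[0,0.3,0.08,-0.01,0.0,0.0,0.0]]] left [0. 0. 0.]
```

Request:
carry_out([
  [[0,1.1,0.4,0,0,0,0.01],[0,1.1,0.3,0,0,0,0.01],[0,1,0.3,0,0,0,0],[0,0.7,0.1,0,0,0,0],[0,0.3,0,0,0,0,0]],
])

```text
time: 7.62
tool_pos: [617.0, -45.8, 339.3]
tool_rot: [1.0, -0.016, 0.001, -0.001]
force: [-0.3, 0.5, -0.4]
opening: 5.3
```

```bash
python3 -c "
from h import *
plan([622,-48,341],-.031,0,vmax=12)"
```

```text
t 7.62 pos [617.  -45.8 339.3] yaw -0.033 zt [ 0.003  0.002 -1.   ] F [-0.3  0.5 -0.4] M [ 0.    0.   -0.04] open 5.3
[[[0,0.5,0.2,-0.17,-0.002,-0.003,-0.002],[0,0.0,0.0,0.0,0,0,-0.0],[0,0.0,0.0,0.0,0,0.0,0.0],[0,0.0,0.0,0.0,0.0,0.0,0.0],[0,0.0,0.0,0.0,0.0,0.0,0.0]]] left [0. 0. 0.]
```

Request:
carry_out([
  [[0,0.5,0.1,-0.1,0,0,0],[0,0,0,0,0,0,0],[0,0.3,0,0.4,0,0,0],[0,0.3,0,0.4,0,0,0],[0,0,0,0,0,0,0]],
])

```text
time: 8.03
tool_pos: [629.7, -47.5, 330.9]
tool_rot: [1.0, -0.016, 0.001, -0.002]
force: [0.7, -0.6, -1.5]
opening: 5.3
```

```bash
cat > look.py <<'E'
from h import *
from grip import hkw
import sys
tag=sys.argv[1];dx=float(sys.argv[2]) if len(sys.argv)>2 else -2
st=ctrl_().observe();P=np.array(st['tool_pos']);Q=R.from_quat(st['tool_rot'])
S=cam('side')
plan([656,-48,291],-.031,0,vmax=12)
a=np.linspace(0,np.pi,15)
cl=[[20*np.cos(t),0,83.5+20*np.sin(t)] for t in a]+[[20*np.cos(t),0,23.5-20*np.sin(t)] for t in a]
h=hkw(cl,[dx,0,-8.1,0],P,Q);u=S.proj(h)
m=u.mean(0).astype(int);x0,y0=m-[40,40]
im=cv2.resize(S.f[y0:y0+80,x0:x0+80,::-1],None,fx=7,fy=7,interpolation=cv2.INTER_CUBIC)
for v in u: cv2.circle(im,tuple(int(t) for t in (v-[x0,y0]+.5)*7),1,(0,0,255),-1)
cv2.imwrite('pics/%s.png'%tag,im)
o=hkw([[0,0,0]],[dx,0,-8.1,0],P,Q)[0]
rel=R.from_euler('z',.031).apply(np.array([654.3,9.3,255])-o);print("rail in hook frame x,z",rel[[0,2]].round(1),"hook y in rail",-rel[1].round(1), 't',st['time'])
E
python3 look.py s4
```

```text
t 8.08 pos [629.6 -47.5 331.2] yaw -0.033 zt [ 0.001  0.003 -1.   ] F [ 0.2 -0.5 -1.1] M [-0.04  0.02 -0.01] open 5.1
[[[0,0.66,-0.01,1.0,-0.003,-0.001,-0.002],[0,0.66,-0.01,1.0,0,0,-0.0],[0,0.66,-0.01,1.0,0,0.0,0.0],[0,0.66,-0.01,1.0,0.0,0.0,0.0],[0,0.01,0,0.01,0.0,0.0,0.0]]] left [0. 0. 0.]
rail in hook frame x,z [24.7 44. ] hook y in rail -57.2 t 8.0333
```

View pics/s4.png

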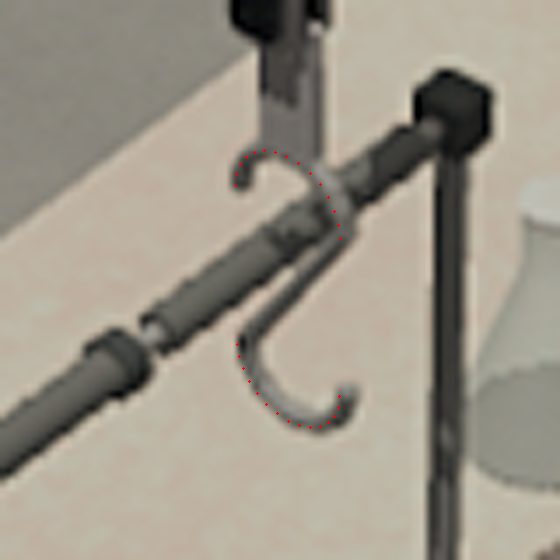

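Request:
carry_out([
  [[0,0.4,0,0.7,0,0,0],[0,0.4,0,0.7,0,0,0],[0,0.4,0,0.7,0,0,0],[0,0.3,0,0.6,0,0,0],[0,0.1,0,0.1,0,0,0]],
])

```text
time: 8.5
tool_pos: [646.5, -47.6, 300.6]
tool_rot: [1.0, -0.016, 0.001, -0.001]
force: [0.2, 0.9, -1.6]
opening: 5.5
```

```bash
python3 look.py s5
```

```text
t 8.55 pos [646.4 -47.6 300.6] yaw -0.032 zt [ 0.001  0.003 -1.   ] F [-0.7 -0.1 -1.1] M [-0.01  0.   -0.05] open 5.2
[[[0,0.85,0.01,0.85,-0.003,-0.001,-0.001],[0,0.11,0.0,0.11,0.0,0.0,-0.0],[0,0.0,0.0,0.0,0,0.0,0.0],[0,0.0,0.0,0.0,0.0,0.0,0.0],[0,0.0,0.0,0.0,0.0,0.0,0.0]]] left [0. 0. 0.]
rail in hook frame x,z [ 7.9 74.3] hook y in rail -56.8 t 8.5
```

View pics/s5.png

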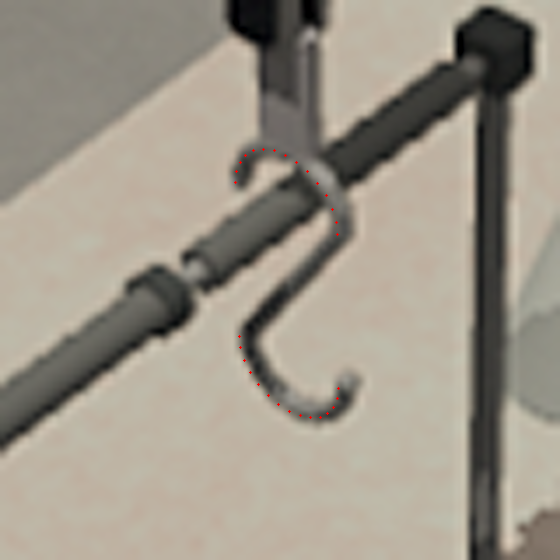

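Request:
carry_out([
  [[0,0.5,0,0.6,0,0,0],[0,0.3,0,0.3,0,0,0],[0,0.1,0,0.1,0,0,0],[0,0,0,0,0,0,0],[0,0,0,0,0,0,0]],
])

```text
time: 8.97
tool_pos: [656.7, -47.9, 289.3]
tool_rot: [1.0, -0.016, 0.0, -0.001]
force: [0.3, 0.7, -0.7]
opening: 5.3
```

```bash
python3 look.py s6
```

```text
t 9.02 pos [656.7 -48.  289.3] yaw -0.032 zt [ 0.001  0.003 -1.   ] F [ 0.2  0.7 -0.7] M [-0.01  0.02 -0.  ] open 5.0
[[[0,-0.06,0.0,-0.17,-0.003,-0.001,-0.001],[0,0.0,0.0,0.0,0,0.0,0.0],[0,0.0,0.0,0.0,0.0,0.0,0.0],[0,0.0,0.0,0.0,0.0,0.0,0.0],[0,0.0,0.0,0.0,0.0,0.0,0.0]]] left [0. 0. 0.]
rail in hook frame x,z [-2.2 85.6] hook y in rail -56.8 t 8.9667
```

View pics/s6.png

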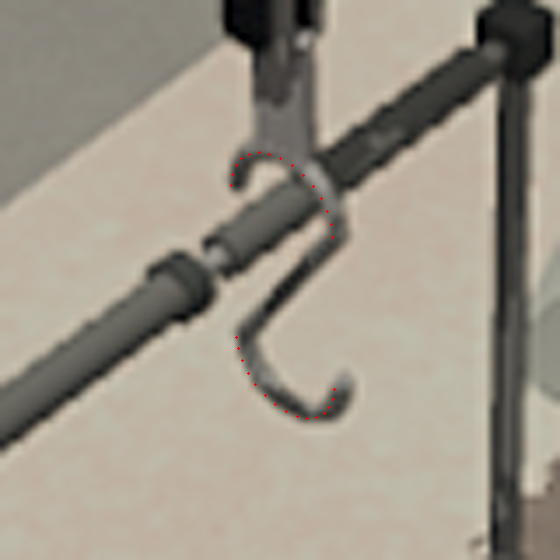

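Request:
carry_out([
  [[0,-0.1,0,0.15,0,0,0],[0,-0.05,0,0.15,0,0,0],[0,0,0,0.1,0,0,0],[0,0,0,0,0,0,0],[0,0,0,0,0,0,0]],
])

```text
time: 9.43
tool_pos: [655.1, -47.9, 286.3]
tool_rot: [1.0, -0.016, 0.001, -0.001]
force: [0.2, 0.4, -1.0]
opening: 5.3
```

```bash
python3 look.py s7
```

```text
t 9.48 pos [655.1 -47.9 286.3] yaw -0.033 zt [ 0.003  0.002 -1.   ] F [ 0.3  0.4 -1.5] M [-0.02  0.02  0.06] open 5.4
[[[0,0.09,0.01,-0.47,-0.002,-0.003,-0.002],[0,0.0,0.0,0.0,0,0,0.0],[0,0.0,0.0,0.0,0,0.0,0.0],[0,0.0,0.0,0.0,0.0,0.0,0.0],[0,0.0,0.0,0.0,0.0,0.0,0.0]]] left [0. 0. 0.]
rail in hook frame x,z [-0.9 88.6] hook y in rail -56.9 t 9.4333
```

Request:
carry_out([
  [[0,0,0,0.1,0,0,0],[0,0,0,0.1,0,0,0],[0,0,0,0,0,0,0],[0,0,0,0,0,0,0],[0,0,0,0,0,0,0]],
])

```text
time: 9.9
tool_pos: [655.2, -47.9, 284.3]
tool_rot: [1.0, -0.016, 0.002, -0.001]
force: [0.8, -0.2, -0.4]
opening: 5.1
```

Request:
carry_out([
  [[0,0,0,0.1,0,0,0],[0,0,0,0,0,0,0],[0,0,0,0,0,0,0],[0,0,0,0,0,0,0],[0,0,0,0,0,0,0]],
])

```text
time: 10.32
tool_pos: [655.2, -47.9, 283.2]
tool_rot: [1.0, -0.016, 0.001, -0.001]
force: [-0.8, -0.7, -0.4]
opening: 5.5
```

Request:
carry_out([
  [[0,0,0,0.1,0,0,0],[0,0,0,0,0,0,0],[0,0,0,0,0,0,0],[0,0,0,0,0,0,0],[0,0,0,0,0,0,0]],
])

```text
time: 10.73
tool_pos: [655.6, -47.8, 282.9]
tool_rot: [1.0, -0.016, 0.002, -0.001]
force: [0.5, 0.1, -1.3]
opening: 5.1
```

Request:
carry_out([
  [[0,0,0,0.1,0,0,0],[0,0,0,0,0,0,0],[0,0,0,0,0,0,0],[0,0,0,0,0,0,0],[0,0,0,0,0,0,0]],
])

```text
time: 11.15
tool_pos: [655.8, -47.8, 282.7]
tool_rot: [1.0, -0.016, 0.003, -0.001]
force: [-0.5, 0.6, 0.5]
opening: 5.2
```

Request:
carry_out([
  [[0,0,-0.4,0,0,0,0],[0,0,-0.4,0,0,0,0],[0,0,-0.4,0,0,0,0],[0,0,-0.4,0,0,0,0],[0,0,-0.3,0,0,0,0]],
])

```text
time: 11.57
tool_pos: [656.6, -30.3, 282.8]
tool_rot: [1.0, -0.018, 0.003, 0.001]
force: [-1.0, -1.4, 0.5]
opening: 5.4
```

```bash
python3 look.py s8
```

```text
t 11.62 pos [656.6 -29.  282.9] yaw -0.034 zt [ 0.005 -0.    -1.   ] F [-0.2  1.1  0. ] M [-0.11  0.08 -0.01] open 5.3
[[[0,0.01,1.1,-0.47,0.0,-0.005,-0.003],[0,0.0,0.8,-0.34,0,0.0,0.0],[0,0.0,0.0,0.0,0,0.0,0.0],[0,0.0,0.0,0.0,0.0,0.0,0.0],[0,0.0,0.0,0.0,0.0,0.0,0.0]]] left [0. 0. 0.]
rail in hook frame x,z [-2.1 92.1] hook y in rail -39.6 t 11.5667
```

View pics/s8.png

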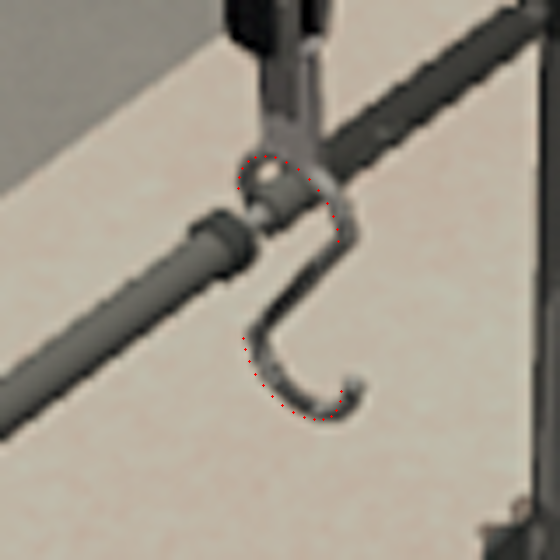

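Request:
carry_out([
  [[0,-0.05,-0.2,0,0,0,0],[0,0,-0.2,0,0,0,0],[0,0,-0.2,0,0,0,0],[0,0,-0.2,0,0,0,0],[0,0,-0.2,0,0,0,0]],
])

```text
time: 12.03
tool_pos: [656.4, -17.9, 282.7]
tool_rot: [1.0, -0.017, 0.003, 0.0]
force: [-0.5, 0.1, 0.3]
opening: 4.9
```

```bash
python3 look.py s9; python3 -c "
from h import *
W=cam('wrist');crop(W.f,240,170,400,350,4,'w9.png')"
```

```text
t 12.08 pos [656.4 -17.  282.8] yaw -0.033 zt [ 0.005 -0.    -1.   ] F [-0.4  0.3  0.5] M [-0.1  -0.01  0.03] open 5.5
[[[0,0.02,1.16,-0.31,0,-0.005,-0.002],[0,0.02,1.16,-0.31,0.0,0,-0.0],[0,0.01,0.78,-0.21,0,0,-0.0],[0,0.0,0.0,0.0,0.0,0.0,0.0],[0,0.0,0.0,0.0,0.0,0.0,0.0]]] left [0. 0. 0.]
rail in hook frame x,z [-1.6 92.2] hook y in rail -27.2 t 12.0333
```

View pics/s9.png

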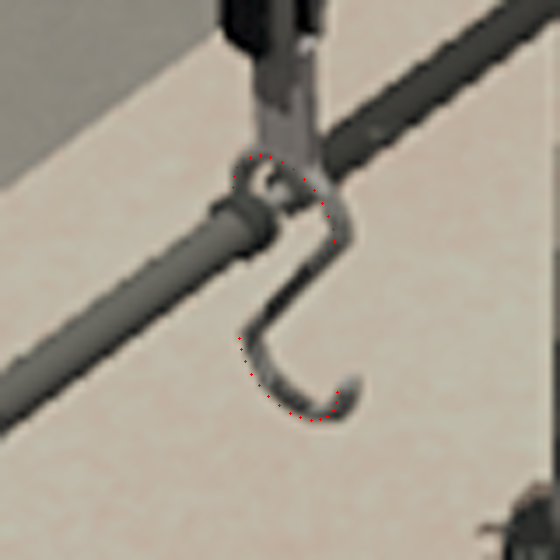

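View pics/w9.png

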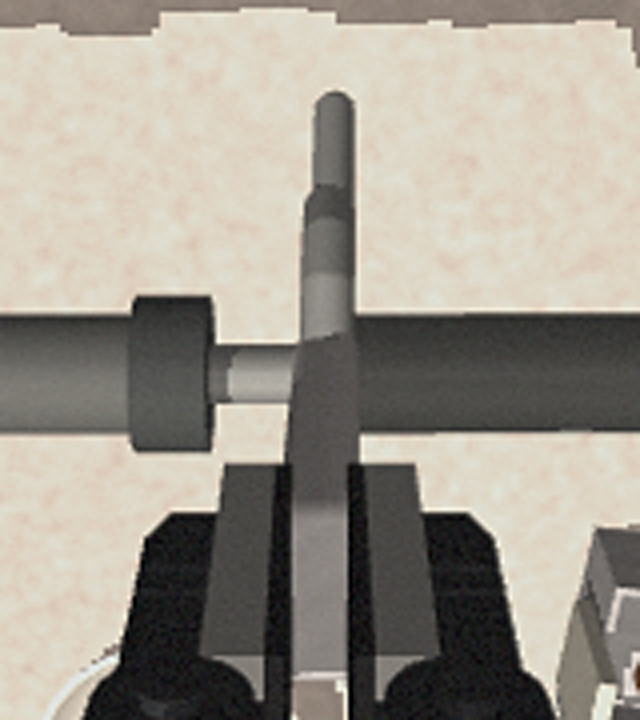

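Request:
carry_out([
  [[0,-0.05,-0.2,0,0,0,0],[0,0,-0.2,0,0,0,0],[0,0,-0.2,0,0,0,0],[0,0,-0.1,0,0,0,0],[0,0,0,0,0,0,0]],
])

```text
time: 12.55
tool_pos: [655.7, -8.4, 281.7]
tool_rot: [1.0, -0.016, 0.002, -0.001]
force: [-0.4, -0.3, -1.3]
opening: 5.5
```

```bash
python3 look.py s10; python3 -c "
from h import *
W=cam('wrist');crop(W.f,240,170,400,350,4,'w10.png')"
```

```text
t 12.60 pos [655.7  -8.5 281.7] yaw -0.032 zt [ 0.004  0.002 -1.   ] F [ 0.1  1.1 -1. ] M [0.05 0.07 0.02] open 5.0
[[[0,0.05,1.17,-0.28,-0.002,-0.004,-0.001],[0,0.05,1.17,-0.28,0,0.0,0.0],[0,0.05,1.17,-0.28,0,0.0,0.0],[0,0.02,0.45,-0.11,0.0,0.0,0.0],[0,0.0,0.0,0.0,0.0,0.0,0.0]]] left [0. 0. 0.]
rail in hook frame x,z [-0.5 93.2] hook y in rail -17.5 t 12.55
```

View pics/w10.png

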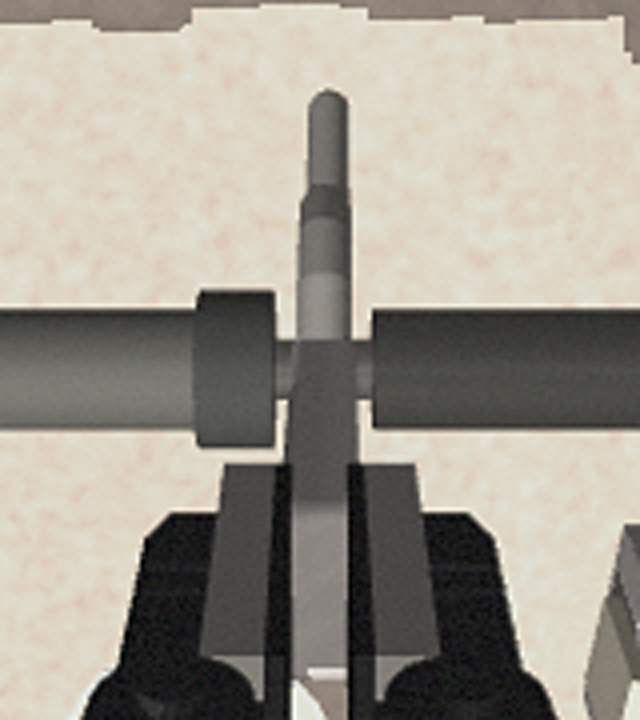

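Request:
carry_out([
  [[0,-0.05,0,0.1,0,0,0],[0,0,0,0.1,0,0,0],[0,0,0,0,0,0,0],[0,0,0,0.05,0,0,0],[0,0,0,0,0,0,0]],
])

```text
time: 13.07
tool_pos: [655.2, -9.1, 278.9]
tool_rot: [1.0, -0.017, 0.002, -0.001]
force: [-0.3, -0.1, 0.6]
opening: 5.4
```

Request:
carry_out([
  [[0,0,0,0.05,0,0,0],[0,0,0,0.05,0,0,0],[0,0,0,0,0,0,0],[0,0,0,0,0,0,0],[0,0,0,0,0,0,0]],
])

```text
time: 13.48
tool_pos: [655.5, -9.1, 278.8]
tool_rot: [1.0, -0.017, 0.003, -0.001]
force: [-0.7, 0.1, -1.1]
opening: 5.7
```

```bash
python3 look.py s11; python3 -c "
from h import *
W=cam('wrist');crop(W.f,240,170,400,350,4,'w11.png')"
```

```text
t 13.53 pos [655.5  -9.1 278.8] yaw -0.034 zt [ 0.005  0.002 -1.   ] F [-0.3  0.2 -1. ] M [ 0.02  0.02 -0.02] open 5.6
[[[0,0.05,1.14,-0.36,-0.002,-0.005,-0.003],[0,0.05,1.14,-0.36,0.0,0,0.0],[0,0.05,1.14,-0.36,0.0,0.0,0.0],[0,0.02,0.45,-0.14,0.0,0.0,0.0],[0,0.0,0.0,0.0,0.0,0.0,0.0]]] left [0. 0. 0.]
rail in hook frame x,z [-0.4 96.1] hook y in rail -18.1 t 13.4833
```

View pics/w11.png

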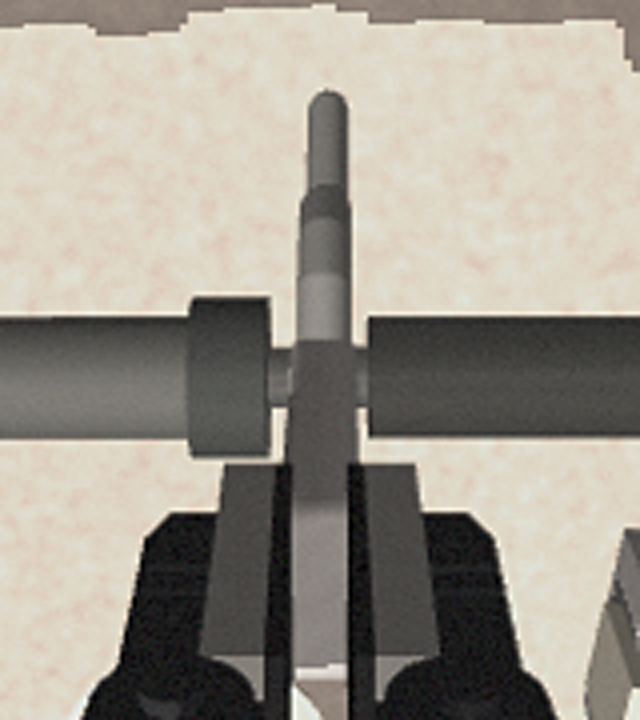

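View pics/s11.png

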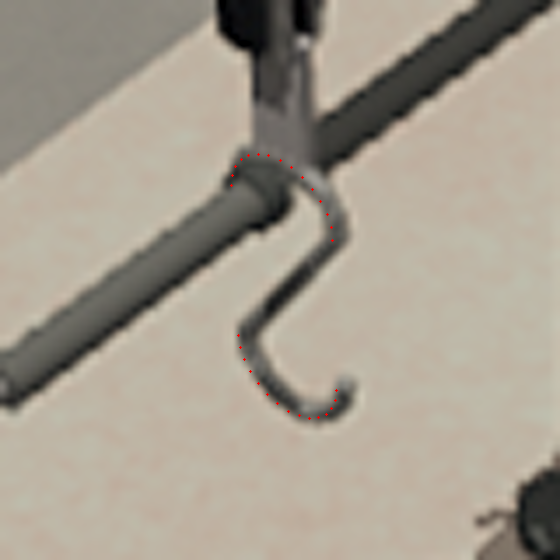

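Request:
carry_out([
  [[1.2,0,0,0,0,0,0],[2,0,0,0,0,0,0],[3,0,0,0,0,0,0],[4,0,0,0,0,0,0],[4,0,0,0,0,0,0]],
])

```text
time: 14.0
tool_pos: [655.9, -9.3, 279.0]
tool_rot: [1.0, -0.017, 0.003, -0.001]
force: [-0.6, 1.4, -1.6]
opening: 39.8
```

```bash
python3 look.py s12; python3 -c "
from h import *
W=cam('wrist');crop(W.f,200,170,440,350,3,'w12.png')"
```

```text
t 14.05 pos [655.9  -9.3 279. ] yaw -0.034 zt [ 0.006  0.001 -1.   ] F [-0.1  0.2 -0.5] M [-0.02 -0.03  0.01] open 40.1
[[[0,0.04,1.15,-0.36,-0.002,-0.006,-0.003],[0,0.04,1.15,-0.35,0.0,0,-0.0],[0,0.04,1.15,-0.35,0,0.0,0.0],[0,0.01,0.43,-0.13,0.0,0.0,0.0],[0,0.0,0.0,0.0,0.0,0.0,0.0]]] left [0. 0. 0.]
rail in hook frame x,z [-0.9 95.9] hook y in rail -18.3 t 14.0
```

View pics/w12.png

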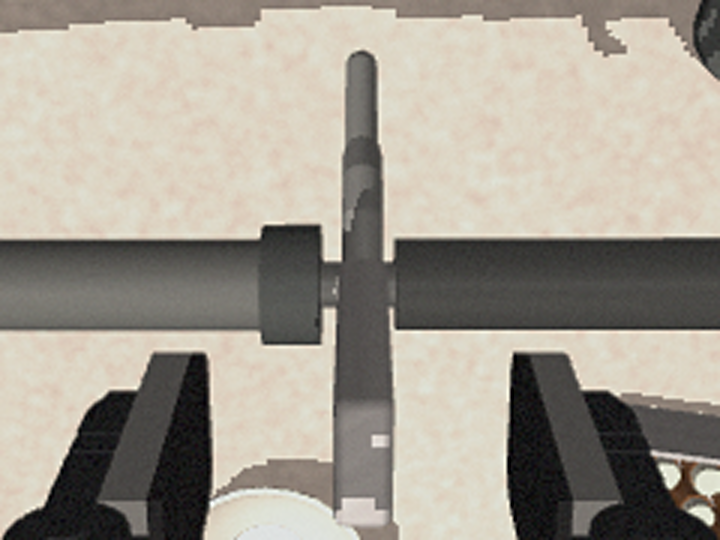

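View pics/s12.png

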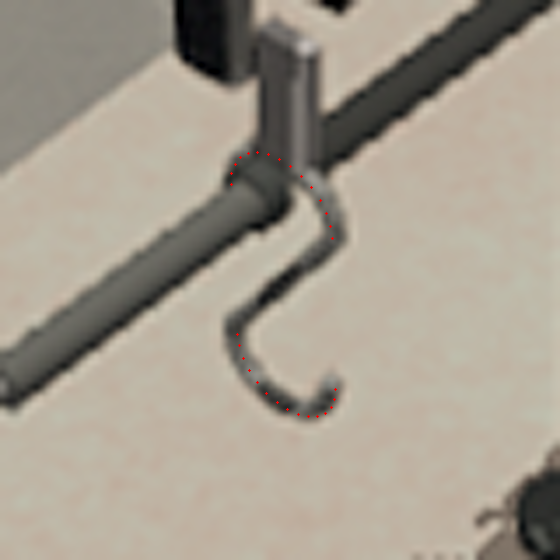

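Request:
carry_out([
  [[4,0,0,-0.6,0,0,0],[4,0,0,-1,0,0,0],[4,0,0,-1.5,0,0,0],[4,0,0,-2,0,0,0],[4,0,0,-2,0,0,0]],
])

```text
time: 14.52
tool_pos: [652.4, -10.0, 348.7]
tool_rot: [1.0, -0.017, -0.003, -0.001]
force: [0.3, -1.4, -0.4]
opening: 40.1
```

```bash
python3 -c "
from h import *
print(ctrl_().observe()['joint_pos'].round(2))
plan([432,-310,230],1.449,4,vmax=34,rotmax=.115)"
```

```text
[ 0.36  0.36 -0.55  1.38  0.19  1.46 -1.79]
t 14.52 pos [652.4 -10.  348.7] yaw -0.033 zt [-0.005  0.001 -1.   ] F [ 0.3 -1.4 -0.4] M [-0.05  0.03  0.07] open 40.1
[[[4,-1.82,2.67,1.04,0,0.0,-0.115],[4,-2.12,2.45,1.04,0,0.0,-0.115],[4,-2.39,2.19,1.04,0,0.0,-0.115],[4,-2.62,1.9,1.04,0,0.0,-0.115],[4,-2.82,1.58,1.04,0,0.0,-0.115]]] left [-124.5 -169.5  -67. ]
```

Request:
carry_out([
  [[4,-2.2,1.5,0,0,0,-0.1],[4,-2.5,1.8,0,0,0,-0.115],[4,-2.7,2.0,0.5,0,0,-0.115],[4,-2.9,1.8,0.5,0,0,-0.115],[4,-2.9,1.5,0.5,0,0,-0.115]],
])

```text
time: 14.93
tool_pos: [548.7, -109.8, 346.6]
tool_rot: [0.96, 0.279, 0.011, -0.001]
force: [-0.0, -0.4, 0.8]
opening: 39.9
```

```bash
python3 -c "
from h import *
print(ctrl_().observe()['joint_pos'].round(2))
plan([432,-310,200],1.449,4,vmax=34,rotmax=.115)"
```

```text
[ 0.66  0.15 -0.59  1.62  0.08  1.37 -0.94]
t 14.93 pos [ 548.7 -109.8  346.6] yaw 0.566 zt [ 0.02   0.008 -1.   ] F [-0.  -0.4  0.8] M [0.01 0.05 0.02] open 39.9
[[[4,-2.59,1.31,1.77,0.002,-0.002,-0.115],[4,-2.72,1.01,1.77,0.002,-0.002,-0.115],[4,-2.81,0.7,1.78,0.002,-0.002,-0.115],[4,-2.87,0.37,1.78,0.002,-0.002,-0.115],[4,-2.89,0.04,1.79,0.002,-0.002,-0.115]]] left [-44.4 -76.1 -55.7]
```

Request:
carry_out([
  [[4,-2.6,1.3,1.4,0,-0.01,-0.115],[4,-2.7,1,1.6,0,0,-0.115],[4,-2.8,0.7,1.8,0,0,-0.115],[4,-2.8,0.4,1.8,0,0,-0.115],[4,-2.6,0,1.8,0,0,-0.115]],
])

```text
time: 15.35
tool_pos: [480.2, -238.5, 271.2]
tool_rot: [0.833, 0.553, 0.01, 0.012]
force: [0.5, 0.2, 0.5]
opening: 40.0
```

```bash
python3 -c "
from h import *
print(ctrl_().observe()['joint_pos'].round(2))
plan([432,-310,190],1.449,4,vmax=30,rotmax=.1)"
```

```text
[ 0.88  0.13 -0.53  1.8   0.07  1.2  -0.07]
t 15.35 pos [ 480.2 -238.5  271.2] yaw 1.172 zt [ 0.03 -0.01 -1.  ] F [0.5 0.2 0.5] M [-0.03  0.06  0.04] open 40.0
[[[4,-2.15,-0.48,2.04,0.011,0.001,-0.099],[4,-2.09,-0.67,2.04,0.011,0.001,-0.099],[4,-2.02,-0.85,2.05,0.009,0.0,-0.079],[4,-1.84,-0.94,1.95,0,0.0,-0.0],[4,0.0,0.0,0.0,0.0,0,-0.0]]] left [0. 0. 0.]
```

Request:
carry_out([
  [[4,-2.1,-0.5,2,0.02,0,-0.1],[4,-1.8,-0.7,1.8,0.01,0,-0.1],[4,-1.6,-0.8,1.5,0,0,-0.07],[4,-1,-0.8,1,0,0,0],[4,0,0,0,0,0,0]],
])

```text
time: 15.77
tool_pos: [429.2, -305.5, 207.5]
tool_rot: [0.749, 0.662, -0.002, 0.002]
force: [-1.4, -0.7, -0.5]
opening: 39.8
```

```bash
python3 -c "
from h import *
S=cam('side');T=cam('top');W=cam('wrist')
import pickle;pickle.dump((S,T,W),open('st3.pkl','wb'))
plan([432,-310,140],1.449,4,vmax=30,rotmax=.1)
crop(W.f,0,0,640,480,1,'w13.png');crop(S.f,160,130,440,340,2,'s13.png')"
```

```text
t 15.92 pos [ 434.3 -302.6  210.6] yaw 1.453 zt [ 0.006 -0.007 -1.   ] F [-0.1  0.2  0.1] M [ 0.01  0.03 -0.02] open 40.1
[[[4,-0.3,-0.08,2.98,0.006,0.006,0.004],[4,-0.32,-0.06,2.98,0,0,-0.0],[4,-0.12,-0.02,1.09,0.0,0.0,0.0],[4,0.0,0.0,0.0,0.0,0.0,0.0],[4,0.0,0.0,0.0,0.0,0.0,0.0]]] left [0. 0. 0.]
```

View pics/w13.png

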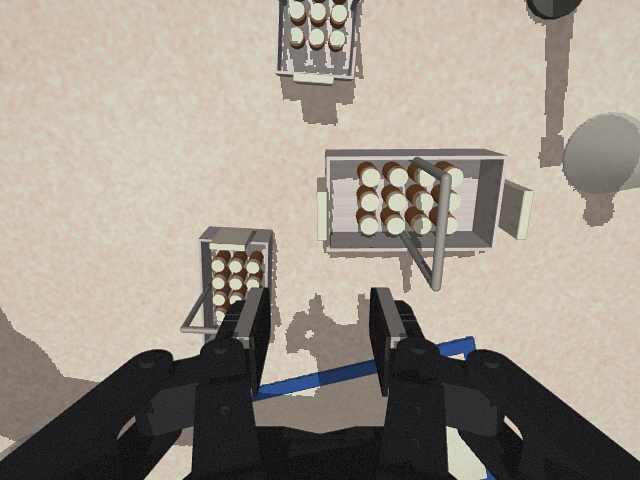

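View pics/s13.png

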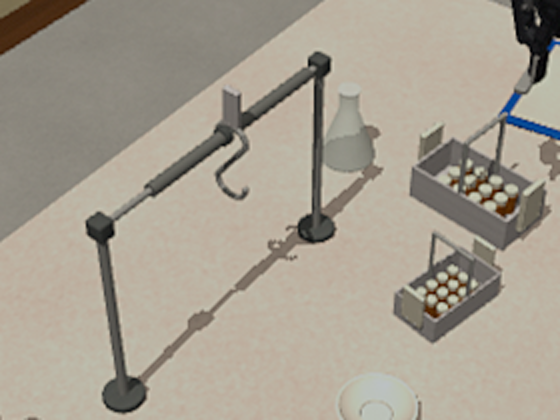

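```bash
python3 -c "
from h import *
import pickle
S,T,W=pickle.load(open('st3.pkl','rb'))
im=cv2.resize(W.f[130:300,290:550,::-1],None,fx=3,fy=3,interpolation=cv2.INTER_CUBIC)
r=R.from_euler('z',-.122);o=np.array([510.8,-319.4,0])
pts=[[x*75,y*42,50] for x in(-1,1) for y in(-1,1)]+[[s*79+e*4,y*20,84] for s in(-1,1) for e in (-1,1) for y in(-1,1)]+[[0,34.5*y,128] for y in(-1,1)]
for u in W.proj(r.apply(pts)+o): cv2.circle(im,tuple(int(t) for t in (u-[290,130]+.5)*3),2,(0,0,255),-1)
cv2.imwrite('pics/w13o.png',im)"
```

```text
(no output)
```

View pics/w13o.png

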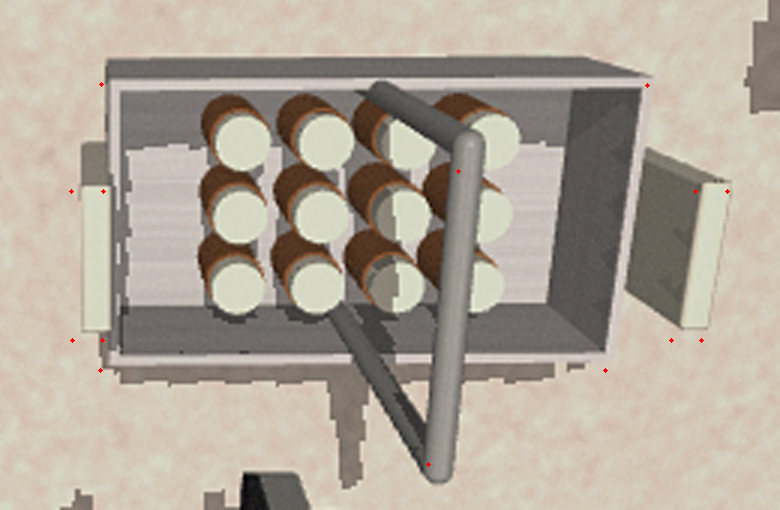

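```bash
python3 -c "
from fit import *
S,T,W=pickle.load(open('st3.pkl','rb'))
w=lambda x,y:(x/3+290-.5,y/3+130-.5)
# world +y = image up
obs=[(W,[-83,20,84],w(83,186)),(W,[-75,20,84],w(110,186)),(W,[-75,-20,84],w(110,331)),(W,[-83,-20,84],w(83,331)),
(W,[75,20,84],w(705,182)),(W,[83,20,84],w(731,182)),(W,[83,-20,84],w(708,328)),(W,[75,-20,84],w(682,328)),
(W,[75,42,50],w(650,78)),(W,[75,-42,50],w(607,362)),(W,[-75,-42,50],w(107,362)),(W,[-75,42,50],w(107,82)),(W,[0,-38,128],w(439,473)),(W,[0,38,128],w(468,140))]
p,r=fit(obs,[511,-319,-.12]);print(p,r.round(1))
print(R.from_euler('z',p[2]).apply([-79,0,0])[:2]+p[:2])
"
```

```text
[ 5.12806933e+02 -3.17398775e+02 -1.15840831e-01] [[-1.6 -0.5]
 [-0.  -0.6]
 [-0.1  0.9]
 [-1.2  1. ]
 [-0.3 -0.3]
 [ 1.6 -0.3]
 [ 0.8  0.8]
 [-0.6  0.8]
 [ 1.6 -0.8]
 [ 2.3 -0. ]
 [ 0.1  0.9]
 [ 0.1 -1.2]
 [-0.8 -1.3]
 [-0.   1.5]]
[ 434.33639457 -308.26780268]
```

Request:
carry_out([
  [[4,-0.6,0,2.5,0.006,0.006,0],[4,0,0,2.5,0,0,0],[4,0,0,2,0,0,0],[4,0,0,1,0,0,0],[4,0,0,0,0,0,0]],
])

```text
time: 16.33
tool_pos: [448.8, -305.7, 139.4]
tool_rot: [0.743, 0.669, 0.005, 0.01]
force: [-0.7, -0.0, -0.1]
opening: 40.2
```

```bash
python3 -c "
from h import *
plan([434.3,-308.3,52],1.455,4,vmax=30,rotmax=.1)
W=cam('wrist');crop(W.f,200,150,440,330,3,'w14.png')
plan([434.3,-308.3,52],1.455,4,vmax=30,rotmax=.1)
r=R.from_euler('z',-.116);o=np.array([512.8,-317.4,0])
print((W.proj(r.apply([[-79,20,84],[-79,-20,84]])+o)-[200,150])*3)
"
```

```text
t 16.33 pos [ 448.8 -305.7  139.4] yaw 1.466 zt [ 0.021 -0.01  -1.   ] F [-0.7 -0.  -0.1] M [ 0.04  0.02 -0.  ] open 40.2
[[[4,-0.12,-0.54,2.95,0.022,0.007,0.011],[4,-0.14,-0.48,2.96,0.0,0,-0.0],[4,-0.14,-0.46,2.82,0.0,0.0,0.0],[4,0.0,0.0,0.0,0.0,0.0,0.0],[4,0.0,0.0,0.0,0.0,0.0,0.0]]] left [0. 0. 0.]
t 16.38 pos [ 449.6 -305.8  140.5] yaw 1.466 zt [ 0.022 -0.01  -1.   ] F [ 0.6  0.4 -0.3] M [ 0.06  0.11 -0.01] open 40.0
[[[4,-0.11,-0.57,2.94,0.023,0.008,0.011],[4,-0.14,-0.5,2.96,0,0.0,0.0],[4,-0.14,-0.49,2.94,0,0.0,0.0],[4,0.0,0.0,0.0,0,0.0,0.0],[4,0.0,0.0,0.0,0.0,0,0.0]]] left [0. 0. 0.]
[[279.64700328 199.06505179]
 [281.67543531 386.00965906]]
```

View pics/w14.png

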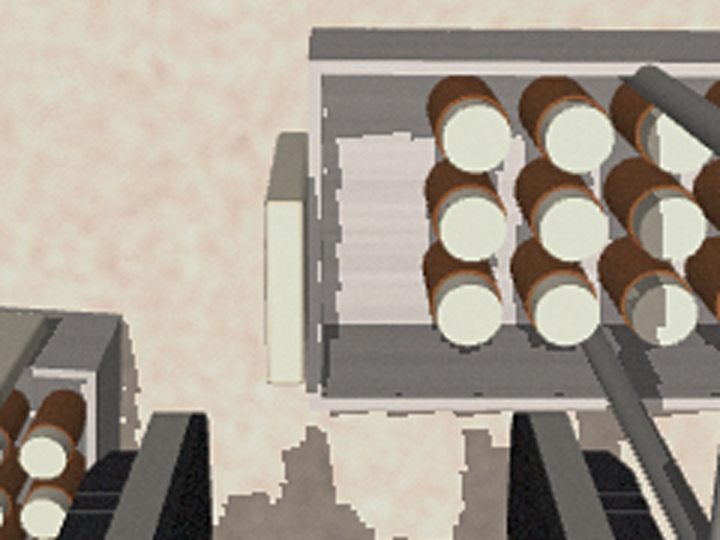

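Request:
carry_out([
  [[4,-0.1,-0.8,1.5,0.022,0.008,0.011],[4,-0.1,-0.6,1.5,0,0,0],[4,0,0,1,0,0,0],[4,0,0,0,0,0,0],[4,0,0,0,0,0,0]],
])

```text
time: 16.8
tool_pos: [441.2, -307.4, 103.8]
tool_rot: [0.746, 0.665, 0.001, 0.004]
force: [0.1, 1.1, 1.2]
opening: 39.9
```

```bash
python3 -c "
from h import *
plan([435,-308.3,52],1.455,4,vmax=30,rotmax=.1)
W=cam('wrist');crop(W.f,200,150,440,330,3,'w15.png')
plan([435,-308.3,52],1.455,4,vmax=30,rotmax=.1)
"
```

```text
t 16.80 pos [ 441.2 -307.4  103.8] yaw 1.456 zt [ 0.008 -0.005 -1.   ] F [0.1 1.1 1.2] M [ 0.04  0.   -0.04] open 39.9
[[[4,-0.08,-0.37,2.98,0.008,0.004,0.001],[4,-0.07,-0.26,2.2,0,0,-0.0],[4,0.0,0.0,0.0,0,0.0,0.0],[4,0.0,0.0,0.0,0.0,0,-0.0],[4,0.0,0.0,0.0,0,0.0,0.0]]] left [0. 0. 0.]
t 16.85 pos [ 441.1 -307.3  103.8] yaw 1.456 zt [ 0.008 -0.005 -1.   ] F [-0.5  0.2 -0.1] M [ 0.    0.02 -0.  ] open 40.1
[[[4,-0.08,-0.37,2.98,0.008,0.004,0.001],[4,-0.07,-0.25,2.2,0,0.0,0.0],[4,0.0,0.0,0.0,0.0,0.0,0.0],[4,0.0,0.0,0.0,0.0,0.0,0.0],[4,0.0,0.0,0.0,0.0,0.0,0.0]]] left [0. 0. 0.]
```

View pics/w15.png

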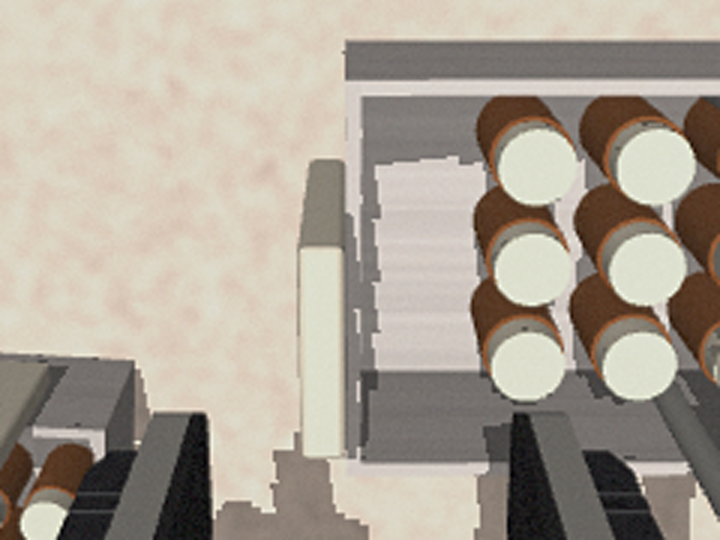

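```bash
python3 -c "
from h import *
import pickle
S,T,W=pickle.load(open('st3.pkl','rb'))
crop(W.f,140,220,340,380,4,'w13c.png')
S0,T0=pickle.load(open('st0.pkl','rb'))
crop(T0.f,440,280,540,355,8,'t0c.png')
"
```

```text
(no output)
```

View pics/w13c.png

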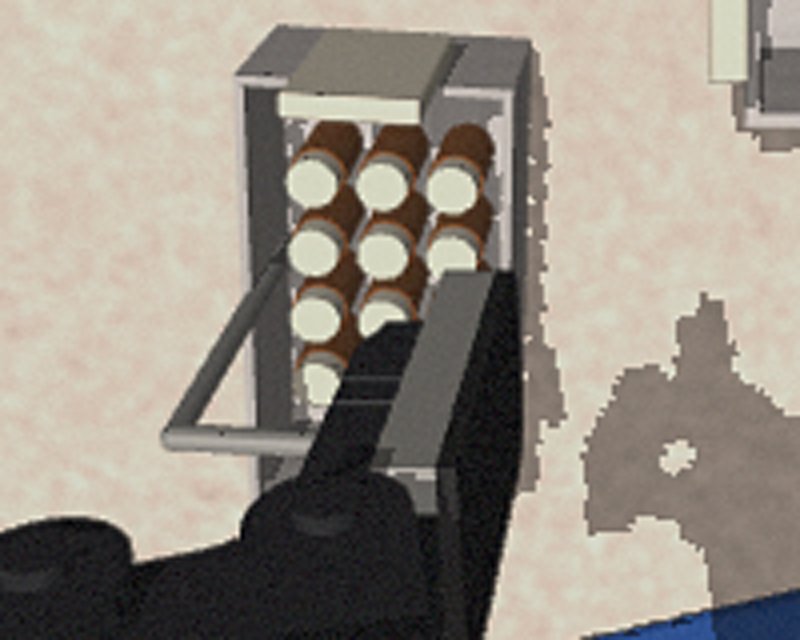

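View pics/t0c.png

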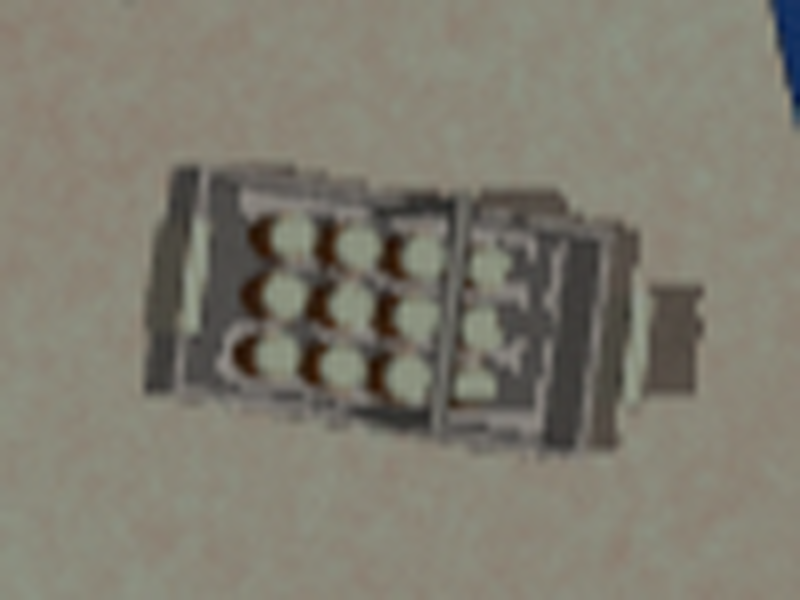

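```bash
python3 -c "
from h import *
import pickle
S,T,W=pickle.load(open('st3.pkl','rb'))
w=lambda x,y:(x/4+140,y/4+220)
print('rim corner +x',W.onz(w(513,95),40),'outer bottom',W.onz(w(530,40),0))
print('plate top',W.onz(w(420,105),67),W.onz(w(280,105),67))
print('bar end left',W.onz(w(170,438),100))
t=lambda x,y:(x/8+440,y/8+280)
print('T rim',[T.onz(t(*u),40).round() for u in((205,168),(605,228),(575,450),(180,395))])
print('bar',[T.onz(t(*u),100).round() for u in((465,200),(440,430))])
"
```

```text
rim corner +x [ 382.62471794 -340.9348048    40.        ] outer bottom [ 382.13929501 -340.89030372    0.        ]
plate top [ 367.74768089 -331.34255199   67.        ] [ 338.72027491 -327.78816597   67.        ]
bar end left [ 313.19415039 -384.06139823  100.        ]
T rim [array([ 379., -343.,   40.]), array([ 360., -452.,   40.]), array([ 300., -440.,   40.]), array([ 317., -333.,   40.])]
bar [array([ 368., -398.,  100.]), array([ 308., -388.,  100.])]
```

Request:
carry_out([
  [[4,-0.1,-0.7,1.2,0.008,0.004,0],[4,0,-0.3,1.2,0,0,0],[4,0,0,1,0,0,0],[4,0,0,0,0,0,0],[4,0,0,0,0,0,0]],
])

```text
time: 17.27
tool_pos: [432.3, -309.0, 69.5]
tool_rot: [0.747, 0.665, 0.0, 0.002]
force: [0.4, 0.2, 0.6]
opening: 39.5
```

```bash
python3 -c "
from h import *
W=cam('wrist');crop(W.f,200,150,440,390,3,'w16.png')
plan([435.5,-308.3,52],1.455,4,vmax=30,rotmax=.1)
"
```

```text
t 17.32 pos [ 432.1 -308.9   69.4] yaw 1.456 zt [ 0.003 -0.002 -1.   ] F [-0.1  0.4  0.2] M [ 0.02  0.03 -0.02] open 40.0
[[[4,0.1,0.33,1.74,0.003,0.002,0.001],[4,0.0,0.0,0.0,0,0,-0.0],[4,0.0,0.0,0.0,0.0,0.0,0.0],[4,0.0,0.0,0.0,0,0.0,0.0],[4,0.0,0.0,0.0,0.0,0,-0.0]]] left [0. 0. 0.]
```

View pics/w16.png

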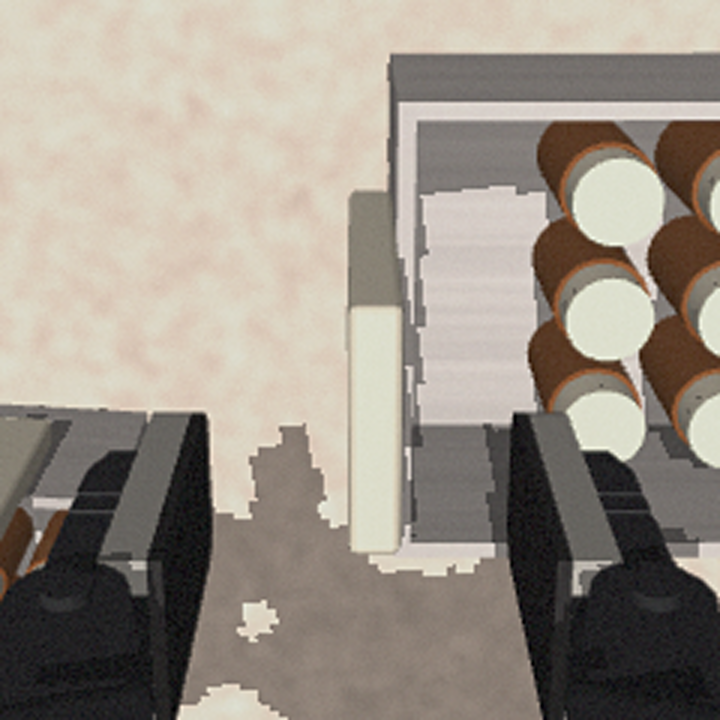

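Request:
carry_out([
  [[4,0,0.3,0.9,0.003,0.002,0],[4,0,0,0.8,0,0,0],[3,0,0,0,0,0,0],[3,0,0,0,0,0,0],[3,0,0,0,0,0,0]],
])

```text
time: 17.73
tool_pos: [436.8, -309.9, 51.6]
tool_rot: [0.747, 0.665, 0.0, 0.001]
force: [-0.5, -0.3, -0.2]
opening: 30.0
```

```bash
python3 -c "
from h import *
W=cam('wrist');crop(W.f,200,150,440,390,3,'w17.png')
plan([435.5,-308.3,52],1.455,4,vmax=30,rotmax=.1)
"
```

```text
t 17.78 pos [ 437.  -309.9   51.8] yaw 1.456 zt [ 0.002 -0.001 -1.   ] F [ 0.4 -0.2  0.4] M [-0.04  0.05  0.01] open 29.6
[[[4,0.15,-0.17,-0.02,0.002,0.001,0.001],[4,0.0,0.0,0.0,0.0,0.0,0.0],[4,0.0,0.0,0.0,0,0.0,0.0],[4,0.0,0.0,0.0,0.0,0,-0.0],[4,0.0,0.0,0.0,0,0.0,0.0]]] left [0. 0. 0.]
```

View pics/w17.png

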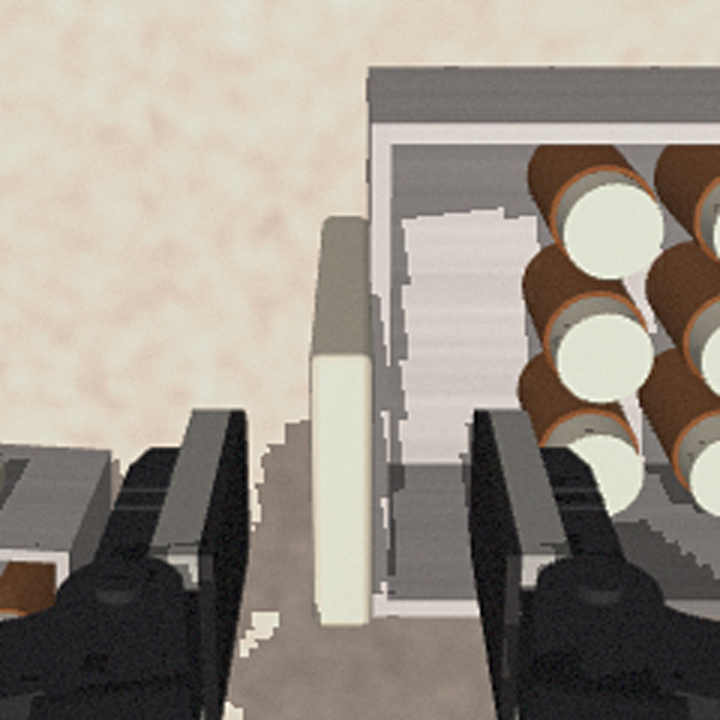

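Request:
carry_out([
  [[3,0,-0.2,0,0,0,0],[2,0,0,0,0,0,0],[1,0,0,0,0,0,0],[0,0,0,0,0,0,0],[0,0,0,0,0,0,0]],
])

```text
time: 18.2
tool_pos: [435.2, -310.0, 52.7]
tool_rot: [0.747, 0.665, 0.0, 0.002]
force: [1.4, -0.4, -2.1]
opening: 5.9
```

Request:
carry_out([
  [[0,0,0,0,0,0,0],[0,0,0,0,0,0,0],[0,0,0,0,0,0,0],[0,0,0,-0.1,0,0,0],[0,0,0,-0.2,0,0,0]],
])

```text
time: 18.62
tool_pos: [434.8, -309.5, 55.0]
tool_rot: [0.747, 0.665, 0.001, 0.001]
force: [0.1, -0.1, -3.1]
opening: 5.6
```

```bash
python3 -c "
from h import *
W=cam('wrist');crop(W.f,200,150,440,390,3,'w18.png')
plan([435.5,-308.3,52],1.455,0,vmax=30,rotmax=.1)
"
```

```text
t 18.67 pos [ 434.9 -309.6   55.4] yaw 1.456 zt [ 0.003 -0.002 -1.   ] F [ 0.1  0.2 -2.8] M [0.04 0.04 0.01] open 5.8
[[[0,0.14,0.05,0.34,0.003,0.001,0.001],[0,0.0,0.0,0.0,0,0,0.0],[0,0.0,0.0,0.0,0.0,0.0,0.0],[0,0.0,0.0,0.0,0,0.0,0.0],[0,0.0,0.0,0.0,0.0,0,0.0]]] left [0. 0. 0.]
```

View pics/w18.png

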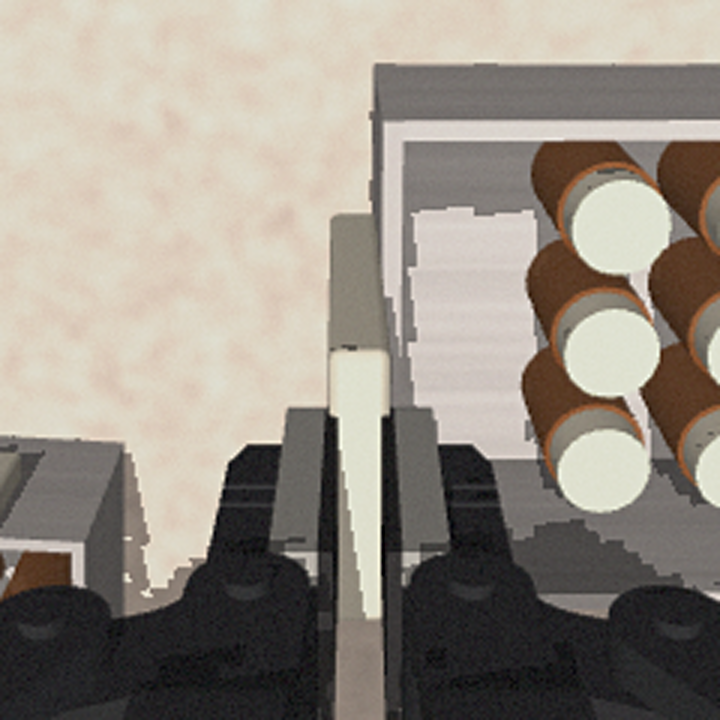

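Request:
carry_out([
  [[0,0,0,-0.4,0,0,0],[0,0,0,-0.6,0,0,0],[0,0,0,-0.8,0,0,0],[0,0,0,-0.8,0,0,0],[0,0,0,-0.8,0,0,0]],
])

```text
time: 19.08
tool_pos: [429.7, -307.0, 88.6]
tool_rot: [0.746, 0.665, -0.001, -0.004]
force: [-0.5, 0.1, -4.2]
opening: 5.7
```

```bash
python3 -c "
from h import *
S=cam('side');crop(S.f,340,130,500,270,5,'s19.png')
W=cam('wrist');crop(W.f,200,150,440,390,3,'w19.png')
plan([435.5,-308.3,180],1.455,0,vmax=30,rotmax=.1)
"
```

```text
t 19.18 pos [ 431.6 -308.2   90. ] yaw 1.456 zt [-0.004  0.002 -1.   ] F [ 0.4  1.  -3.2] M [-0.06  0.16 -0.03] open 5.5
[[[0,0.01,0.12,-3.0,-0.004,-0.001,0.001],[0,0.01,0.13,-3.0,0.0,0.0,-0.0],[0,0.01,0.13,-3.0,0,0.0,-0.0],[0,0.0,0.0,-0.01,0.0,0.0,-0.0],[0,0.0,0.0,0.0,0.0,0.0,-0.0]]] left [0. 0. 0.]
```

View pics/s19.png

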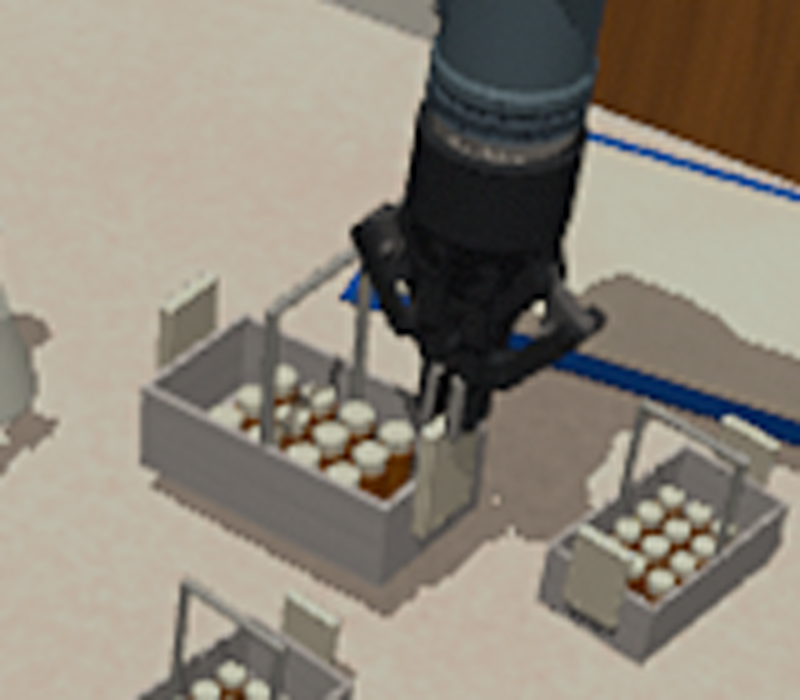

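View pics/w19.png

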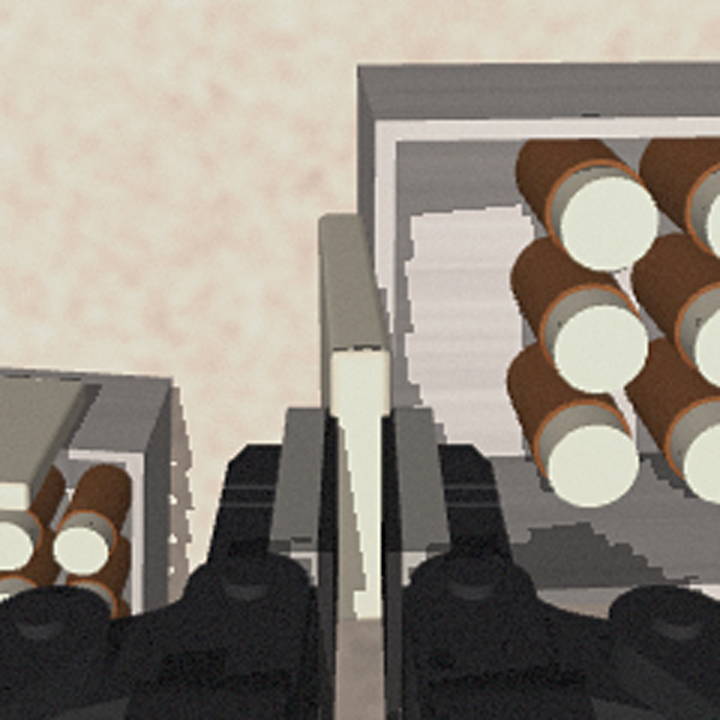

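Request:
carry_out([
  [[0,0,0,-1.2,0,0,0],[0,0,0,-1.8,0,0,0],[0,0,0,-2,0,0,0],[0,0.5,0,-2,0,0,0],[0,1,0,-1.5,0,0,0]],
])

```text
time: 19.6
tool_pos: [428.7, -293.3, 176.5]
tool_rot: [0.747, 0.664, -0.003, -0.007]
force: [0.6, 0.3, -3.2]
opening: 5.3
```

```bash
python3 -c "
from h import *
plan([445,-8,185],1.54,0,vmax=26,rotmax=.1)
"
```

```text
t 19.60 pos [ 428.7 -293.3  176.5] yaw 1.453 zt [-0.013  0.007 -1.   ] F [ 0.6  0.3 -3.2] M [-0.08  0.14 -0.03] open 5.3
[[[0,2.59,-0.16,-0.06,-0.014,-0.006,-0.087],[0,2.6,0.07,-0.08,0,0.0,0.0],[0,2.6,0.07,-0.08,0.0,0.0,0.0],[0,2.6,0.07,-0.08,0.0,0.0,0.0],[0,2.6,0.07,-0.08,0.0,0.0,0.0]]] left [  8.9 155.5   4.7]
```

Request:
carry_out([
  [[0,1.8,0,-0.1,-0.014,-0.006,-0.02],[0,2.4,0,0,0,0,-0.02],[0,2.6,0,0,0,0,-0.02],[0,2.6,0,0,0,0,-0.02],[0,2.6,0,0,0,0,-0.01]],
])

```text
time: 20.02
tool_pos: [440.2, -172.3, 183.9]
tool_rot: [0.718, 0.696, -0.0, 0.006]
force: [0.2, 0.3, -3.3]
opening: 6.1
```

```bash
python3 -c "
from h import *
plan([445,-8,185],1.54,0,vmax=26,rotmax=.1)
"
```

```text
t 20.02 pos [ 440.2 -172.3  183.9] yaw 1.540 zt [ 0.008 -0.009 -1.   ] F [ 0.2  0.3 -3.3] M [ 0.11  0.26 -0.01] open 6.1
[[[0,2.6,0,-0.04,0.008,0.009,0.0],[0,2.6,0,-0.02,0,0,-0.0],[0,2.6,0,-0.02,0.0,0.0,0.0],[0,2.6,0,-0.02,0.0,0.0,0.0],[0,2.6,0,-0.02,0.0,0.0,0.0]]] left [ 1.  34.4  0.2]
```

Request:
carry_out([
  [[0,2.6,0,0,0.008,0.009,0],[0,2.6,0,0,0,0,0],[0,2.6,0,0,0,0,0],[0,2.6,0,0,0,0,0],[0,2,0,0,0,0,0]],
])

```text
time: 20.43
tool_pos: [436.7, -28.5, 181.1]
tool_rot: [0.712, 0.702, -0.003, -0.005]
force: [0.2, 0.2, -3.8]
opening: 5.8
```

```bash
python3 -c "
from h import *
plan([445,-8,125],1.54,0,vmax=26,rotmax=.1)
"
```

```text
t 20.43 pos [436.7 -28.5 181.1] yaw 1.558 zt [-0.01   0.003 -1.   ] F [ 0.2  0.2 -3.8] M [-0.01  0.23  0.  ] open 5.8
[[[0,0.88,0.37,2.42,-0.01,-0.003,0.018],[0,0.89,0.33,2.42,0.0,0,-0.0],[0,0.28,0.11,0.77,0.0,0.0,0.0],[0,0.0,0.0,0.0,0,0,-0.0],[0,0.0,0.0,0.0,0.0,0.0,0.0]]] left [0. 0. 0.]
```

Request:
carry_out([
  [[0,0.6,0.3,1,-0.01,-0.003,0.018],[0,0.2,0.3,1.5,0,0,0],[0,0,0,1.5,0,0,0],[0,0,0,0.8,0,0,0],[0,0,0,0,0,0,0]],
])

```text
time: 20.85
tool_pos: [436.6, -0.2, 130.8]
tool_rot: [0.707, 0.707, -0.001, -0.002]
force: [-0.3, 0.3, -4.0]
opening: 6.0
```

Request:
carry_out([
  [[0,0,0,0,0,0,0],[0,0,0,0,0,0,0],[0,0,0,0,0,0,0],[0,0,0,0,0,0,0],[0,0,0,0,0,0,0]],
])

```text
time: 21.27
tool_pos: [435.8, 1.0, 131.9]
tool_rot: [0.707, 0.707, -0.001, -0.003]
force: [-0.5, 0.2, -3.8]
opening: 6.0
```

```bash
python3 -c "
from h import *
import pickle
st=ctrl_().observe()
S=cam('side');W=cam('wrist');T=cam('top')
pickle.dump((S,T,W,st),open('st4.pkl','wb'))
crop(S.f,190,140,390,290,4,'s20.png');crop(W.f,0,0,640,480,1,'w20.png')
plan([445,-8,120],1.54,0,vmax=26,rotmax=.1)
"
```

```text
t 21.42 pos [435.7   1.  131.7] yaw 1.571 zt [-0.006  0.002 -1.   ] F [-0.1 -0.5 -3.4] M [-0.05  0.24 -0.  ] open 5.8
[[[0,-0.91,0.93,1.17,-0.006,-0.002,0.031],[0,0.0,0.0,0.0,0.0,0,0.0],[0,0.0,0.0,0.0,0,0.0,-0.0],[0,0.0,0.0,0.0,0.0,0.0,0.0],[0,0.0,0.0,0.0,0,0.0,-0.0]]] left [0. 0. 0.]
```

View pics/s20.png

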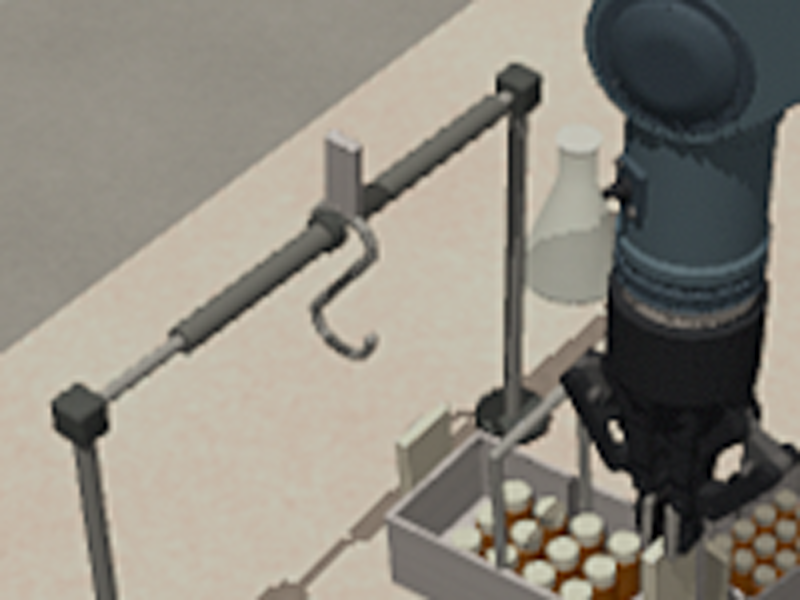

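View pics/w20.png

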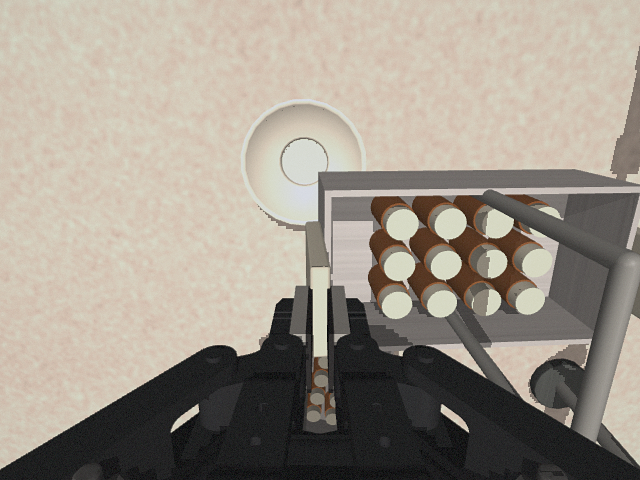

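```bash
python3 -c "
from h import *
import pickle
S,T,W,st=pickle.load(open('st4.pkl','rb'))
crop(W.f,290,160,640,360,2.2,'w20a.png');crop(W.f,480,180,640,360,4,'w20b.png');crop(S.f,270,220,400,310,6,'s20a.png')
"
```

```text
(no output)
```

View pics/w20a.png

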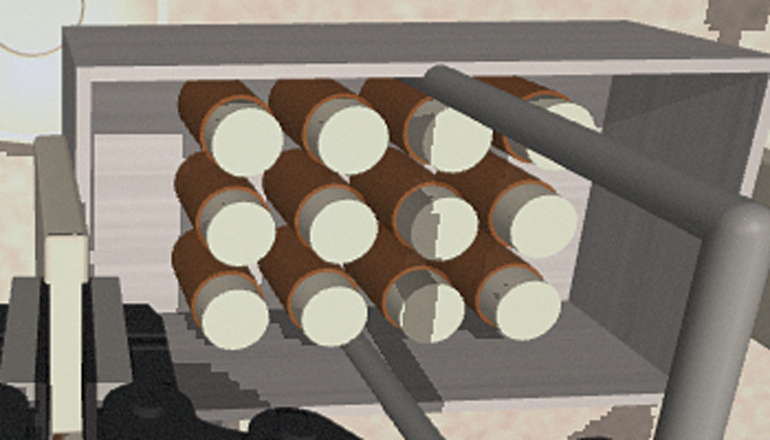

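View pics/w20b.png

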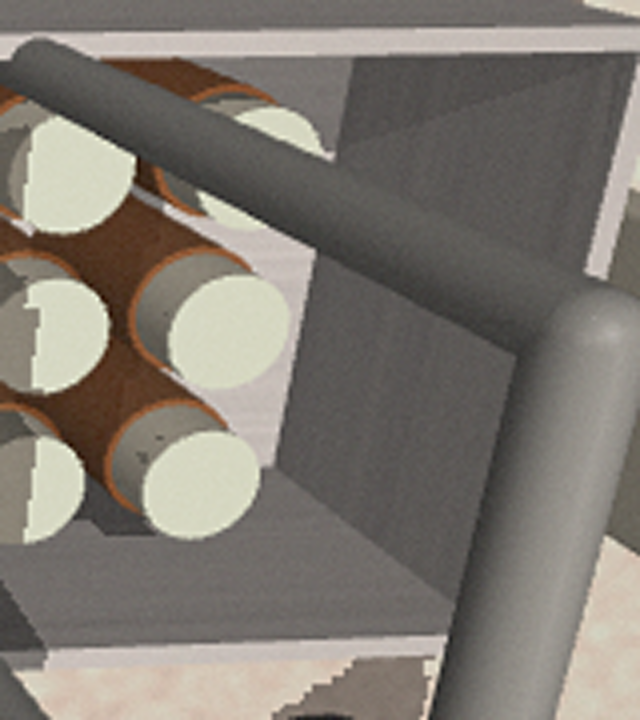

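View pics/s20a.png

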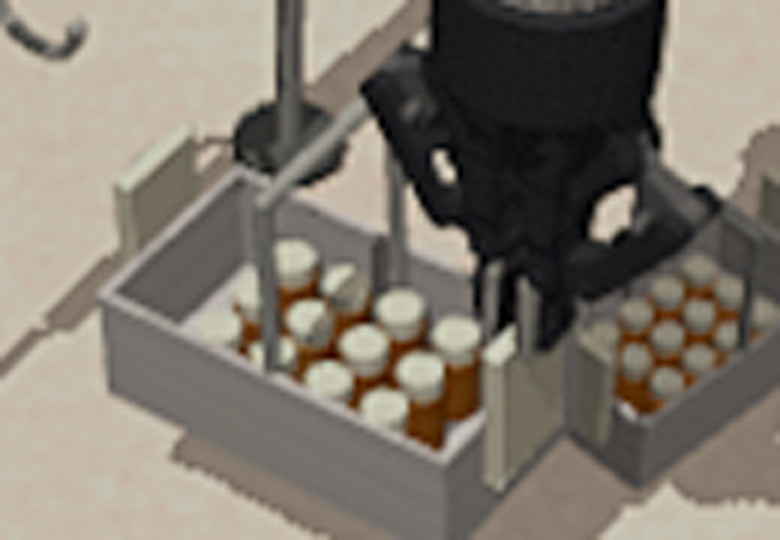

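```bash
cat > cadfit.py <<'E'
from h import *
import pickle
def cw(q,p,P,Q): # caddy pts (origin underside) -> world; p: pos offset of plate point (caddy [-79,0,70]) rel grasp pt in nominal axes; rotvec
    q=np.atleast_2d(np.array(q,float))-[-79,0,70]
    q=R.from_rotvec(p[3:]).apply(q)+p[:3]
    t=np.c_[q[:,1],q[:,0],-q[:,2]-18.7]
    return P+Q.apply(t)
if __name__=="__main__":
    S,T,W,st=pickle.load(open('st4.pkl','rb'));P=np.array(st['tool_pos']);Q=R.from_quat(st['tool_rot'])
    a=lambda x,y:(x/2.2+290-.3,y/2.2+160-.3);b=lambda x,y:(x/4+480-.4,y/4+180-.4);s=lambda x,y:(x/6+270-.4,y/6+220-.4)
    obs=[(W,[-75,42,50],a(77,67)),(W,[-83,20,84],a(47,235)),(W,[-75,20,84],a(87,235)),(W,[0,38,130],b(603,322)),
     (S,[75,42,50],s(105,295)),(S,[75,-42,50],s(243,172)),(S,[-75,42,50],s(447,462)),(S,[0,38,130],s(263,200)),(S,[-75,42,0] if 0 else [75,42,0],s(112,388)),
     (S,[-83,20,84],s(487,365))]
    res=lambda p:np.r_[np.ravel([c.proj(cw(q,p,P,Q))[0]-u for c,q,u in obs]),np.array(p[3:])/.02*0.5,p[0]/1.5]
    r=least_squares(res,np.zeros(6),loss='soft_l1');print(r.x.round(3));print(res(r.x)[:20].reshape(-1,2).round(1))
    np.save('cad.npy',r.x)
    print('bar mid rel TCP world',(cw([[0,0,128]],r.x,P,Q)[0]-P).round(1),'underside z',cw([[0,0,0],[75,0,0],[-75,0,0]],r.x,P,Q)[:,2].round(1))
    # hook bottom from side
E
python3 cadfit.py
```

```text
[-0.397  0.475 -2.054 -0.036  0.069 -0.013]
[[-0.4  1.8]
 [-1.5 -0.3]
 [ 1.6 -0.6]
 [ 0.2  0.5]
 [-1.3  0.4]
 [-0.5 -1.4]
 [-1.2  1.1]
 [-1.4  1.2]
 [-0.2  1. ]
 [ 1.1  0.6]]
bar mid rel TCP world [82.8  1.3 68.6] underside z [72.9 67.3 78.5]
```

```bash
python3 -c "
from h import *
import pickle
S,T,W,st=pickle.load(open('st4.pkl','rb'))
crop(S.f,250,165,310,235,10,'s20h.png')
crop(T.f,280,130,340,190,8,'t20h.png')
a=np.linspace(0,np.pi,25)
cl=np.array([[20*np.cos(t),0,83.5+20*np.sin(t)] for t in a]+[[20*np.cos(t),0,23.5-20*np.sin(t)] for t in a]+[[x,y,150.5] for x in(-10,10) for y in(-4,4)])
def hw(pitch,ph=0):
    return R.from_euler('z',-.031+ph).apply(R.from_euler('y',pitch).apply(cl-[0,0,100]))+[653.7,-9,259]
for C,n,o,k in((S,'s20h',(250,165),10),(T,'t20h',(280,130),8)):
    im=cv2.imread('pics/%s.png'%n)
    for pt,col in((0,(0,0,255)),(.1,(0,255,0))):
        for u in C.proj(hw(pt)): cv2.circle(im,tuple(int(t) for t in (u-o+.5)*k),2,col,-1)
    cv2.imwrite('pics/%so.png'%n,im)
"
```

```text
(no output)
```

View pics/s20ho.png

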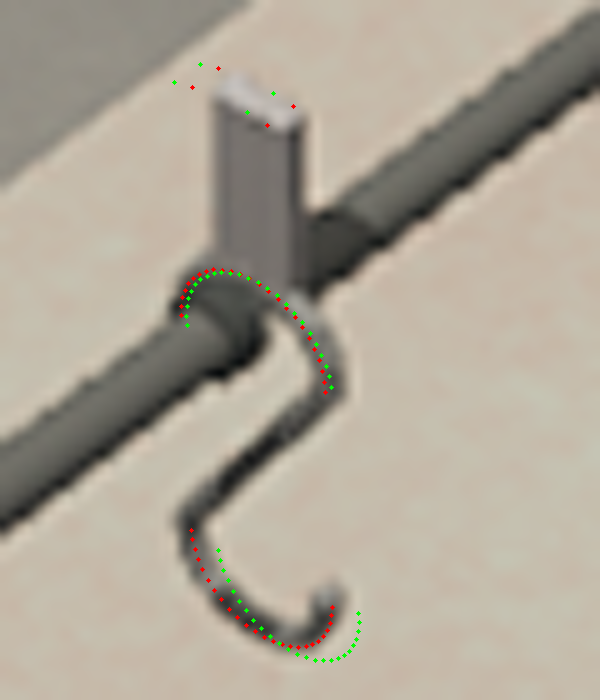

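View pics/t20ho.png

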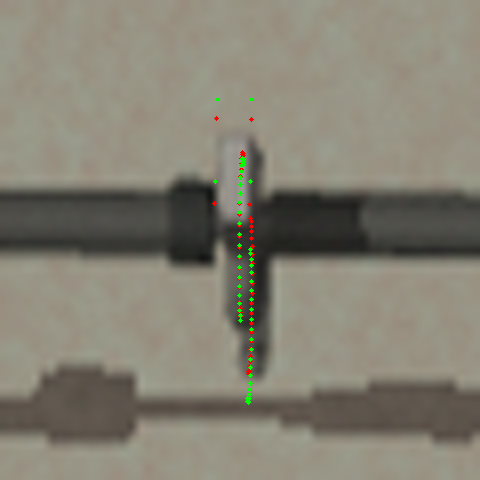

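```bash
cat > go.py <<'E'
from cadfit import *
import sys
# usage: go.py barx bary barz vmax
bx,by,bz,v=map(float,sys.argv[1:5])
p=np.load('cad.npy');Qt=down(1.54)*R.from_rotvec([-0.07,0,0])
off=cw([[0,0,128]],p,np.zeros(3),Qt)[0]
st=ctrl_().observe()
print('bar now',cw([[0,0,128]],p,np.array(st['tool_pos']),R.from_quat(st['tool_rot']))[0].round(1),'t',st['time'])
plan(np.array([bx,by,bz])-off,0,0,vmax=v,rotmax=.03,tilt=Qt)
E
python3 go.py 545 -9 195 10
```

```text
bar now [518.6   2.4 200.3] t 21.4167
t 21.42 pos [435.7   1.  131.7] yaw 1.571 zt [-0.006  0.002 -1.   ] F [-0.1 -0.5 -3.4] M [-0.05  0.24 -0.  ] open 5.8
[[[0,-0.26,0.91,0.32,-0.028,-0.001,0.011],[0,-0.25,0.91,0.34,-0.028,-0.001,0.011],[0,-0.24,0.9,0.37,-0.02,-0.001,0.008],[0,-0.12,0.45,0.2,0.0,0.0,-0.0],[0,0.0,0.0,0.0,0.0,0.0,-0.0]]] left [0. 0. 0.]
```

Request:
carry_out([
  [[0,-0.3,0.9,0.3,-0.028,0,0.01],[0,-0.3,0.9,0.3,-0.028,0,0.01],[0,-0.2,0.9,0.3,-0.02,0,0.01],[0,-0.1,0.4,0.2,0,0,0],[0,0,0,0,0,0,0]],
])

```text
time: 21.83
tool_pos: [468.5, -9.8, 122.1]
tool_rot: [0.718, 0.695, 0.026, 0.026]
force: [-0.7, -0.8, -3.3]
opening: 5.3
```

```bash
python3 go.py 545 -9 195 10
```

```text
bar now [545.6 -11.1 197. ] t 21.8333
t 21.83 pos [468.5  -9.8 122.1] yaw 1.538 zt [ 0.073 -0.    -0.997] F [-0.7 -0.8 -3.3] M [-0.01  0.42 -0.02] open 5.3
[[[0,0.18,-0.11,0.17,0.003,-0.002,-0.002],[0,0.0,0.0,0.0,0,0,-0.0],[0,0.0,0.0,0.0,0.0,0.0,0.0],[0,0.0,0.0,0.0,0,0.0,0.0],[0,0.0,0.0,0.0,0.0,0.0,0.0]]] left [0. 0. 0.]
```

Request:
carry_out([
  [[0,0.2,0,0.1,0,0,0],[0,0,0,0,0,0,0],[0,0,0,0,0,0,0],[0,0,0,0,0,0,0],[0,0,0,0,0,0,0]],
])

```text
time: 22.25
tool_pos: [467.7, -7.1, 121.0]
tool_rot: [0.718, 0.695, 0.025, 0.024]
force: [0.4, 0.1, -3.5]
opening: 6.0
```

```bash
cat > look2.py <<'E'
from cadfit import *
import sys
tag=sys.argv[1]
st=ctrl_().observe();P=np.array(st['tool_pos']);Q=R.from_quat(st['tool_rot'])
S=cam('side');p=np.load('cad.npy')
pickle.dump((S,st),open(tag+'.pkl','wb'))
im=cv2.resize(S.f[160:300,220:380,::-1],None,fx=5,fy=5,interpolation=cv2.INTER_CUBIC)
pts=[[x*75,y*42,z] for x in(-1,1) for y in(-1,1) for z in(0,50)]+[[0,v,128] for v in np.linspace(-38,38,12)]+[[s*79+e*4,y*20,84] for s in(-1,1) for e in (-1,1) for y in(-1,1)]
for u in S.proj(cw(pts,p,P,Q)): cv2.circle(im,tuple(int(t) for t in (u-[220,160]+.5)*5),2,(0,0,255),-1)
cv2.imwrite('pics/%s.png'%tag,im)
print('bar',cw([[0,0,128]],p,P,Q)[0].round(1),'ends z',cw([[79,0,84],[-79,0,84],[0,38,128],[0,-38,128]],p,P,Q)[:,2].round(1),'F',st['force'].round(1),'t',st['time'])
E
python3 look2.py s21; python3 go.py 580 -9 194.5 10
```

```text
bar [545.1  -8.4 195.7] ends z [151.8 151.6 194.4 196.9] F [ 0.4  0.1 -3.5] t 22.25
bar now [545.1  -8.4 195.7] t 22.3
t 22.30 pos [467.7  -7.1 121. ] yaw 1.539 zt [ 0.07   0.    -0.998] F [ 0.1 -0.3 -4. ] M [-0.02  0.39 -0.  ] open 5.5
[[[0,0.01,0.99,0.1,0.0,-0.002,-0.002],[0,0.0,0.99,0.1,0.0,0.0,0.0],[0,0.0,0.99,0.1,0,0.0,0.0],[0,0.0,0.49,0.05,0.0,0.0,0.0],[0,0.0,0.0,0.0,0,0.0,0.0]]] left [0. 0. 0.]
```

View pics/s21.png

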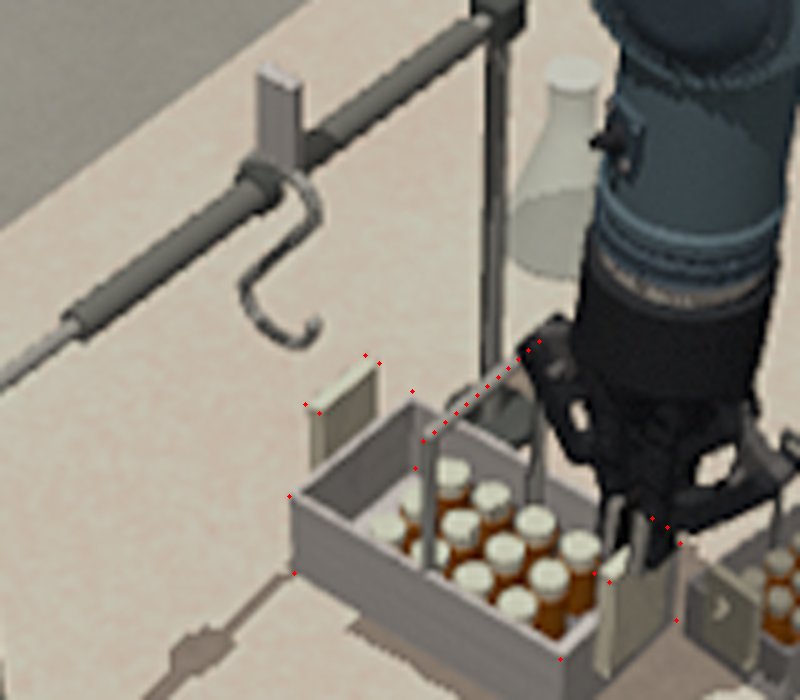

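Request:
carry_out([
  [[0,0,0.9,0,0,0,0],[0,0,1.1,0.1,0,0,0],[0,0,1.1,0.1,0,0,0],[0,0,0.7,0,0,0,0],[0,0,0.3,0,0,0,0]],
])

```text
time: 22.72
tool_pos: [513.1, -9.1, 122.0]
tool_rot: [0.718, 0.695, 0.025, 0.025]
force: [0.9, 0.0, -3.5]
opening: 5.5
```

```bash
python3 look2.py s22; python3 go.py 615 -9 195 10
```

```text
bar [590.4 -10.4 196.8] ends z [153.  152.6 195.5 198. ] F [ 0.9  0.  -3.5] t 22.7167
bar now [591.  -10.5 197. ] t 22.7667
t 22.77 pos [513.7  -9.1 122.2] yaw 1.537 zt [ 0.072 -0.    -0.997] F [ 1.  -0.3 -3. ] M [0.02 0.23 0.07] open 5.8
[[[0,0.08,0.99,0.15,0.002,-0.002,-0.003],[0,0.08,0.99,0.15,0.0,0.0,0.0],[0,0.03,0.39,0.06,0.0,0.0,0.0],[0,0.0,0.0,0.0,0.0,0.0,0.0],[0,0.0,0.0,0.0,0.0,0.0,0.0]]] left [0. 0. 0.]
```

View pics/s22.png

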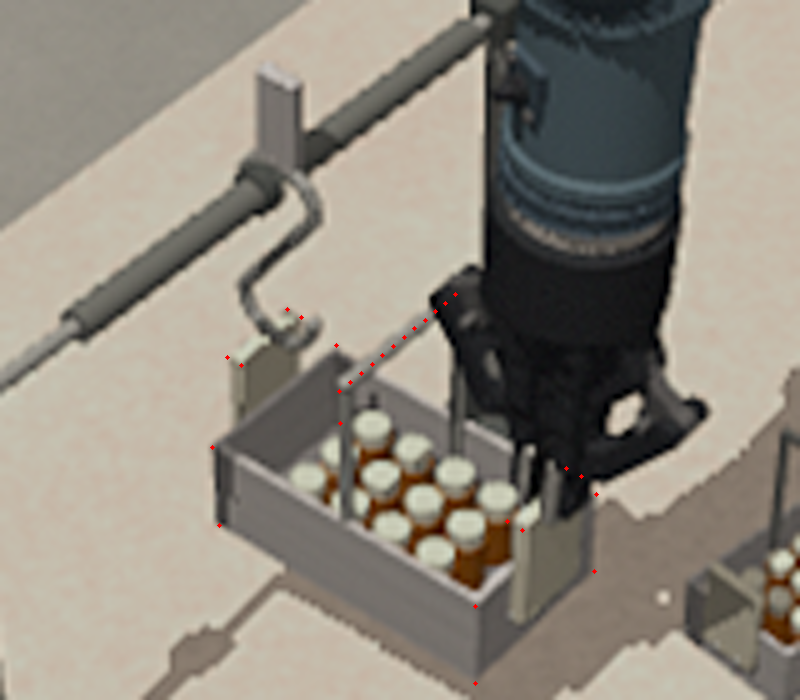

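Request:
carry_out([
  [[0,0,0.7,0.1,0,0,0],[0,0,0.8,0.1,0,0,0],[0,0,0.5,0,0,0,0],[0,0,0.2,0,0,0,0],[0,0,0,0,0,0,0]],
])

```text
time: 23.18
tool_pos: [538.3, -9.9, 121.0]
tool_rot: [0.719, 0.695, 0.026, 0.024]
force: [-0.7, 0.2, -3.7]
opening: 5.4
```

```bash
python3 look2.py s23; python3 go.py 655 -9 195 10
```

```text
bar [615.6 -11.3 195.7] ends z [151.9 151.6 194.5 196.9] F [-0.7  0.2 -3.7] t 23.1833
bar now [615.3 -11.3 195.6] t 23.2333
t 23.23 pos [538.   -9.9 120.9] yaw 1.537 zt [ 0.071  0.001 -0.998] F [-0.6 -1.3 -3. ] M [-0.02  0.41  0.01] open 5.7
[[[0,0.08,0.99,0.08,0.001,-0.003,-0.003],[0,0.08,0.99,0.08,0.0,0.0,-0.0],[0,0.08,0.99,0.08,0.0,0.0,0.0],[0,0.08,0.96,0.08,0.0,0.0,0.0],[0,0.0,0.0,0.0,0.0,0.0,0.0]]] left [0. 0. 0.]
```

View pics/s23.png

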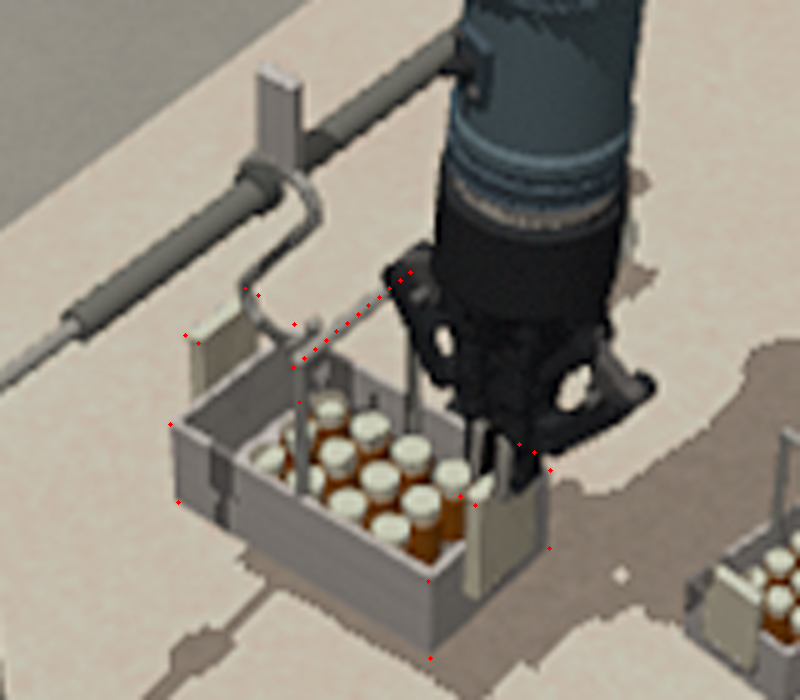

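Request:
carry_out([
  [[0,0.1,0.5,-0.1,0,0,0],[0,0.1,0.5,-0.05,0,0,0],[0,0,0.4,0,0,0,0],[0,0,0,0,0,0,0],[0,0,0,0,0,0,0]],
])

```text
time: 23.65
tool_pos: [552.3, -8.3, 123.5]
tool_rot: [0.719, 0.695, 0.025, 0.024]
force: [-0.8, -0.6, -3.3]
opening: 5.5
```

```bash
python3 look2.py s24; python3 go.py 655 -9 197 10
```

```text
bar [629.7  -9.7 198.1] ends z [154.2 154.1 196.9 199.4] F [-0.8 -0.6 -3.3] t 23.65
bar now [629.8  -9.7 198.2] t 23.7
t 23.70 pos [552.3  -8.3 123.6] yaw 1.537 zt [ 0.07  -0.    -0.998] F [ 0.5 -0.1 -4.1] M [-0.    0.35 -0.02] open 5.5
[[[0,0.05,0.99,0.12,0,-0.002,-0.003],[0,0.04,0.99,0.12,0.0,0,-0.0],[0,0.02,0.52,0.06,0.0,0.0,0.0],[0,0.0,0.0,0.0,0.0,0.0,0.0],[0,0.0,0.0,0.0,0.0,0.0,0.0]]] left [0. 0. 0.]
```

View pics/s24.png

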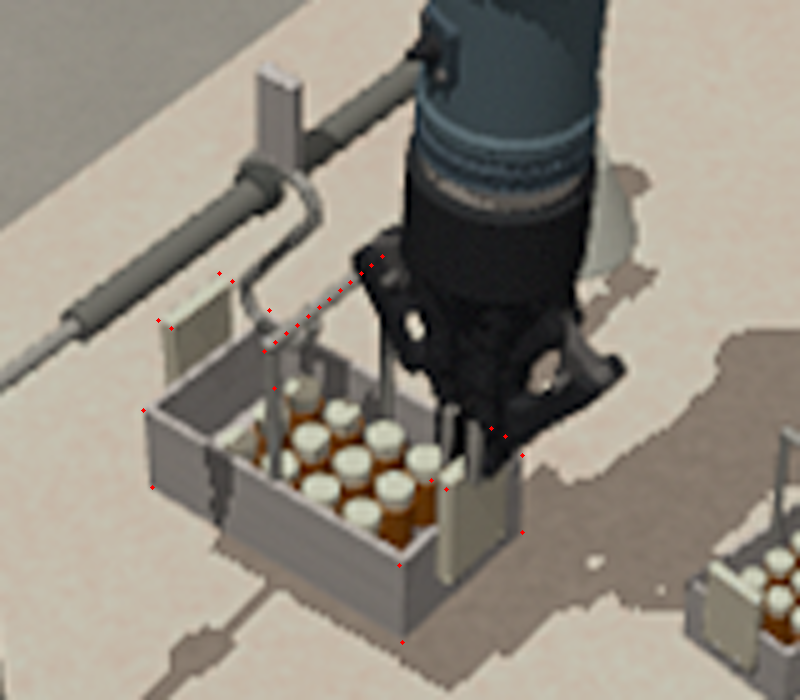

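Request:
carry_out([
  [[0,0,0.4,0,0,0,0],[0,0,0.4,0,0,0,0],[0,0,0.4,0,0,0,0],[0,0,0,0,0,0,0],[0,0,0,0,0,0,0]],
])

```text
time: 24.12
tool_pos: [565.1, -9.1, 124.3]
tool_rot: [0.719, 0.694, 0.025, 0.024]
force: [0.2, -0.7, -3.8]
opening: 5.5
```

```bash
python3 look2.py s25; python3 go.py 655 -9 197 10
```

```text
bar [642.6 -10.5 198.9] ends z [154.9 154.9 197.6 200.2] F [ 0.2 -0.7 -3.8] t 24.1167
bar now [642.7 -10.5 199. ] t 24.1667
t 24.17 pos [565.2  -9.1 124.4] yaw 1.537 zt [ 0.069 -0.001 -0.998] F [-0.4 -0.1 -2.9] M [ 0.05  0.37 -0.  ] open 5.6
[[[0,0.12,0.97,0.23,-0.001,-0.002,-0.004],[0,0.03,0.25,0.06,0.0,0,0.0],[0,0.0,0.0,0.0,0.0,0.0,0.0],[0,0.0,0.0,0.0,0.0,0.0,0.0],[0,0.0,0.0,0.0,0.0,0.0,0.0]]] left [0. 0. 0.]
```

View pics/s25.png

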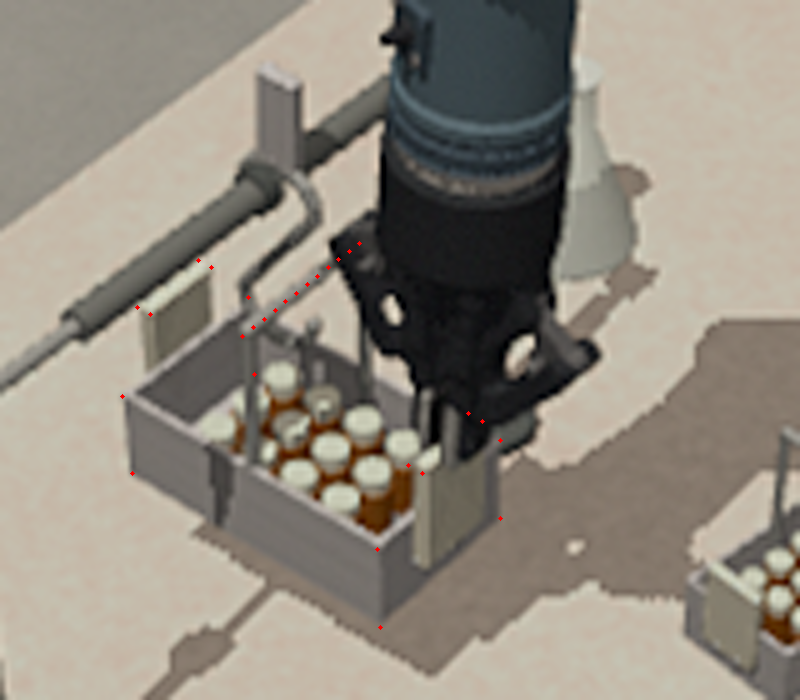

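Request:
carry_out([
  [[0,0.1,0.4,0.1,0,0,0],[0,0,0.4,0.1,0,0,0],[0,0,0.2,0,0,0,0],[0,0,0,0,0,0,0],[0,0,0,0,0,0,0]],
])

```text
time: 24.58
tool_pos: [576.1, -8.5, 122.6]
tool_rot: [0.719, 0.694, 0.025, 0.024]
force: [-0.2, -0.9, -3.2]
opening: 5.5
```

```bash
python3 look2.py s26; python3 go.py 655 -9 197 10;python3 -c "
from h import *
W=cam('wrist');crop(W.f,0,0,640,480,1,'w26.png')"
```

```text
bar [653.6  -9.8 197.1] ends z [153.1 153.1 195.8 198.4] F [-0.2 -0.9 -3.2] t 24.5833
bar now [653.6  -9.9 197.1] t 24.6333
t 24.63 pos [576.1  -8.5 122.6] yaw 1.536 zt [ 0.069 -0.001 -0.998] F [-1.   0.  -3.6] M [0.04 0.42 0.03] open 5.8
[[[0,0.05,0.15,0.03,-0.001,-0.002,-0.004],[0,0.0,0.0,0.0,0.0,0,0.0],[0,0.0,0.0,0.0,0.0,0.0,0.0],[0,0.0,0.0,0.0,0.0,0.0,0.0],[0,0.0,0.0,0.0,0.0,0.0,0.0]]] left [0. 0. 0.]
```

View pics/s26.png

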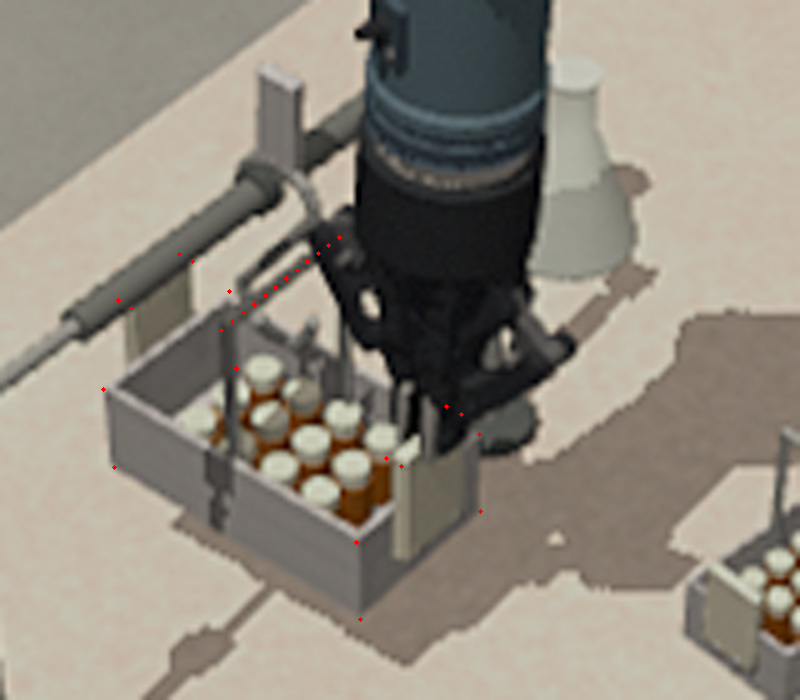

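View pics/w26.png

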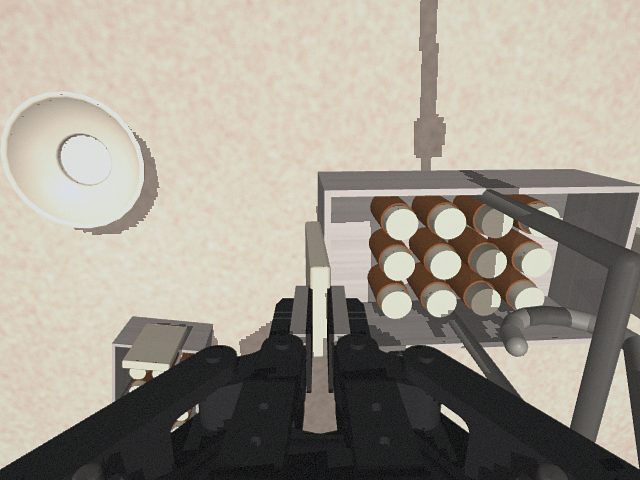

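Request:
carry_out([
  [[0,0,0,0.4,0,0,0],[0,0,0,0.5,0,0,0],[0,0,0,0.5,0,0,0],[0,0,0,0.2,0,0,0],[0,0,0,0,0,0,0]],
])

```text
time: 25.1
tool_pos: [576.6, -8.7, 104.8]
tool_rot: [0.719, 0.694, 0.024, 0.024]
force: [-0.5, -0.4, -3.4]
opening: 5.7
```

```bash
python3 look2.py s27; python3 go.py 655 -9 171 5;python3 -c "
from h import *
W=cam('wrist');crop(W.f,440,180,640,380,3.5,'w27.png')"
```

```text
bar [654.1 -10.1 179.3] ends z [135.3 135.4 178.  180.6] F [-0.5 -0.4 -3.4] t 25.1
bar now [654.  -10.1 179.3] t 25.15
t 25.15 pos [576.4  -8.8 104.8] yaw 1.536 zt [ 0.068 -0.001 -0.998] F [-0.2 -0.1 -3.4] M [-0.05  0.44  0.04] open 5.9
[[[0,0.05,0.03,0.5,-0.002,-0.001,-0.004],[0,0.03,0.02,0.35,0.0,0,-0.0],[0,0.0,0.0,0.0,0.0,0.0,0.0],[0,0.0,0.0,0.0,0.0,0.0,0.0],[0,0.0,0.0,0.0,0.0,0.0,0.0]]] left [0. 0. 0.]
```

View pics/s27.png

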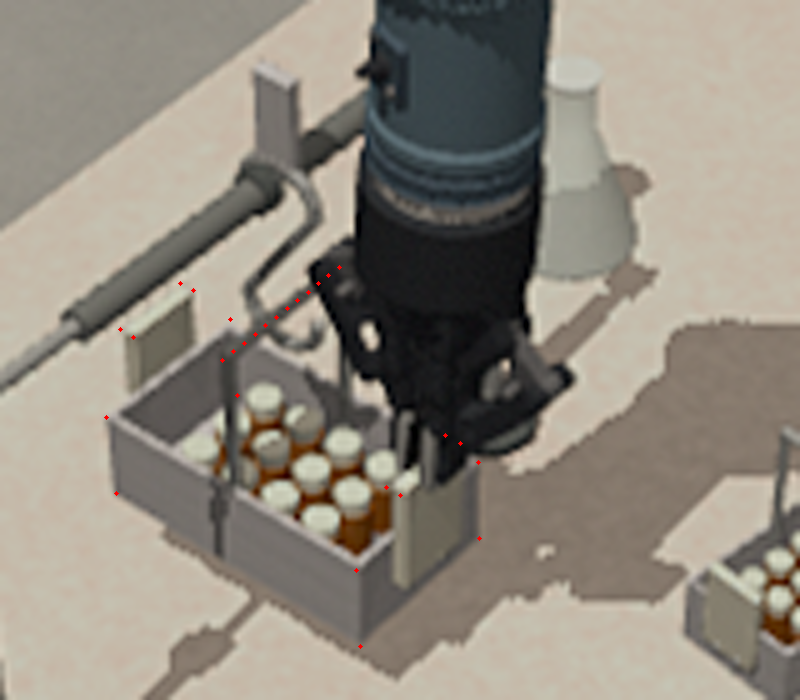

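View pics/w27.png

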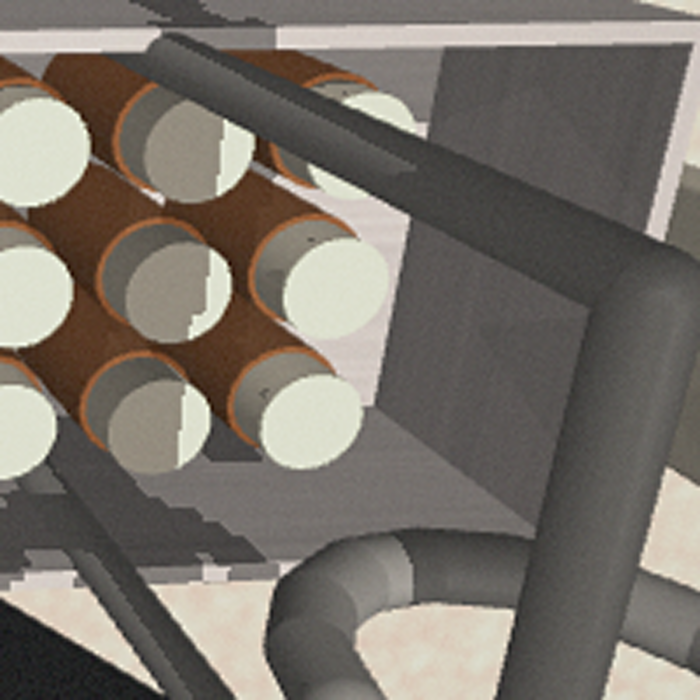

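Request:
carry_out([
  [[0,0,0,0.2,0,0,0],[0,0,0,0.2,0,0,0],[0,0,0,0.1,0,0,0],[0,0,0,0,0,0,0],[0,0,0,0,0,0,0]],
])

```text
time: 25.62
tool_pos: [577.8, -8.7, 100.3]
tool_rot: [0.719, 0.694, 0.025, 0.025]
force: [0.2, 0.1, -4.5]
opening: 5.9
```

Request:
carry_out([
  [[0,0,0,0.1,0,0,0],[0,0,0,0.1,0,0,0],[0,0,0,0,0,0,0],[0,0,0,0,0,0,0],[0,0,0,0,0,0,0]],
])

```text
time: 26.03
tool_pos: [578.3, -8.7, 98.4]
tool_rot: [0.719, 0.694, 0.025, 0.025]
force: [0.2, -0.3, -3.3]
opening: 5.8
```

```bash
python3 look2.py s28; python3 go.py 655 -9 171 5
```

```text
bar [655.6 -10.  173.1] ends z [129.3 129.  171.8 174.4] F [ 0.2 -0.3 -3.3] t 26.0333
bar now [655.6 -10.  173.1] t 26.0833
t 26.08 pos [578.3  -8.6  98.5] yaw 1.536 zt [ 0.071 -0.001 -0.997] F [-0.1 -0.2 -3.5] M [ 0.08  0.38 -0.01] open 5.6
[[[0,0.06,-0.09,0.2,0.001,-0.001,-0.004],[0,0.0,0.0,0.0,0.0,0.0,0.0],[0,0.0,0.0,0.0,0,0.0,0.0],[0,0.0,0.0,0.0,0.0,0.0,0.0],[0,0.0,0.0,0.0,0,0.0,0.0]]] left [0. 0. 0.]
```

View pics/s28.png

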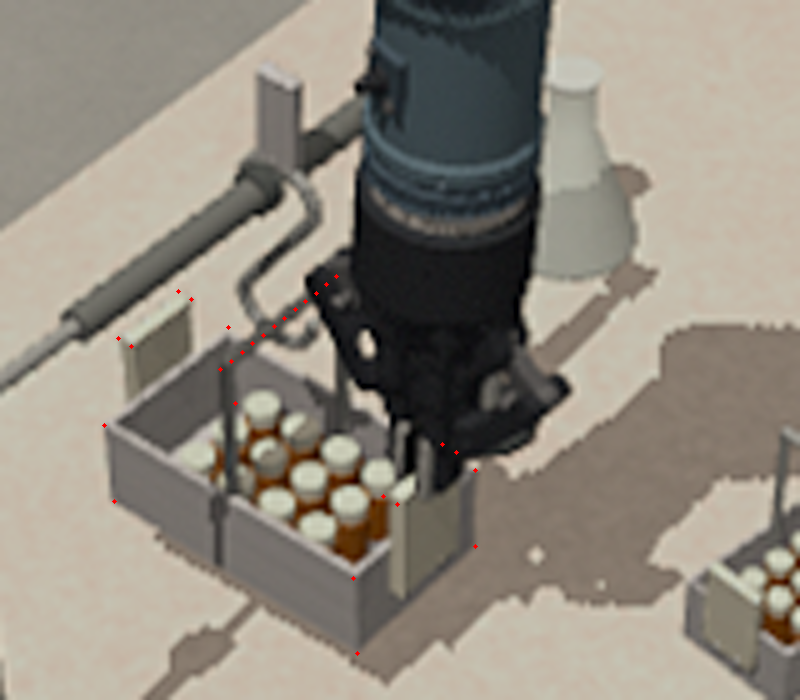

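Request:
carry_out([
  [[0,0,0,0.1,0,0,0],[0,0,0,0.05,0,0,0],[0,0,0,0,0,0,0],[0,0,0,0,0,0,0],[0,0,0,0,0,0,0]],
])

```text
time: 26.5
tool_pos: [578.5, -8.7, 96.9]
tool_rot: [0.719, 0.694, 0.025, 0.025]
force: [0.2, 0.3, -3.9]
opening: 5.8
```

Request:
carry_out([
  [[0,0,0,0.1,0,0,0],[0,0,0,0.05,0,0,0],[0,0,0,0,0,0,0],[0,0,0,0,0,0,0],[0,0,0,0,0,0,0]],
])

```text
time: 26.92
tool_pos: [578.6, -8.7, 95.2]
tool_rot: [0.719, 0.694, 0.025, 0.025]
force: [0.1, 0.5, -4.2]
opening: 5.9
```

Request:
carry_out([
  [[0,0,0,0.1,0,0,0],[0,0,0,0.05,0,0,0],[0,0,0,0,0,0,0],[0,0,0,0,0,0,0],[0,0,0,0,0,0,0]],
])

```text
time: 27.33
tool_pos: [579.1, -8.6, 93.8]
tool_rot: [0.719, 0.694, 0.025, 0.025]
force: [0.9, -0.1, -2.0]
opening: 5.2
```

Request:
carry_out([
  [[0,0,0,0.1,0,0,0],[0,0,0,0.05,0,0,0],[0,0,0,0,0,0,0],[0,0,0,0,0,0,0],[0,0,0,0,0,0,0]],
])

```text
time: 27.75
tool_pos: [580.1, -8.6, 92.9]
tool_rot: [0.719, 0.694, 0.026, 0.026]
force: [0.1, -1.2, -2.8]
opening: 5.8
```

```bash
python3 look2.py s29; python3 go.py 655 -9 171 5;python3 -c "
from h import *
W=cam('wrist');crop(W.f,440,180,640,380,3.5,'w29.png')"
```

```text
bar [657.2  -9.9 167.8] ends z [124.2 123.4 166.5 169.1] F [ 0.1 -1.2 -2.8] t 27.75
bar now [657.3  -9.9 167.8] t 27.8
t 27.80 pos [580.1  -8.5  92.9] yaw 1.536 zt [ 0.073 -0.001 -0.997] F [ 0.3 -0.6 -2.9] M [-0.01  0.37 -0.  ] open 5.5
[[[0,0.04,-0.23,-0.37,0.004,-0.001,-0.004],[0,0.0,0.0,0.0,0.0,0,-0.0],[0,0.0,0.0,0.0,0.0,0.0,0.0],[0,0.0,0.0,0.0,0,0.0,0.0],[0,0.0,0.0,0.0,0.0,0.0,0.0]]] left [0. 0. 0.]
```

View pics/s29.png

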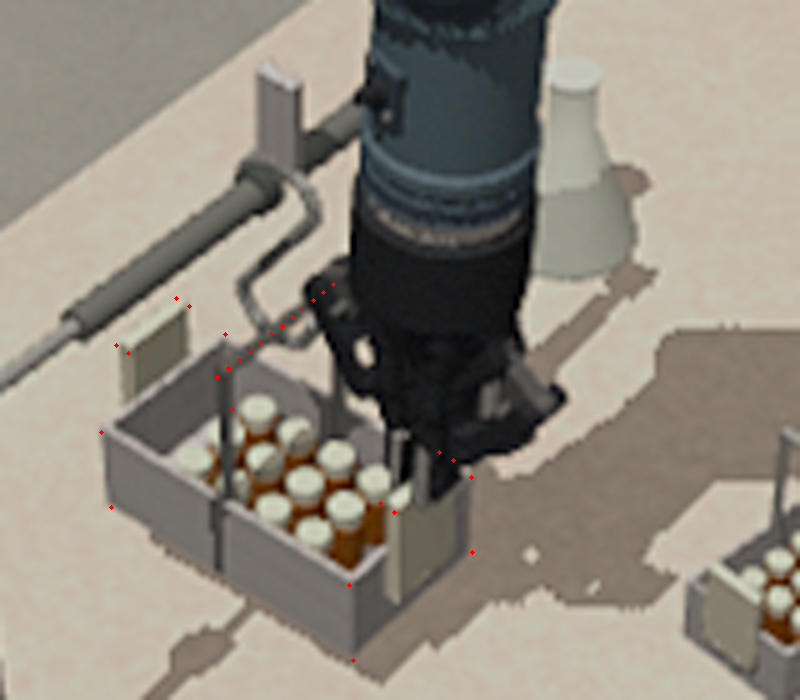

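View pics/w29.png

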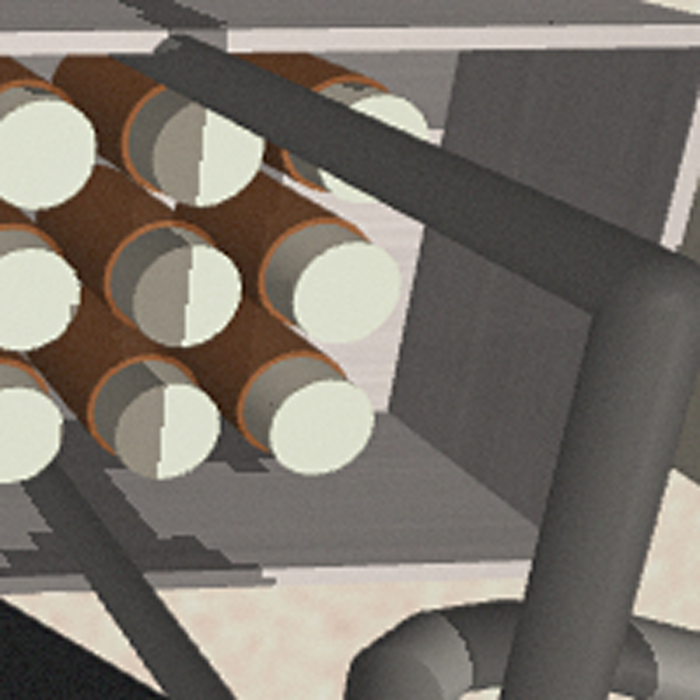

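Request:
carry_out([
  [[0,0,-0.05,0.1,0,0,0],[0,0,0,0.05,0,0,0],[0,0,0,0,0,0,0],[0,0,0,0,0,0,0],[0,0,0,0,0,0,0]],
])

```text
time: 28.27
tool_pos: [580.6, -8.4, 91.9]
tool_rot: [0.719, 0.694, 0.027, 0.027]
force: [0.1, 0.2, -2.5]
opening: 5.8
```

Request:
carry_out([
  [[0,0,-0.05,0.1,0,0,0],[0,0,0,0.05,0,0,0],[0,0,0,0,0,0,0],[0,0,0,0,0,0,0],[0,0,0,0,0,0,0]],
])

```text
time: 28.68
tool_pos: [581.1, -8.3, 90.9]
tool_rot: [0.719, 0.694, 0.027, 0.027]
force: [0.2, 0.8, -1.1]
opening: 5.4
```

```bash
python3 -c "
from h import *
for i in range(1):
  s=ctrl_().observe();print(s['tool_pos'],s['force'],s['ft_torque'])
W=cam('wrist');crop(W.f,290,160,640,360,2.2,'w30.png')"; python3 look2.py s30
```

```text
[581.14751447  -8.32431411  90.92997688] [ 0.15462894  0.77373728 -1.14074219] [ 0.00559615  0.25876512 -0.00840922]
bar [658.   -9.6 166.2] ends z [122.9 121.5 164.9 167.4] F [-0.2 -0.3 -1. ] t 28.7333
```

View pics/w30.png

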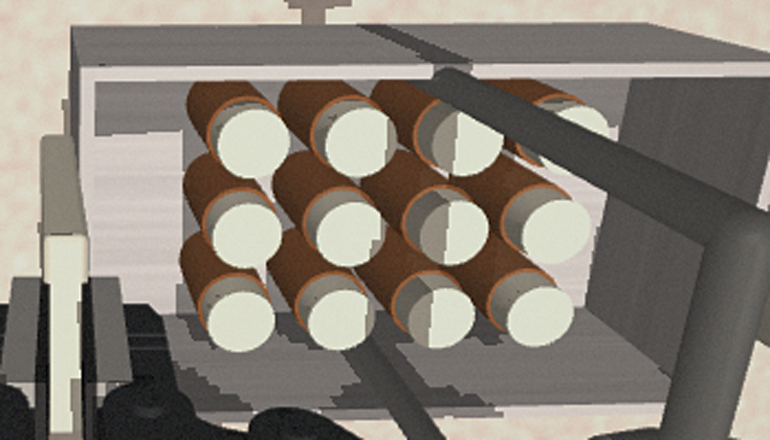

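View pics/s30.png

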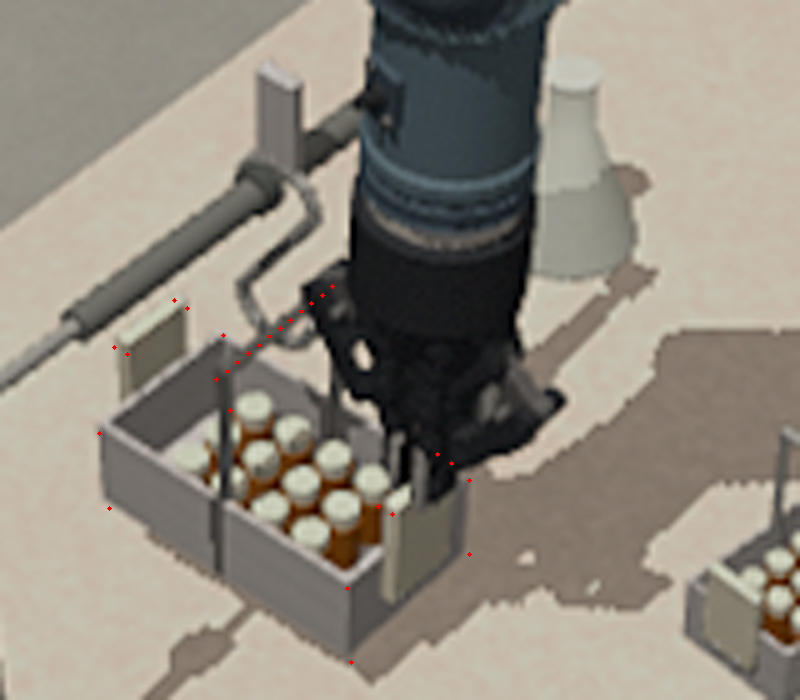

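Request:
carry_out([
  [[0,0,0,0,0.012,0,0],[0,0,0,0,0.012,0,0],[0,0,0,0,0,0,0],[0,0,0,0,0,0,0],[0,0,0,0,0,0,0]],
])

```text
time: 29.2
tool_pos: [582.6, -8.2, 91.8]
tool_rot: [0.719, 0.695, 0.019, 0.019]
force: [0.2, 0.2, -0.9]
opening: 5.5
```

```bash
python3 -c "
from h import *
plan([0,0,0],0,0)"; python3 look2.py s31
```

```text
t 29.20 pos [582.6  -8.2  91.8] yaw 1.536 zt [ 0.053  0.    -0.999] F [ 0.2  0.2 -0.9] M [0.02 0.19 0.04] open 5.5
[[[0,-0.07,-3.58,0.37,0.003,-0.003,0.11],[0,-0.46,-3.55,0.38,0.003,-0.003,0.11],[0,-0.85,-3.48,0.39,0.003,-0.003,0.11],[0,-1.22,-3.36,0.41,0.003,-0.003,0.11],[0,-1.58,-3.2,0.42,0.003,-0.003,0.11]]] left [-404.8    5.7  -63.8]
bar [661.2  -9.6 165.2] ends z [120.  122.4 163.9 166.5] F [ 0.2  0.2 -0.9] t 29.2
```

View pics/s31.png

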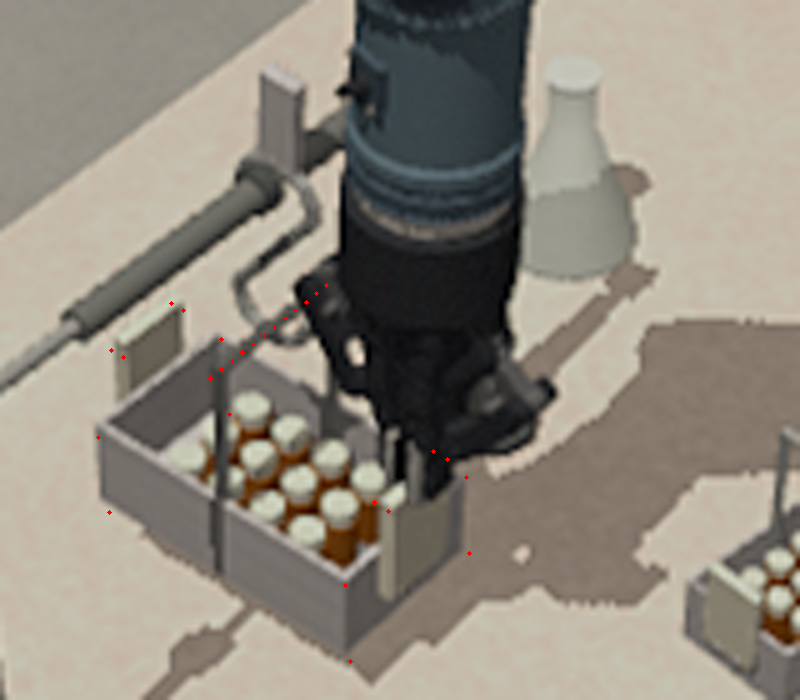

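Request:
carry_out([
  [[0,0,-0.2,0.03,0,0,0],[0,0,-0.2,0.03,0,0,0],[0,0,0,0.03,0,0,0],[0,0,0,0,0,0,0],[0,0,0,0,0,0,0]],
])

```text
time: 29.67
tool_pos: [578.5, -8.0, 91.1]
tool_rot: [0.719, 0.695, 0.02, 0.019]
force: [-0.0, 0.6, -1.2]
opening: 5.6
```

```bash
python3 look2.py s32
```

```text
bar [657.   -9.4 164.5] ends z [119.4 121.7 163.2 165.8] F [-0.   0.6 -1.2] t 29.6667
```

View pics/s32.png

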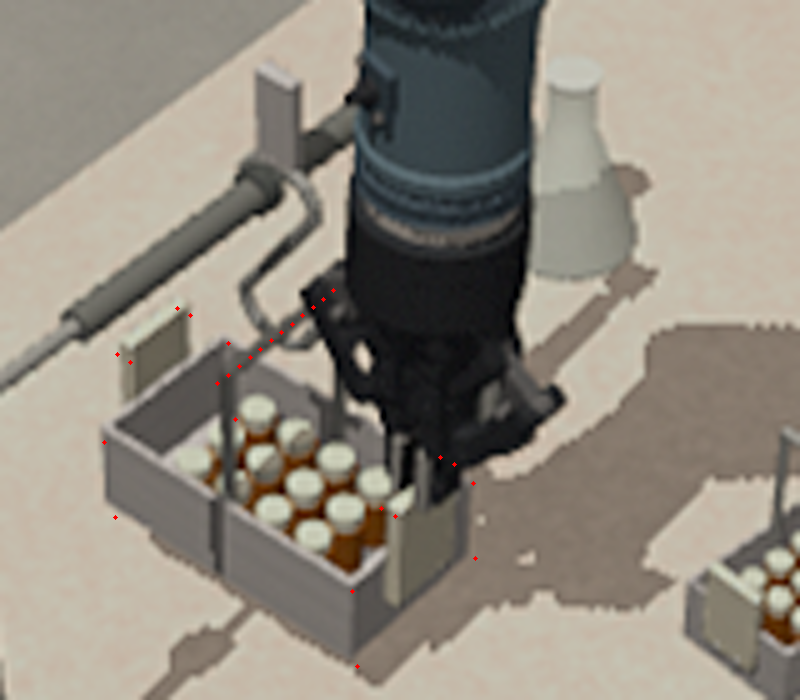

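Request:
carry_out([
  [[1,0,0,0,0,0,0],[1.5,0,0,0,0,0,0],[2.5,0,0,0,0,0,0],[3,0,0,0,0,0,0],[3,0,0,0,0,0,0]],
])

```text
time: 30.13
tool_pos: [580.0, -7.8, 92.1]
tool_rot: [0.719, 0.695, 0.021, 0.02]
force: [-0.5, 0.1, 0.0]
opening: 30.1
```

```bash
python3 look2.py s33;python3 -c "
from h import *
plan([0,0,0],1.5,3)
W=cam('wrist');crop(W.f,200,160,440,380,3,'w33.png')"
```

```text
bar [658.3  -9.2 165.8] ends z [120.9 122.7 164.5 167.1] F [-0.5  0.1  0. ] t 30.1333
t 30.18 pos [580.   -7.8  92.1] yaw 1.537 zt [ 0.058 -0.    -0.998] F [0.9 0.4 0.5] M [-0.05  0.1   0.01] open 30.2
[[[3,-0.07,-3.58,0.36,0.058,-0.003,0.037],[3,-0.2,-3.55,0.56,0,0.0,0.0],[3,-0.2,-3.55,0.56,0.0,0.0,0.0],[3,-0.2,-3.55,0.56,0.0,0.0,0.0],[3,-0.2,-3.55,0.56,0.0,0.0,0.0]]] left [-402.2    5.4  -63.9]
```

View pics/s33.png

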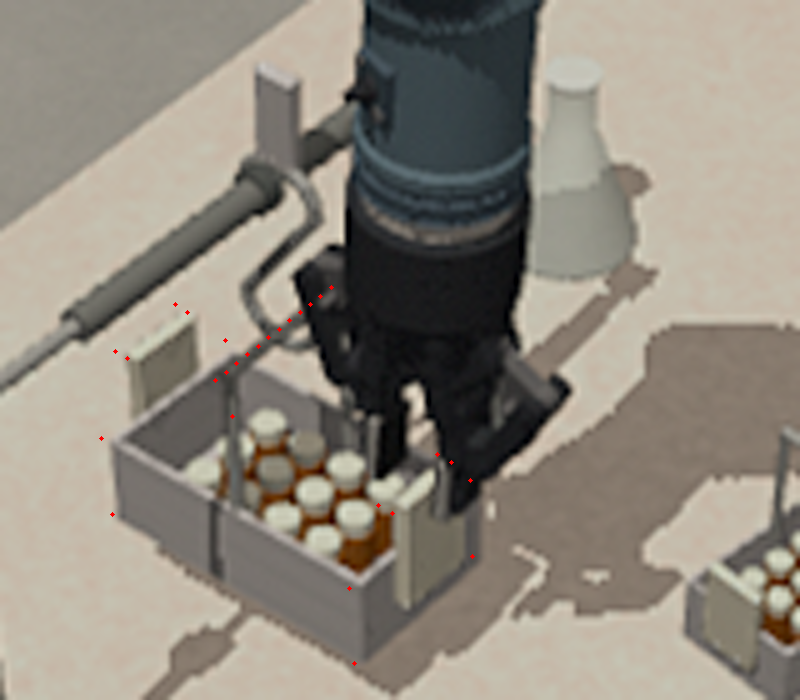

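View pics/w33.png

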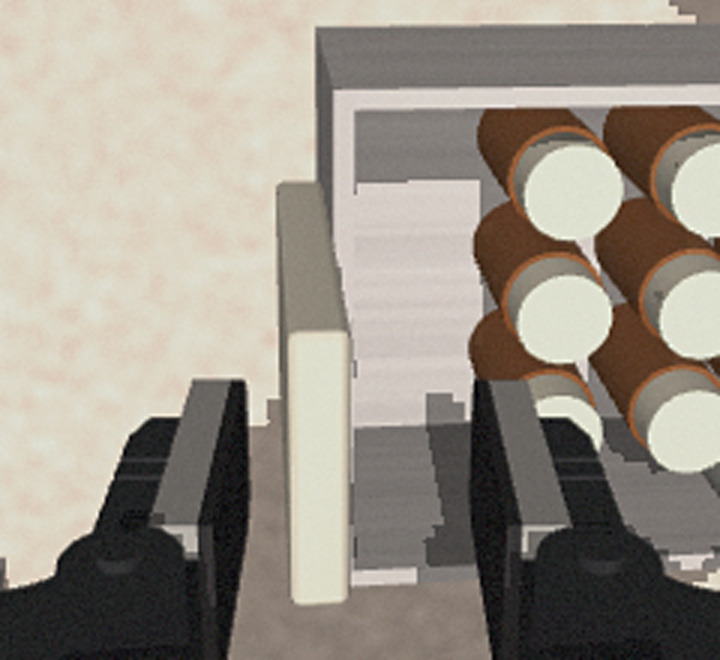

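Request:
carry_out([
  [[3,0,-0.3,-0.6,0,0,0],[3,0,-0.1,-1,0,0,0],[3,0,0,-1.5,0,0,0],[3,0,0,-2,0,0,0],[3,0,0,-2,0,0,0]],
])

```text
time: 30.65
tool_pos: [566.2, -7.6, 161.9]
tool_rot: [0.719, 0.695, 0.017, 0.015]
force: [0.1, -0.6, -0.3]
opening: 30.2
```

Request:
carry_out([
  [[3,0,-1,-2,0,0,0],[3,0,-2,-2,0,0,0],[3,0,-3,-1,0,0,0],[3,0,-3,0,0,0,0],[3,0,-3,0,0,0,0]],
])

```text
time: 31.07
tool_pos: [450.8, -1.1, 218.4]
tool_rot: [0.718, 0.696, 0.025, 0.022]
force: [-0.6, -1.0, 0.6]
opening: 29.8
```

```bash
python3 look2.py s34; python3 -c "
from h import *
T=cam('top');crop(T.f,220,100,420,250,4,'t34.png')
plan([450,0,250],1.5,3)
W=cam('wrist');crop(W.f,0,0,640,480,1,'w34.png')"
```

```text
bar [528.5  -2.6 292.8] ends z [248.6 249.  291.7 293.9] F [-0.6 -1.   0.6] t 31.0667
t 31.17 pos [445.9  -1.8 216.4] yaw 1.539 zt [ 0.06  -0.001 -0.998] F [1.2 0.4 0.5] M [-0.03  0.02 -0.01] open 29.9
[[[3,0.19,0.6,-3.33,0.06,-0.002,0.039],[3,0.0,0.0,0.0,0,0.0,0.0],[3,0.0,0.0,0.0,0.0,0.0,0.0],[3,0.0,0.0,0.0,0.0,0.0,0.0],[3,0.0,0.0,0.0,0.0,0.0,0.0]]] left [0. 0. 0.]
```

View pics/s34.png

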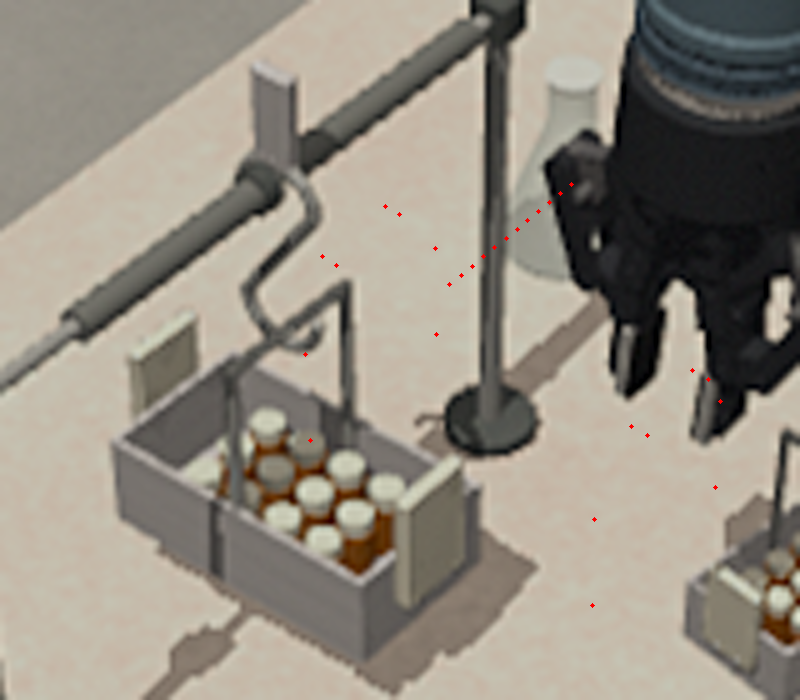

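View pics/w34.png

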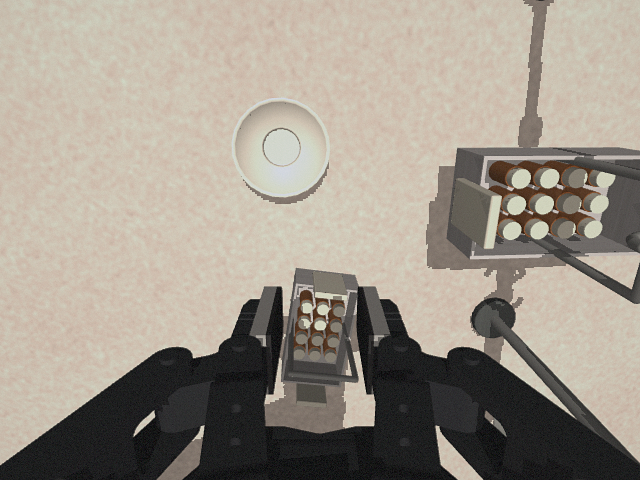

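Request:
carry_out([
  [[3,0,0,0,0,0,0],[3,0,0,0,0,0,0],[3,0,0,0,0,0,0],[3,0,0,0,0,0,0],[3,0,0,0,0,0,0]],
])

```text
time: 31.63
tool_pos: [453.0, -1.1, 219.7]
tool_rot: [0.717, 0.696, 0.025, 0.023]
force: [-0.2, 0.4, 1.3]
opening: 30.0
```

```bash
python3 -c "
from h import *
F=[]
import time
for i in range(14):
    c=cam('side');F.append(c.f[160:300,220:380].astype(int))
    print(round(ctrl_().observe()['time'],2), abs(F[-1]-F[0])[:, :130].mean().round(2), abs(F[-1]-F[max(0,i-1)])[:,:130].mean().round(2))
crop(c.f,220,160,380,300,5,'s35.png')
pr=np.abs(F[0]-F[-1]).astype(np.uint8)
"
```

```text
31.68 0.0 0.0
31.73 1.13 1.13
31.78 1.81 1.35
31.83 2.38 1.25
31.88 2.86 1.11
31.93 3.2 0.96
31.98 3.35 0.72
32.03 3.36 0.61
32.08 3.29 0.64
32.13 3.21 0.67
32.18 3.07 0.69
32.23 2.95 0.7
32.28 2.83 0.68
32.33 2.75 0.63
```

View pics/s35.png

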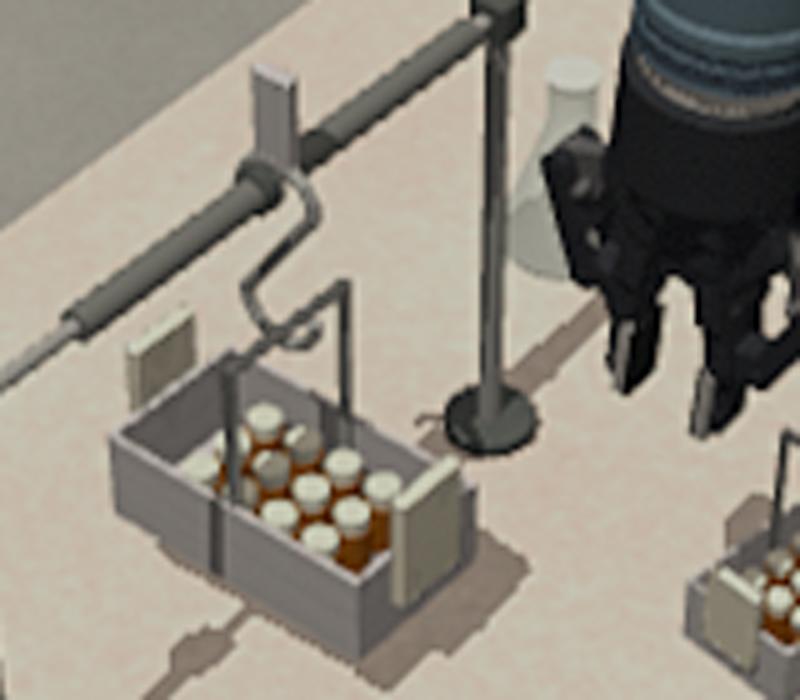

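```bash
cat > wait.py <<'E'
from h import *
import sys
n=int(sys.argv[1]);prev=None;out=[];G=[]
for i in range(n):
    c=cam('side');g=cv2.cvtColor(c.f[160:300,220:350],cv2.COLOR_RGB2GRAY).astype(np.float32);G.append(g)
    if i>=4: out.append(abs(G[i]-G[i-4]).mean())
print(np.round(out[::5],2), ctrl_().observe()['time'])
# track plate/tab by template vs first
def tr(x,y,w,h):
    t=G[-1][y:y+h,x:x+w];r=[]
    for g in G[-100::2]:
        (dx,dy),_=cv2.phaseCorrelate(t,g[y:y+h,x:x+w]);r.append((dx,dy))
    r=np.array(r);return np.ptp(r,axis=0).round(2)
print('px motion near plate',tr(70,88,30,40),'hook',tr(40,40,30,34),'tab',tr(46,10,20,20))
E
timeout 500 python3 wait.py 160
```

```text
[0.53 0.62 0.55 0.54 0.58 0.5  0.54 0.57 0.47 0.56 0.51 0.48 0.54 0.48
 0.5  0.51 0.47 0.49 0.52 0.48 0.51 0.47 0.47 0.5  0.46 0.5  0.47 0.46
 0.48 0.49 0.49 0.48] 40.3333
px motion near plate [0.07 0.09] hook [0.08 0.08] tab [0.09 0.07]
```

```bash
python3 -c "
from h import *
S=cam('side');T=cam('top')
a=np.linspace(0,np.pi,25)
cl=np.array([[20*np.cos(t),0,83.5+20*np.sin(t)] for t in a]+[[20*np.cos(t),0,23.5-20*np.sin(t)] for t in a])
b=np.array([[0,v,10.5] for v in np.linspace(-38,38,15)])
w=lambda q:R.from_euler('z',-.031).apply(np.array(q)-[0,0,100])+[653.9,-9,259]
for C,n,o,k,wh in((S,'s36',(240,160),7,(80,85)),(T,'t36',(250,120),6,(130,90))):
    im=cv2.resize(C.f[o[1]:o[1]+wh[1],o[0]:o[0]+wh[0],::-1],None,fx=k,fy=k,interpolation=cv2.INTER_CUBIC)
    for q,col in((cl,(0,0,255)),(b,(0,255,0))):
        for u in C.proj(w(q)): cv2.circle(im,tuple(int(t) for t in (u-o+.5)*k),1,col,-1)
    cv2.imwrite('pics/%s.png'%n,im)
"
```

```text
(no output)
```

View pics/s36.png

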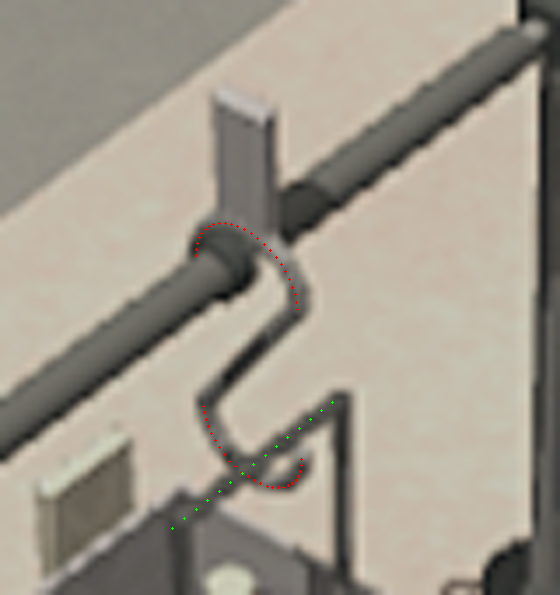

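View pics/t36.png

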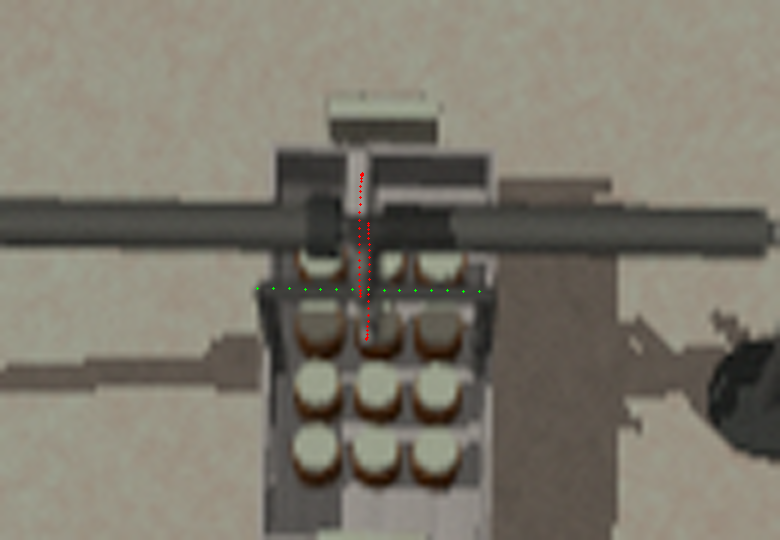

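```bash
python3 -c "
from bench import ctrl
print(ctrl.observe()['time'],ctrl.finish_job(),ctrl.observe()['time'])"
```

```text
the job is handed in; nothing more can be done
the job is handed in; nothing more can be done
```

The S-hook is on the rail, in the groove beside the stop collar, and the full-size caddy hangs by its bar in the hook's lower curl. I handed the job in after about 40 s of robot time; it reported no verdict.

**Hook:** I lifted it straight out of its block and brought the rail in along the shank. It went down lightly on the sleeve and slid towards +y until it sat over the groove, then lowered about 4 mm to the bare rod and let go. The measured forces while sliding and seating stayed around 1 N.

**Caddy:** I picked it up by the near plate and levelled it. The bar went in over the hook tip and down until the hook took the weight. I then let go and backed away.

**Last checks:**
- In the side and top pictures, the hook model seated 4 mm above the rod's axis (upright) lies within about a pixel of the hook.
- The bar's middle looks about 2 mm from the cradle point.
- The caddy swung a little after release. By 40 s the motion in the pictures was down to image noise, under 0.1 pixel.
- I saw no contact with the flask, dish or bottle. I did not measure their positions again at the end.

**Disagreements between measurements:**
- The groove position came out differently from the three cameras (y −18 to −26 mm from the rod's middle). The close-up wrist view of the hook centred over the groove settled it at about −18 mm.
- The in-hand estimate of the caddy's sideways roll was somewhat too large, about 1 to 2 mm at the bar, so I kept extra height over the hook tip.

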